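# Swap the nav battery, clamp it and key the isolators on

### The job

The chart table's battery is flat: throw the toggle clamp back, put the flat pack (orange flash) level in the black charging tray, set the charged pack (green flash) fully down in the cradle in its place, and swing the clamp over centre onto it until it locks. Only with the clamp locked, switch on every bank whose key stands in the oak key block: take each key to the isolator ringed in its own colour, press and twist until it drops fully home, then turn it clockwise as far as it goes and leave it there. Leave the chart instruments and the pencil cup where they are.

Things in the scene. Friction and masses are not known exactly. Their poses are not given: they have to be found in the camera images.
- cradle: fixed aluminium battery cradle; origin on the table under the middle of its pack bay, x along the bay towards the clamp, z up. Plate 6 mm thick, x -74 to 160, y +-40 mm. A seated pack has its origin at x 0, y 0, z 6 mm, its x along the cradle's x, either way round, inside a lip 10 mm high with an opening 128 by 60 mm. Clamp riser and bracket: x 90 to 146, y +-20, up to z 84 mm
- clamp_arm: steel arm of the cradle's toggle clamp, linked to the handle; origin on its hinge at x 100, z 78 mm of the cradle. Locked, it lies level over the bay to x 34 mm, z 62 to 94 mm, with its rubber foot on the pack's top; thrown back, it stands upright at x 78 to 110 mm, up to z 145 mm, clear of the bay
- clamp_handle (a joint): toggle clamp handle angle, rad. 0: upright, arm locked down over centre. Grows as it swings away from the bay (to the cradle's +x) to a stop at 1.3: arm fully up (arm at 0.27, 0.75, 1.5 for handle 0.5, 0.9, 1.3). It stays where it is left. Dead centre is near 0.08: go on to the stop at 0. About 3 N at the grip swing it, more near dead centre. Starts at 0 on the flat pack
- clamp_grip (a point): middle of the handle's black round grip (16 mm thick, 36 to 100 mm from the hinge; this point is at 72 mm). The handle's hinge is at x 129, y 0, z 75 mm of the cradle, along its y. Its frame turns with the handle: z outward along the handle, y along the hinge. Pinched along y, the grip can turn between the fingers as it swings
- pack_fresh: the charged battery pack: grey box with green flashes, 120 (x) by 52 (y) by 56 mm tall, 0.6 kg; origin at the centre of its underside, z up. Starts on the table. Its contacts are symmetric: it may go in either way round
- pack_flat: the flat battery pack: same as the charged one but with orange flashes; starts in the cradle under the clamp
- tray: fixed black charging tray; origin on the table under its middle, x along its length. Inside 140 (x) by 74 mm (y), floor 5 mm and rim 14 mm above the table; a control box 36 mm tall adjoins it at x -75 to -97 mm. A pack lies in it with its x along the tray's x, either way round, flat on the floor
- board: fixed board, 92 (x) by 246 mm (y), origin on the table under its middle, with three black isolators 80 mm apart along y: housings 64 mm square, tops 40 mm above the table, each with a slot through a 9 mm cover and a brass rotor below with the same slot. A key fully home has its collar on the top (key origin 18 mm above the table); turned, its blade is held captive under the cover
- slot_red (a point): centre of the slot in the top of the isolator ringed in red, 40 mm above the table. The slot is 28.5 mm long along the board's x and 10.5 mm wide; the key's blade enters only along it
- slot_blue (a point): centre of the slot in the top of the isolator ringed in blue, 40 mm above the table. The slot is 28.5 mm long along the board's x and 10.5 mm wide; the key's blade enters only along it
- slot_yellow (a point): centre of the slot in the top of the isolator ringed in yellow, 40 mm above the table. The slot is 28.5 mm long along the board's x and 10.5 mm wide; the key's blade enters only along it
- iso_red (a joint): angle of the red isolator's rotor, rad: 0 off (white ticks), 1.2 on, at the stop (green ticks); turned by its key, clockwise from above, against about 0.1 N m (key and rotor have 0.1 rad of play)
- iso_blue (a joint): angle of the blue isolator's rotor, rad: 0 off (white ticks), 1.2 on, at the stop (green ticks); turned by its key, clockwise from above, against about 0.1 N m (key and rotor have 0.1 rad of play)
- iso_yellow (a joint): angle of the yellow isolator's rotor, rad: 0 off (white ticks), 1.2 on, at the stop (green ticks); turned by its key, clockwise from above, against about 0.1 N m (key and rotor have 0.1 rad of play)
- key_block: fixed oak block, 56 (x) by 216 mm (y), 36 mm tall, origin on the table under its middle; three square pockets 30 mm wide at y -75, 0 and 75 mm, in which keys hang by their collars, key origin 14 mm above the table
- key_red: red isolator key, 62 mm tall; origin: shank's lower end, z up, x along wing. Brass blade 26 (x) by 8 mm (y), z 0-10 mm, its lower end rounded (4 mm radius); neck 8 mm thick; collar 34 mm across, z 22-27; wing to grip 44 (x) by 12 mm (y), z 27-62. Same turned half round. Starts in the key block, wing within 0.6 rad of the block's x. None: not aboard, leave its isolator alone
- key_blue: blue isolator key, 62 mm tall; origin: shank's lower end, z up, x along wing. Brass blade 26 (x) by 8 mm (y), z 0-10 mm, its lower end rounded (4 mm radius); neck 8 mm thick; collar 34 mm across, z 22-27; wing to grip 44 (x) by 12 mm (y), z 27-62. Same turned half round. Starts in the key block, wing within 0.6 rad of the block's x. None: not aboard, leave its isolator alone
- key_yellow: yellow isolator key, 62 mm tall; origin: shank's lower end, z up, x along wing. Brass blade 26 (x) by 8 mm (y), z 0-10 mm, its lower end rounded (4 mm radius); neck 8 mm thick; collar 34 mm across, z 22-27; wing to grip 44 (x) by 12 mm (y), z 27-62. Same turned half round. Starts in the key block, wing within 0.6 rad of the block's x. None: not aboard, leave its isolator alone
- rule: bystander: grey aluminium parallel rule, 320 mm (y) by 58 mm, 5 to 15 mm tall, flat on the table left of the cradle
- compass: bystander: white plastic hand-bearing compass, round, 72 mm across, 33 mm tall
- dividers: bystander: stainless dividers lying flat, 150 mm long from the hinge along x
- pencil_cup: bystander: clear acrylic cup 72 mm across, 95 mm tall, pencils reaching 170 mm

How it is judged:
On the way, in this order (a step that is already met when the one before it is completed fails the run):
1. the clamp is thrown back off the flat pack (value of joint clamp_handle above 1.1 rad), for 0.2 s.
2. the charged pack stands fully down in the cradle, clamp still back (x of pack_fresh in the frame of cradle between -0.006 and 0.006 m and y of pack_fresh in the frame of cradle between -0.006 and 0.006 m and z of pack_fresh in the frame of cradle below 0.01 m and angle between pack_fresh's own z axis and vertical below 0.1 rad and angle between the x axis of pack_fresh and the x axis of cradle, either way round below 0.1 rad and value of joint clamp_handle above 0.9 rad), for 0.2 s.
3. the clamp is locked over centre on the charged pack (value of joint clamp_handle below 0.1 rad and contact force between clamp_arm and pack_fresh above 0.5 N and x of pack_fresh in the frame of cradle between -0.006 and 0.006 m and y of pack_fresh in the frame of cradle between -0.006 and 0.006 m and z of pack_fresh in the frame of cradle below 0.01 m and angle between pack_fresh's own z axis and vertical below 0.1 rad and angle between the x axis of pack_fresh and the x axis of cradle, either way round below 0.1 rad), for 0.2 s.
At the end, for the whole second after the job is handed in: charged pack down in cradle (6 mm, 0.1 rad), clamp handle within 0.1 rad of locked and foot bearing on it; flat pack level in tray; each key aboard home (2.5 mm) in its colour's isolator and turned clockwise at least 1.07 of 1.2 rad; all at rest (all of step 3 and x of pack_flat in the frame of tray between -0.018 and 0.018 m and y of pack_flat in the frame of tray between -0.018 and 0.018 m and z of pack_flat in the frame of tray below 0.01 m and angle between each of pack_flat, key_red, key_blue, key_yellow's own z axis and vertical below 0.1 rad and linear speed of each of pack_flat, key_red, key_blue, key_yellow below 0.02 m/s and horizontal distance between key_red and slot_red below 0.004 m and z of each of key_red, key_blue, key_yellow in the frame of board below 0.0205 m and angle between the x axis of each of key_red, key_blue, key_yellow and the y axis of board, either way round below 0.5 rad and horizontal distance between key_blue and slot_blue below 0.004 m and horizontal distance between key_yellow and slot_yellow below 0.004 m); the robot touches nothing.
It fails at once if a bank is switched on while the clamp is not locked (value of joint any of iso_red, iso_blue, iso_yellow above 0.6 rad and value of joint clamp_handle above 0.3 rad).
It fails at once if a bystander (rule, compass, dividers, pencil cup) is moved more than 4 cm (distance of any of rule, compass, dividers, pencil_cup from where it was at the start of the episode above 0.04 m).
Of key_red, key_blue, key_yellow only 2 to 3 are there at a start; the rules pass over those that are not, and their reading is None.
At some moment in a run one of pack_fresh may be knocked a few centimetres aside while the robot is not near it.
It also fails if it takes over 210 s, if anything falls off the work surface, if the arm or the gripper's body presses on something with over 40 N, if the wrist force passes 120 N, or if a joint passes its speed limit or range.

### The arm

A 6-joint arm with a two-finger parallel gripper is mounted at the origin on the work surface. World frame = base frame: x ahead of the robot, y to its left, z up, the work surface at z = 0. Lengths are in m, angles in rad, forces in N, time in s.
With the tool pointing down it reaches from about 0.3 to 0.875 m from the base axis. Payload 6.4 kg.
Tool frame: the origin (TCP) lies midway between the tips of the shut fingers; the grasp point (between the pads) lies 19 mm behind it (env.hold_point_z is the distance from the TCP to the grasp point, in m); x points along the fingers, y is the direction in which the jaws open and shut, and the axes are right-handed (so a half turn about x gives the same grasp; the last joint's range is limited). The gripper opens to 85 mm and grips with 20 to 120 N. Pads are 22 mm wide; open, the fingers measure 114 mm over their backs; the gripper's body (76 mm by 85 mm) begins 54 mm behind the grasp point. The pads swing forward as they close: fully open they stand 13 mm farther back than shut.
Start: joints at [0.977, 0.181, 1.607, -0, 1.354, -0.206], TCP at [0.217, 0.532, 0.197] pointing down, gripper open.
Joint ranges: [-2.99, 2.99], [-0.89, 2.07], [0.3, 2.58], [-1.14, 4.28], [0, 2.63], [-3.12, 3.12]. Speed limits (rad/s): [2.57, 2.57, 3.01, 3.14, 3.14, 3.14].

### API

Orientations are given as a unit quaternion [x, y, z, w].
In Python, from rig import readout, imaging, hand_in, env gives the robot as it stands. The module is installed in compiled form; this text tells all that it offers.
- The arm moves only by the tool apply_moves, never from a script. Its argument "motion" is a list of rows, each a list of 7 numbers: the shift along the tool's x, y, z in units of 0.2 m (1.0 is 0.2 m), then the turn, a rotation vector about the tool's x, y, z in units of 90 degrees (1.0 is 90 degrees), then the closure, from 0 (fully open) to 1 (shut). A call has 1 to 12 rows; each row is the pose to reach, as a shift and turn from the pose commanded when the call began, along the tool's axes at that moment; what a row does not reach only later rows make up. A row lasts 1/8 s, in which the tool goes at most 62.5 mm and 10.7 degrees, less where a joint would pass 70% of its speed; a pose out of reach is approached as far as the arm can. A call with a number of a shift or a turn outside -1 to 1 is refused whole. A call with a gripper value outside its range is refused whole. The fingers move at their own pace and stop on an object; "newtons" is the grip in N (left out, the last holds). Time passes only in rows, so rows that repeat a pose let the fingers close. It gives the time, the measured TCP pose, the force and the opening at its end, in the units of the state.
- readout.read_state(): the state, without advancing time (a new reading comes with each control period).
- imaging.grab_frame(name): name is "scene" or "top" or "wrist"; returns a dict with "pixels" (400x640x3 uint8, red, green, blue), "fx", "fy", "cx", "cy" (pixels), "origin" and "orientation" of the camera in the world. Camera axes: x right, y down, z forward; pixel columns grow to the right and rows downward; lengths in m; the calibration is good to about 2 mm. The wrist camera is an equidistant fisheye: a pixel r from the principal point sees the ray r / f radians off the axis. A picture is of the moment at which its call begins. There is no depth.
- hand_in(): hands the job in, once; it reports no verdict.
The state is a dict: "time_s": time; "qpos": joint angles; "qd": joint speeds; "effort": joint torques, N m; "tool_pos": TCP position; "orientation": TCP orientation; "force": force on the tool from outside, world axes, zero at the start; "ft_torque": the same for the moment, N m; "width": finger opening in m.
Only numpy, scipy, OpenCV 4.12 (cv2) and the standard library are available. Lean on these libraries where they do the work, as an engineer would, in place of code of your own. Each camera call takes 0.05 s, during which the arm holds its last target.

## Working session

There is one attempt and no reset: what is moved stays moved. The work goes in short steps, Python scripts to look and compute and a tool call to move; the robot and the scene stay as the last step left them, time stands still between calls to the robot, and variables do not carry over. Pictures are saved under pics/ and viewed, and the job is handed in when it is done.

Besides the shell and the picture viewer there is one more tool, called after "Call:" in YAML: its name, and indented under it one key for each argument. apply_moves: Moves the arm, as the interface text tells. Shifts and turns lie within -1 to 1; 1 stands for 0.2 m of shift or 90 degrees of turn. Its arguments: {"type":"object","properties":{"motion":{"type":"array"},"newtons":{"type":"number"}},"required":["motion"]}

```bash
ls; mkdir -p pics
cat > h.py <<'E'
import numpy as np, cv2
from scipy.spatial.transform import Rotation as R
from rig import readout, imaging, env
def save(f,name,crop=None,s=1):
    p=cv2.cvtColor(f["pixels"],cv2.COLOR_RGB2BGR)
    if crop: p=p[crop[1]:crop[3],crop[0]:crop[2]]
    if s!=1: p=cv2.resize(p,None,fx=s,fy=s,interpolation=cv2.INTER_CUBIC)
    cv2.imwrite("pics/"+name,p)
def ray(f,u,v,fish=False):
    x=(u-f["cx"])/f["fx"];y=(v-f["cy"])/f["fy"]
    if fish:
        r=np.hypot(x,y); d=np.array([np.sin(r)*x/max(r,1e-9),np.sin(r)*y/max(r,1e-9),np.cos(r)])
    else: d=np.array([x,y,1.])
    return np.array(f["origin"]),R.from_quat(f["orientation"]).apply(d)
def onz(f,u,v,z,fish=False):
    o,d=ray(f,u,v,fish); return o+d*(z-o[2])/d[2]
def proj(f,p):
    c=R.from_quat(f["orientation"]).inv().apply(np.array(p)-np.array(f["origin"]))
    return f["cx"]+f["fx"]*c[0]/c[2], f["cy"]+f["fy"]*c[1]/c[2]
E
python3 - <<'E'
from h import *
s=readout.read_state();print(s)
for n in("scene","top","wrist"):
    f=imaging.grab_frame(n);save(f,n+"0.png");print(n,f["fx"],f["fy"],f["cx"],f["cy"],f["origin"],f["orientation"])
E
```

```text
pics
{'time_s': 0.0, 'qpos': array([ 9.76723195e-01,  1.81540728e-01,  1.60803266e+00, -1.56028985e-05,
        1.35379948e+00, -2.06300171e-01]), 'qd': array([-1.80639228e-03, -1.14429679e-03, -1.58670773e-03,  1.50315489e-03,
        6.33442732e-04, -7.23413739e-05]), 'effort': array([ 5.17510380e-04, -4.44866252e+01, -3.51333225e+01, -3.96627756e-04,
        9.10807023e-03,  6.98027534e-06]), 'tool_pos': array([0.21705448, 0.53178288, 0.19597248]), 'orientation': array([ 0.1356581 ,  0.6940978 , -0.13682164,  0.6936173 ]), 'force': array([0.28496461, 0.42315212, 0.89559742]), 'ft_torque': array([-0.016958  ,  0.03293836,  0.00975301]), 'width': 0.08561160259475781}
scene 420.35592964416435 420.35592964416435 316.6592234603889 197.02312386990081 [ 1.26350669 -0.02673496  1.10655586] [ 0.69542138  0.65843435 -0.19203286 -0.21442175]
top 498.93030510152266 498.93030510152266 315.0841034154712 199.45192417161206 [ 0.33765341 -0.00408285  1.28126136] [ 0.72642043 -0.67957874  0.06803053 -0.07653723]
wrist 309.70691628693146 309.70691628693146 314.5537842836249 196.10911041421542 [0.14254668 0.56342776 0.37324806] [0.8193908  0.55056867 0.08844688 0.13285334]
```

View pics/scene0.png

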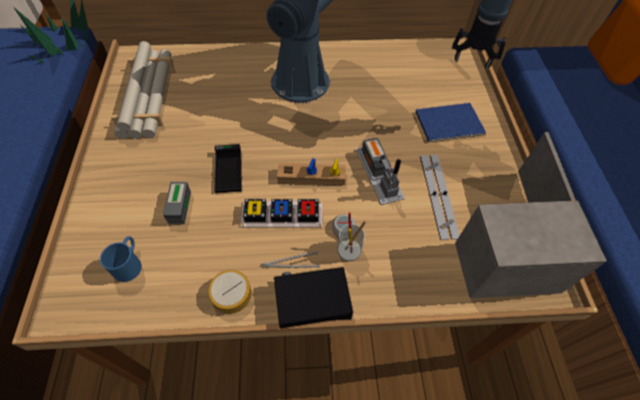

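View pics/top0.png

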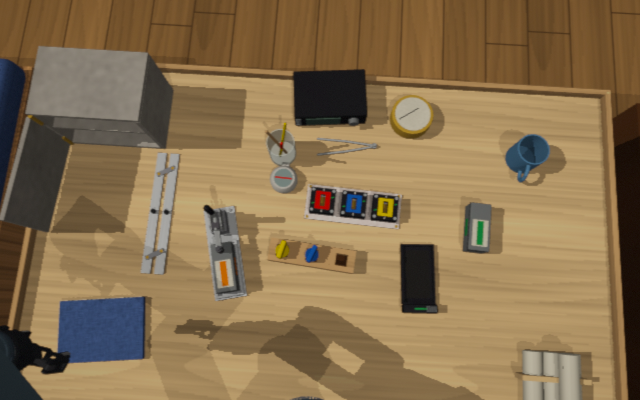

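View pics/wrist0.png

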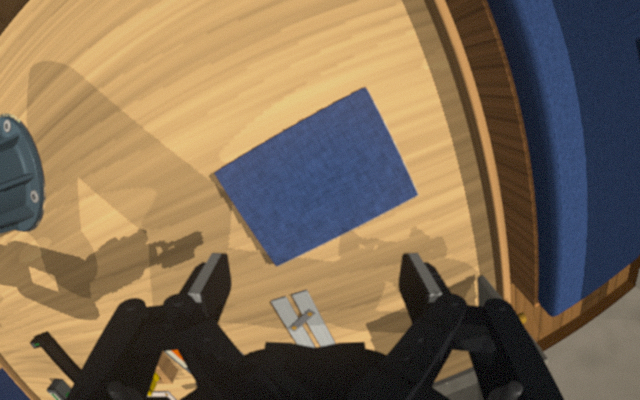

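The scene and top views show the cradle at about top px (225,255) with its clamp on the far side. The keys aboard are yellow (282,249) and blue (312,253). The third pocket, at (342,260), is empty. I'll zoom in to measure.

Run:
```python
from h import *
f=imaging.grab_frame("top")
np.save("top0.npy",f,allow_pickle=True)
save(f,"ta.png",(190,190,260,310),5); save(f,"tb.png",(260,175,410,285),5); save(f,"tc.png",(390,190,500,330),4)
```

```text
(no output)
```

View pics/ta.png

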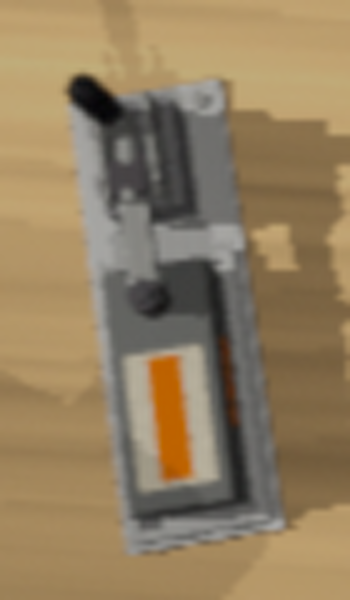

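View pics/tb.png

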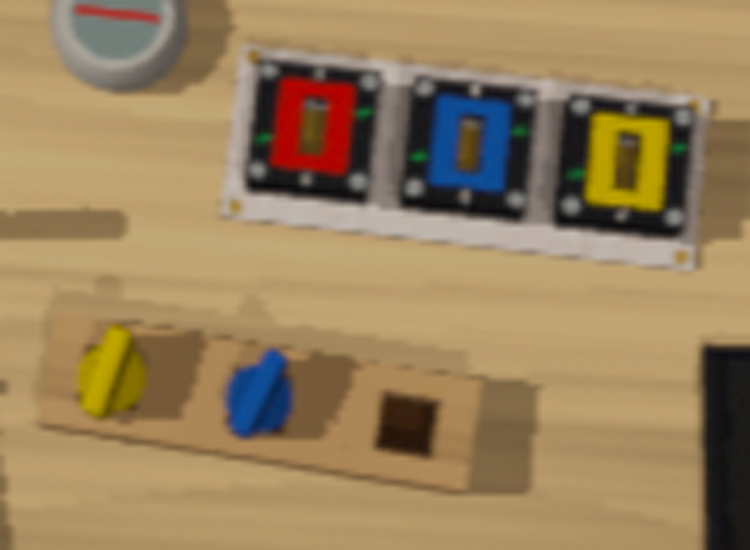

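View pics/tc.png

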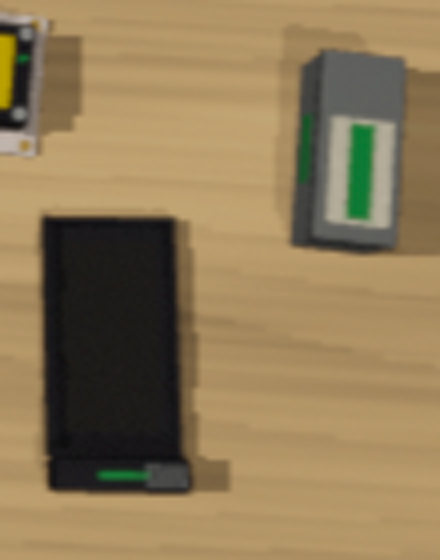

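Run:
```python
from h import *
f=np.load("top0.npy",allow_pickle=True).item()
def P(off,s,u,v,z): 
    return onz(f,off[0]+(u+.5)/s-.5,off[1]+(v+.5)/s-.5,z)[:2]
def L(a,b): return np.round(np.hypot(*(a-b))*1e3,1)
def ang(v): return np.degrees(np.arctan2(v[1],v[0]))
c=[P((190,190),5,*p,.006) for p in[(220,82),(283,525),(130,553)]]
print("cradle",c,L(c[0],c[1]),L(c[1],c[2]),"xdir",ang(c[0]-c[1]),"ydir",ang(c[2]-c[1]))
s=[P((260,175),5,*p,.04) for p in[(315,125),(470,145),(628,162)]]
print("slots",s,L(s[0],s[1]),L(s[1],s[2]),"ydir",ang(s[0]-s[2]))
b=[P((260,175),5,*p,.036) for p in[(55,308),(485,378),(465,492),(38,425)]]
print("block",np.mean(b,0),L(b[0],b[1]),L(b[1],b[2]),L(b[2],b[3]),L(b[3],b[0]),"ydir",ang(b[0]-b[1]),ang(b[3]-b[2]))
for n,w in (("y",[(122,332),(97,412)]),("b",[(273,355),(240,430)])):
    w=[P((260,175),5,*p,.076) for p in w]; print("key",n,np.mean(w,0),L(*w),ang(w[0]-w[1]))
t=[P((390,190),4,*p,.014) for p in[(42,217),(175,217),(183,457),(48,457)]]
print("tray",np.mean(t,0),L(t[0],t[1]),L(t[1],t[2]),L(t[2],t[3]),L(t[3],t[0]),ang(t[0]-t[3]),ang(t[1]-t[2]))
t=[P((390,190),4,*p,.056) for p in[(322,52),(404,58),(390,247),(310,237)]]
print("fresh",np.mean(t,0),L(t[0],t[1]),L(t[1],t[2]),L(t[2],t[3]),L(t[3],t[0]),ang(t[0]-t[3]),ang(t[1]-t[2]))
```

```text
cradle [array([0.57049259, 0.23102608]), array([0.34680722, 0.17665621]), array([0.32792003, 0.25197167])] 230.2 77.6 xdir 13.661610751706592 ydir 104.0779939573145
slots [array([5.95731540e-01, 5.86188358e-04]), array([ 0.59058231, -0.07850766]), array([ 0.58709934, -0.15874128])] 79.3 80.3 ydir 86.898804564302
block [0.45486908 0.01892725] 218.2 57.4 214.5 59.0 ydir 84.539438828169 84.96711455568617
key y [0.45998359 0.09179422] 40.4 -12.785041387782869
key b [0.45482756 0.02016145] 39.5 -19.846385346315326
tray [ 0.42751487 -0.24978961] 84.5 149.4 83.7 149.5 3.2867706476735252 2.9858346905703206
fresh [ 0.54997616 -0.38963815] 51.0 119.3 48.9 116.7 -3.373311691694873 -4.351541388608231
```

```bash
cat >> h.py <<'E'
def plan(pos,jaw_deg,flip=None,st=None):
    """TCP target, tool down, jaw axis along jaw_deg (world). prints row in move units"""
    st=st or readout.read_state()
    p=np.array(st["tool_pos"]);Rc=R.from_quat(st["orientation"])
    best=None
    for k in(0,180):
        a=np.radians(jaw_deg+k);y=np.array([np.cos(a),np.sin(a),0]);x=np.array([0,0,-1.])
        Rt=R.from_matrix(np.column_stack([x,y,np.cross(x,y)]))
        rv=(Rc.inv()*Rt).as_rotvec()
        if best is None or np.linalg.norm(rv)<np.linalg.norm(best): best=rv
    d=Rc.inv().apply(np.array(pos)-p)
    n=max(np.linalg.norm(d)/.0625,np.degrees(np.linalg.norm(best))/10.7)
    print("ROW",np.round(np.r_[d/.2,best/(np.pi/2)],3).tolist(),"rows>=%.1f"%n)
def stat():
    s=readout.read_state();Rc=R.from_quat(s["orientation"]).as_matrix()
    print("t%.2f"%s["time_s"],"tcp",np.round(s["tool_pos"],4),"w%.4f"%s["width"],"F",np.round(s["force"],1),"jaw%.2f"%np.degrees(np.arctan2(Rc[1,1],Rc[0,1])),"xax",np.round(Rc[:,0],3),"q",np.round(s["qpos"],2))
E
python3 - <<'E'
from h import *
s=readout.read_state();Rc=R.from_quat(s["orientation"])
f=imaging.grab_frame("wrist")
print(Rc.as_matrix());print(Rc.inv().apply(f["origin"]-s["tool_pos"]));print((Rc.inv()*R.from_quat(f["orientation"])).as_matrix())
print(env.hold_point_z);stat()
plan((0.33,0.21,0.30),13.8+90)
plan((0.5326,0.2632,0.25),13.8+90)
E
```

```text
[[-6.07288056e-04  3.78124188e-01  9.25754681e-01]
 [-9.51383157e-04  9.25754215e-01 -3.78124621e-01]
 [-9.99999363e-01 -1.11037798e-03 -2.02458494e-04]]
[-0.1771584   0.00077682 -0.08102551]
[[-2.48753686e-04 -3.15398158e-01  9.48959398e-01]
 [ 9.99999969e-01 -5.66062769e-05  2.43319328e-04]
 [-2.30254094e-05  9.48959429e-01  3.15398163e-01]]
0.0187
t0.25 tcp [0.2173 0.5321 0.1965] w0.0853 F [0.2 0.5 0.2] jaw67.78 xax [-0.    -0.001 -1.   ] q [ 0.98  0.18  1.61  0.    1.35 -0.21]
ROW [-0.517, -1.278, 1.131, -0.4, -0.0, 0.0] rows>=5.7
ROW [-0.267, -0.649, 1.968, -0.4, -0.0, 0.0] rows>=6.7
```

Call:
apply_moves:
  motion:
    - [-0.2, -0.5, 0.98, -0.4, 0, 0, 0]
    - [-0.2, -0.5, 0.98, -0.4, 0, 0, 0]
    - [-0.2, -0.5, 0.98, -0.4, 0, 0, 0]
    - [-0.2, -0.5, 0.98, -0.4, 0, 0, 0]
    - [-0.2, -0.5, 0.98, -0.4, 0, 0, 0]
    - [-0.2, -0.5, 0.98, -0.4, 0, 0, 0]

```text
time_s: 1.0
tool_pos: [0.3608, 0.3657, 0.2367]
orientation: [-0.084, 0.702, 0.084, 0.702]
force: [0.1, -0.4, -0.5]
width: 0.0854
```

Run:
```python
from h import *
stat()
plan((0.5326-.06*.971,0.2632-.06*.2385,0.25),13.8+90)
```

```text
t1.00 tcp [0.3608 0.3657 0.2367] w0.0854 F [ 0.1 -0.4 -0.5] jaw103.68 xax [-0.001  0.    -1.   ] q [ 0.56  0.01  1.71  0.    1.42 -1.25]
ROW [-0.067, -0.702, 0.413, -0.001, -0.0, -0.0] rows>=2.6
```

Call:
apply_moves:
  motion:
    - [-0.07, -0.7, 0.41, 0, 0, 0, 0]
    - [-0.07, -0.7, 0.41, 0, 0, 0, 0]
    - [-0.07, -0.7, 0.41, 0, 0, 0, 0]
    - [-0.07, -0.7, 0.41, 0, 0, 0, 0]

```text
time_s: 1.5
tool_pos: [0.4748, 0.2487, 0.2504]
orientation: [-0.084, 0.702, 0.084, 0.702]
force: [-0.2, 0.1, 0.0]
width: 0.0855
```

Run:
```python
from h import *
stat()
f=imaging.grab_frame("wrist");save(f,"w1.png");np.save("w1.npy",f,allow_pickle=True)
```

```text
t1.50 tcp [0.4748 0.2487 0.2504] w0.0855 F [-0.2  0.1  0. ] jaw103.65 xax [-0.001 -0.    -1.   ] q [ 0.26  0.05  1.64 -0.    1.45 -1.55]
```

View pics/w1.png

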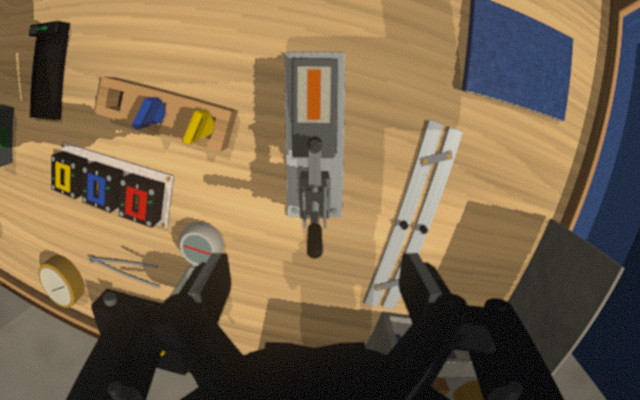

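Run:
```python
from h import *
f=np.load("w1.npy",allow_pickle=True).item()
save(f,"w1a.png",(260,40,370,265),2.6)
save(f,"w1a2.png",(275,40,355,130),6)
```

```text
(no output)
```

View pics/w1a.png

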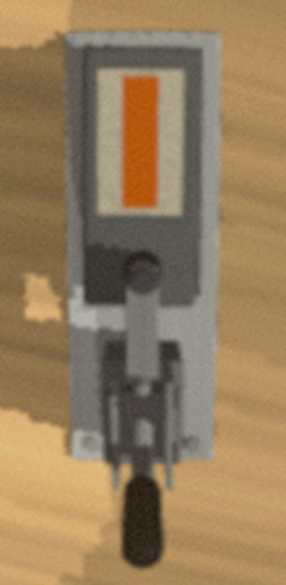

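View pics/w1a2.png

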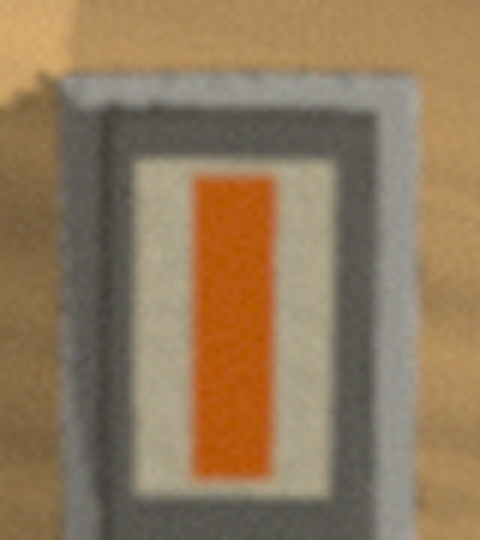

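Run:
```python
from h import *
f=np.load("w1.npy",allow_pickle=True).item()
def A(z,pts): return [onz(f,*p,z,True)[:2] for p in pts]
def L(a,b): return np.round(np.hypot(*(a-b))*1e3,1)
def ang(v): return np.round(np.degrees(np.arctan2(v[1],v[0])),2)
c=A(.006,[(284.9,52.6),(344.3,52.9),(341.2,215.9),(285.1,215.5)])
print("plate",np.round(c,4).tolist(),[L(c[i],c[(i+1)%4]) for i in range(4)],ang(c[3]-c[0]),ang(c[2]-c[1]),ang(c[1]-c[0])-90)
m=np.mean(c,0);a=np.radians((ang(c[3]-c[0])+ang(c[2]-c[1]))/2);e=np.array([np.cos(a),np.sin(a)])
print("origin",m-.043*e)
c=A(.062,[(293.2,57.4),(337.8,57.8),(336.6,156.2),(292.4,156.2)])
print("pack",np.mean(c,0),[L(c[i],c[(i+1)%4]) for i in range(4)],ang(c[3]-c[0]),ang(c[2]-c[1]),ang(c[1]-c[0])-90)
g=A(.175,[(315,252)]);print("grip tip",g)
stat()
```

```text
plate [[0.3463, 0.1776], [0.328, 0.2545], [0.5531, 0.3088], [0.5719, 0.2284]] [np.float64(79.0), np.float64(231.5), np.float64(82.6), np.float64(231.3)] 12.69 13.56 13.349999999999994
origin [0.40794025 0.23254249]
pack [0.40800849 0.23370377] [np.float64(51.4), np.float64(117.5), np.float64(53.1), np.float64(118.0)] 12.68 13.5 13.170000000000002
grip tip [array([0.53081659, 0.26341102])]
t1.55 tcp [0.4737 0.2498 0.2503] w0.0851 F [ 0.4 -0.1  0.3] jaw103.73 xax [-0.001  0.    -1.   ] q [ 0.26  0.05  1.64  0.    1.45 -1.55]
```

Run:
```python
from h import *
plan((0.5335,0.2625,0.135),103.3)
```

```text
ROW [0.576, -0.009, 0.306, 0.005, -0.001, -0.0] rows>=2.1
```

Call:
apply_moves:
  motion:
    - [0.1, -0.009, 0.306, -0.005, 0, 0, 0]
    - [0.2, -0.009, 0.306, -0.005, 0, 0, 0]
    - [0.4, -0.009, 0.306, -0.005, 0, 0, 0]
    - [0.576, -0.009, 0.306, -0.005, 0, 0, 0]
    - [0.576, -0.009, 0.306, -0.005, 0, 0, 0]
    - [0.576, -0.009, 0.306, -0.005, 0, 0, 0.5]
    - [0.576, -0.009, 0.306, -0.005, 0, 0, 1]
    - [0.576, -0.009, 0.306, -0.005, 0, 0, 1]
    - [0.576, -0.009, 0.306, -0.005, 0, 0, 1]
    - [0.576, -0.009, 0.306, -0.005, 0, 0, 1]
  newtons: 40

```text
time_s: 2.8
tool_pos: [0.5342, 0.2628, 0.1366]
orientation: [-0.087, 0.701, 0.088, 0.702]
force: [-1.8, 3.5, 5.6]
width: 0.0073
```

Run:
```python
from h import *
stat()
f=imaging.grab_frame("wrist");save(f,"w2.png")
```

```text
t2.80 tcp [0.5342 0.2628 0.1366] w0.0073 F [-1.8  3.5  5.6] jaw104.23 xax [ 0.001  0.001 -1.   ] q [ 0.26  0.28  1.61  0.    1.25 -1.56]
```

View pics/w2.png

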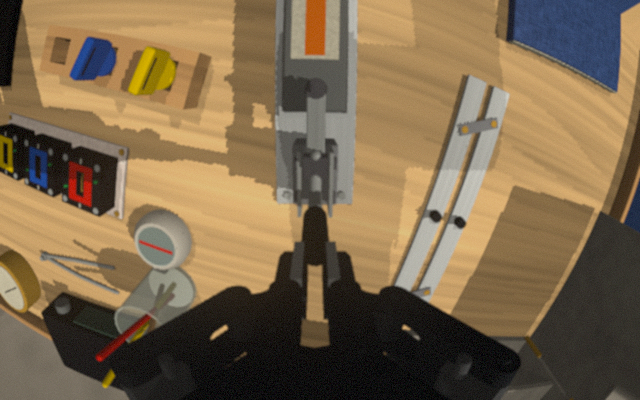

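```bash
cat >> h.py <<'E'
def projf(f,p):
    c=R.from_quat(f["orientation"]).inv().apply(np.array(p)-np.array(f["origin"]))
    th=np.arctan2(np.hypot(c[0],c[1]),c[2]);k=th/np.hypot(c[0],c[1])
    return round(f["cx"]+f["fx"]*c[0]*k,1),round(f["cy"]+f["fy"]*c[1]*k,1)
E
python3 - <<'E'
from h import *
stat()
f=imaging.grab_frame("wrist");save(f,"w3.png",(240,120,400,360),2.5)
s=readout.read_state();p=s["tool_pos"];print(projf(f,p),projf(f,p+[0,0,.019]))
for z in(.111,.147,.175): print(z,projf(f,(0.5335,0.2625,z)))
E
```

```text
t2.85 tcp [0.5342 0.2627 0.1366] w0.0072 F [-1.5  3.2  5.6] jaw104.23 xax [ 0.001  0.001 -1.   ] q [ 0.26  0.28  1.61  0.    1.25 -1.56]
(np.float64(313.5), np.float64(228.9)) (np.float64(313.5), np.float64(242.7))
0.111 (np.float64(313.5), np.float64(212.9))
0.147 (np.float64(313.4), np.float64(235.0))
0.175 (np.float64(313.3), np.float64(258.5))
```

View pics/w3.png

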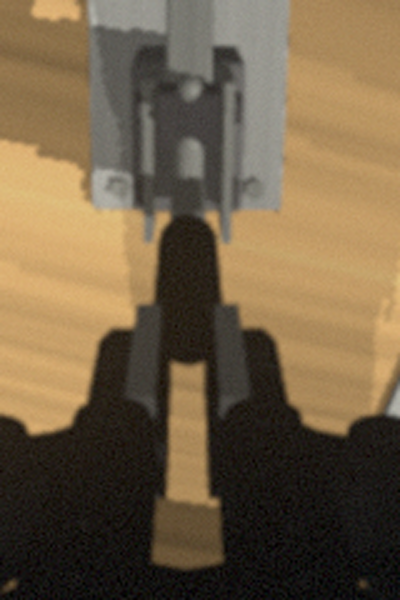

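Run:
```python
from h import *
f=np.load("top0.npy",allow_pickle=True).item()
w=np.load("w1.npy",allow_pickle=True).item()
u=190+(88+.5)/5-.5;v=190+(88+.5)/5-.5
for z in(.15,.165,.175,.19): print(z,onz(f,u,v,z)[:2],onz(w,315,246,z,True)[:2])
f2=imaging.grab_frame("top");save(f2,"t2.png",(180,180,290,310),5)
f3=imaging.grab_frame("scene");save(f3,"s2.png",(330,100,460,230),5)
```

```text
0.15 [0.53735286 0.26512848] [0.53738571 0.26504835]
0.165 [0.53470494 0.26155887] [0.52977346 0.26317195]
0.175 [0.53293966 0.25917912] [0.52469863 0.26192102]
0.19 [0.53029173 0.2556095 ] [0.51708638 0.26004463]
```

View pics/s2.png

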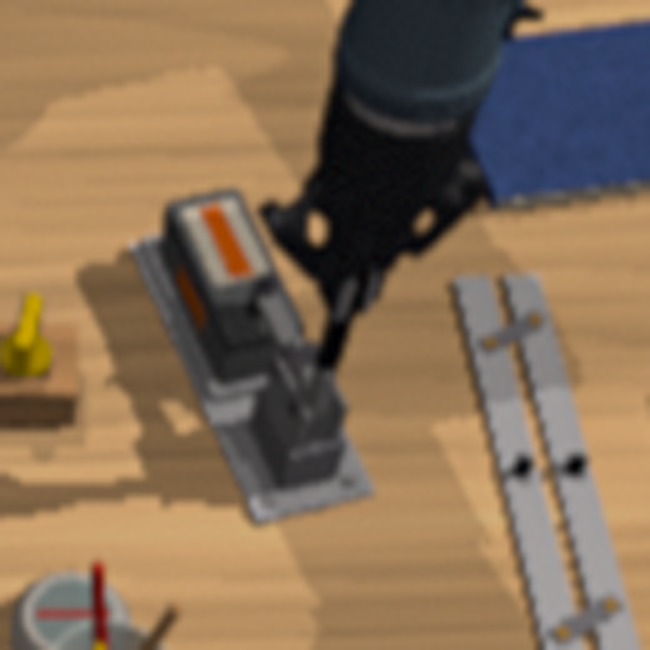

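Call:
apply_moves:
  motion:
    - [0, 0, 0, 0, 0, 0, 0.3]
    - [0, 0, 0, 0, 0, 0, 0.3]
    - [0.05, 0, 0, 0, 0, 0, 0.3]
    - [0.1, 0, 0, 0, 0, 0, 0.3]
    - [0.1, 0, 0, 0, 0, 0, 0.3]
    - [0.1, 0, 0, 0, 0, 0, 1]
    - [0.1, 0, 0, 0, 0, 0, 1]
    - [0.1, 0, 0, 0, 0, 0, 1]
    - [0.1, 0, 0, 0, 0, 0, 1]
    - [0.1, 0, 0, 0, 0, 0, 1]

```text
time_s: 4.25
tool_pos: [0.5341, 0.2627, 0.1162]
orientation: [-0.087, 0.701, 0.088, 0.702]
force: [-1.3, 4.9, 3.2]
width: 0.0142
```

Run:
```python
from h import *
stat()
f=imaging.grab_frame("wrist");save(f,"w4.png",(240,120,400,360),2.5)
```

```text
t4.25 tcp [0.5341 0.2627 0.1162] w0.0142 F [-1.3  4.9  3.2] jaw104.25 xax [ 0.001  0.001 -1.   ] q [ 0.26  0.31  1.63  0.    1.21 -1.56]
```

View pics/w4.png

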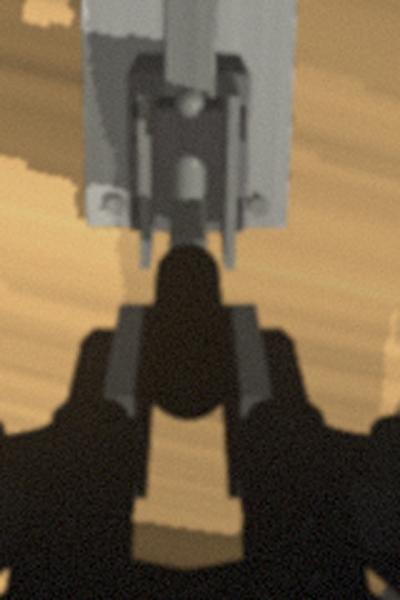

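Call:
apply_moves:
  motion:
    - [0.001, 0, 0.02, 0, 0, 0, 1]
    - [0.003, 0, 0.045, 0, 0, 0, 1]
    - [0.013, 0, 0.089, 0, 0, 0, 1]
    - [0.037, 0, 0.144, 0, 0, 0, 1]
    - [0.07, 0, 0.193, 0, 0, 0, 1]
    - [0.113, 0, 0.235, 0, 0, 0, 1]
    - [0.164, 0, 0.267, 0, 0, 0, 1]
    - [0.205, 0, 0.285, 0, 0, 0, 1]
    - [0.22, 0, 0.289, 0, 0, 0, 1]
    - [0.22, 0, 0.289, 0, 0, 0, 1]
  newtons: 50

```text
time_s: 5.55
tool_pos: [0.5887, 0.2756, 0.0703]
orientation: [-0.088, 0.703, 0.087, 0.701]
force: [-0.5, -0.8, -0.0]
width: 0.0005
```

Run:
```python
from h import *
stat()
f=imaging.grab_frame("wrist");save(f,"w5.png")
```

```text
t5.55 tcp [0.5887 0.2756 0.0703] w0.0005 F [-0.5 -0.8 -0. ] jaw104.23 xax [-0.003 -0.001 -1.   ] q [ 0.26  0.47  1.5  -0.    1.17 -1.56]
```

View pics/w5.png

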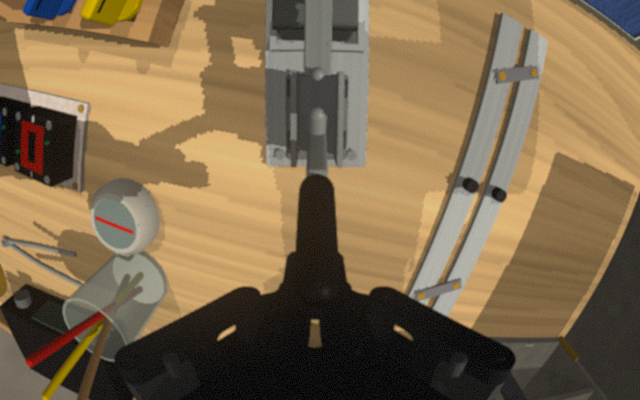

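Run:
```python
from h import *
f3=imaging.grab_frame("scene");save(f3,"s3.png",(330,100,460,230),5)
f3=imaging.grab_frame("top");save(f3,"t3.png",(170,170,280,310),4)
```

```text
(no output)
```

View pics/s3.png

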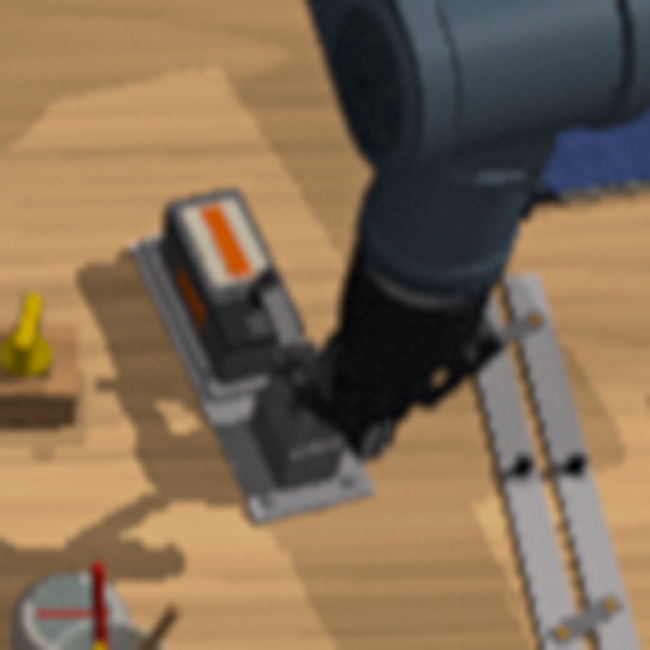

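View pics/t3.png

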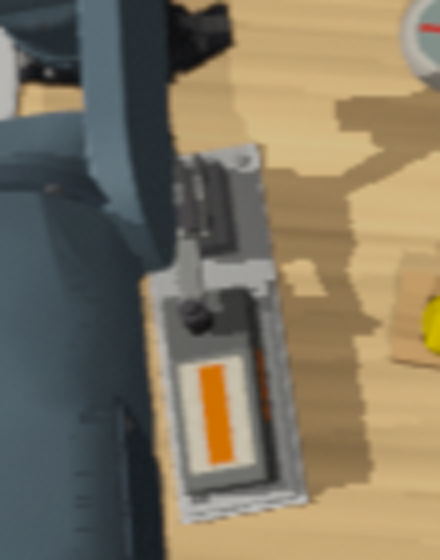

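Call:
apply_moves:
  motion:
    - [-0.2, 0, 0.02, 0, 0, 0, 1]
    - [-0.4, 0, 0.02, 0, 0, 0, 1]
    - [-0.6, 0, 0.02, 0, 0, 0, 1]
    - [-0.9, 0, 0.02, 0, 0, 0, 1]
    - [-0.9, 0, 0.02, 0, 0, 0, 1]

```text
time_s: 6.32
tool_pos: [0.5969, 0.2781, 0.2592]
orientation: [-0.087, 0.697, 0.088, 0.706]
force: [-0.3, 0.1, -0.3]
width: -0.0001
```

Run:
```python
from h import *
stat()
f3=imaging.grab_frame("scene");save(f3,"s4.png",(330,100,460,230),4)
f=imaging.grab_frame("wrist");save(f,"w6.png")
```

```text
t6.33 tcp [0.5969 0.2781 0.2592] w-0.0001 F [-0.3  0.1 -0.3] jaw104.24 xax [ 0.012  0.003 -1.   ] q [ 0.26  0.31  1.32 -0.    1.5  -1.56]
```

View pics/s4.png

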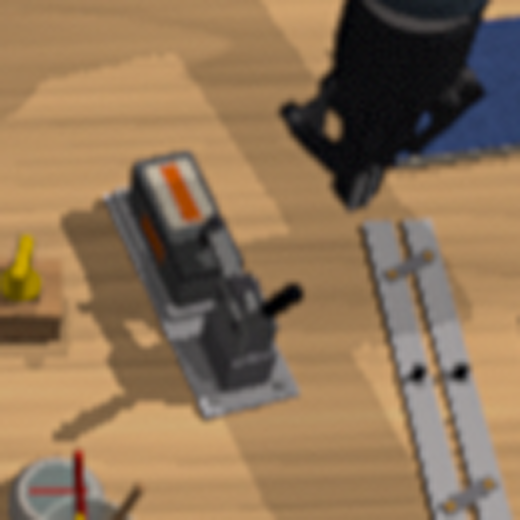

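View pics/w6.png

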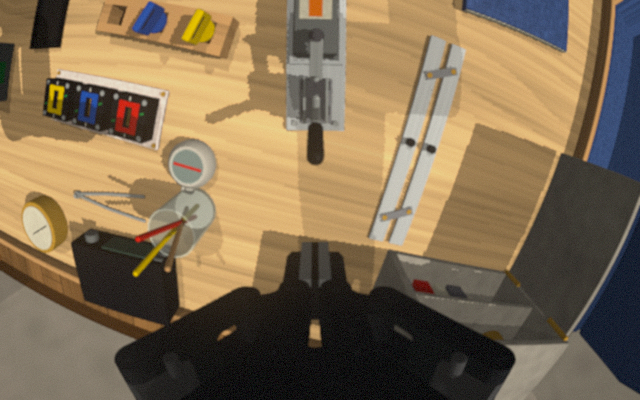

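```bash
cat >> h.py <<'E'
CO=np.array([.408,.2330]);CA=np.radians(13.3)
def cradle(p):
    d=np.array(p[:2])-CO;c,s=np.cos(CA),np.sin(CA);return np.array([c*d[0]+s*d[1],-s*d[0]+c*d[1],p[2]])
def world(x,y,z=0):
    c,s=np.cos(CA),np.sin(CA);return np.array([CO[0]+c*x-s*y,CO[1]+s*x+c*y,z])
def tri(r1,r2):
    (a,u),(b,v)=r1,r2
    t=np.linalg.lstsq(np.column_stack([u,-v]),b-a,rcond=None)[0]
    return (a+u*t[0]+b+v*t[1])/2,np.linalg.norm(a+u*t[0]-b-v*t[1])
E
python3 - <<'E'
from h import *
f=imaging.grab_frame("wrist");g=imaging.grab_frame("scene")
p,e=tri(ray(f,315.5,158,True),ray(g,403.6,172.9))
print(p,e,cradle(p))
c=cradle(p);print(np.arctan2(c[0]-.129,c[2]-.075),np.hypot(c[0]-.129,c[2]-.075))
g2=imaging.grab_frame("top");save(g2,"t4.png",(180,170,260,310),4)
E
```

```text
[0.56905943 0.27358744 0.15787286] 0.0024901614762169503 [0.16607677 0.00244716 0.15787286]
0.4206841473438138 0.09078874989545334
```

View pics/t4.png

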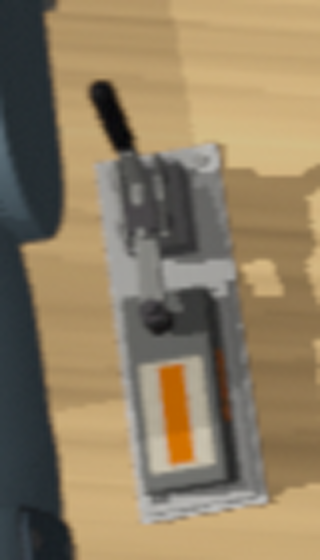

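Run:
```python
from h import *
stat();plan(world(.136,0.001,.20),103.3)
```

```text
t6.58 tcp [0.5928 0.2769 0.2497] w0.0001 F [0.  0.  0.1] jaw104.23 xax [-0.003 -0.001 -1.   ] q [ 0.26  0.32  1.33 -0.    1.49 -1.56]
ROW [0.25, 0.008, -0.269, 0.01, -0.002, 0.0] rows>=1.2
```

Call:
apply_moves:
  motion:
    - [0, 0.008, -0.269, 0.01, 0, 0, 1]
    - [0.1, 0.008, -0.269, 0.01, 0, 0, 1]
    - [0.25, 0.008, -0.269, 0.01, 0, 0, 1]
    - [0.25, 0.008, -0.269, 0.01, 0, 0, 1]
    - [0.25, 0.008, -0.269, 0.01, 0, 0, 1]

```text
time_s: 7.2
tool_pos: [0.5414, 0.2655, 0.2019]
orientation: [-0.082, 0.702, 0.082, 0.702]
force: [0.0, 0.0, 0.4]
width: -0.0001
```

Run:
```python
from h import *
stat();s=readout.read_state();print(cradle(s["tool_pos"]));plan(world(.136,0.001,.147),103.3)
```

```text
t7.20 tcp [0.5414 0.2655 0.2019] w-0.0001 F [0.  0.  0.4] jaw103.33 xax [-0. -0. -1.] q [ 0.26  0.24  1.53 -0.    1.38 -1.54]
[0.13731416 0.00098061 0.2018797 ]
ROW [0.274, 0.0, -0.006, 0.0, -0.0, 0.0] rows>=0.9
```

Call:
apply_moves:
  motion:
    - [0.15, 0, -0.01, 0, 0, 0, 1]
    - [0.27, 0, -0.01, 0, 0, 0, 1]
    - [0.295, 0, 0.06, 0, 0, 0, 1]
    - [0.32, 0, 0.113, 0, 0, 0, 1]
    - [0.37, 0, 0.173, 0, 0, 0, 1]
    - [0.4, 0, 0.195, 0, 0, 0, 1]
    - [0.43, 0, 0.218, 0, 0, 0, 1]
    - [0.46, 0, 0.235, 0, 0, 0, 1]
    - [0.495, 0, 0.254, 0, 0, 0, 1]
    - [0.51, 0, 0.256, 0, 0, 0, 1]
    - [0.51, 0, 0.256, 0, 0, 0, 1]

```text
time_s: 8.57
tool_pos: [0.5988, 0.279, 0.1064]
orientation: [-0.081, 0.697, 0.083, 0.708]
force: [4.1, 0.4, 7.3]
width: -0.0002
```

Run:
```python
from h import *
stat()
g=imaging.grab_frame("scene");save(g,"s5.png",(330,100,460,230),4)
g=imaging.grab_frame("wrist");save(g,"w7.png")
```

```text
t8.57 tcp [0.5988 0.279  0.1064] w-0.0002 F [4.1 0.4 7.3] jaw103.30 xax [ 0.016  0.004 -1.   ] q [ 0.26  0.44  1.47 -0.    1.22 -1.55]
```

View pics/s5.png

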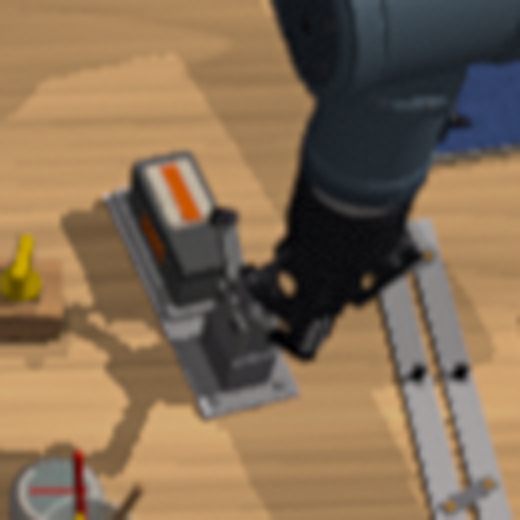

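View pics/w7.png

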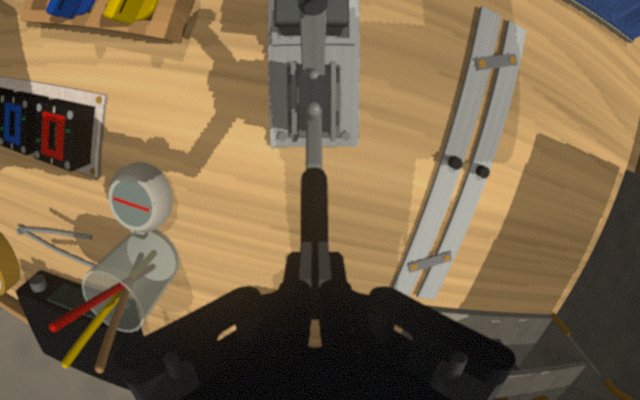

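Call:
apply_moves:
  motion:
    - [-0.1, 0, -0.03, 0, 0, 0, 1]
    - [-0.4, 0, -0.03, 0, 0, 0, 1]
    - [-0.7, 0, -0.03, 0, 0, 0, 1]
    - [-0.7, 0, -0.03, 0, 0, 0, 1]

```text
time_s: 9.18
tool_pos: [0.5888, 0.2771, 0.2481]
orientation: [-0.082, 0.698, 0.083, 0.707]
force: [0.7, 0.2, 0.2]
width: 0.0001
```

Run:
```python
from h import *
stat()
g=imaging.grab_frame("scene");save(g,"s6.png",(330,100,460,230),4)
g=imaging.grab_frame("wrist");save(g,"w8.png")
```

```text
t9.18 tcp [0.5888 0.2771 0.2481] w0.0001 F [0.7 0.2 0.2] jaw103.35 xax [ 0.012  0.003 -1.   ] q [ 0.26  0.3   1.36  0.    1.47 -1.55]
```

View pics/s6.png

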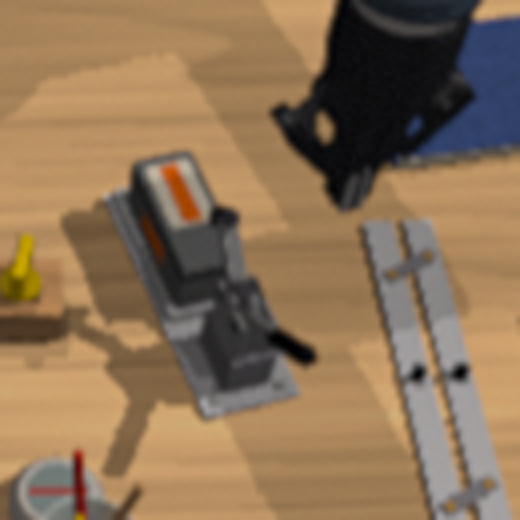

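View pics/w8.png

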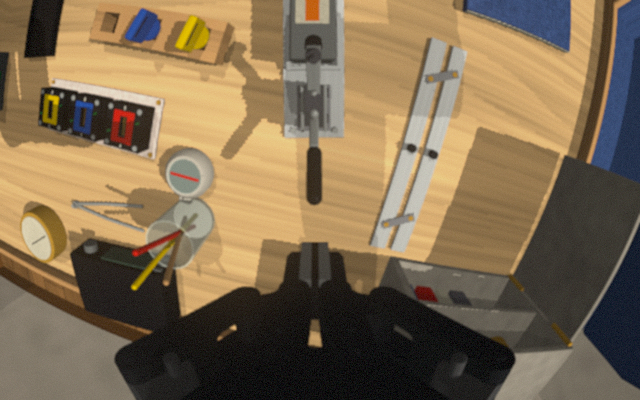

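Run:
```python
from h import *
f=imaging.grab_frame("wrist");g=imaging.grab_frame("scene")
def run(a,b):
    p,e=tri(ray(f,*a,True),ray(g,330+(b[0]+.5)/4-.5,100+(b[1]+.5)/4-.5))
    c=cradle(p);print(c,e,np.arctan2(c[0]-.129,c[2]-.075),np.hypot(c[0]-.129,c[2]-.075))
run((315,197),(308,353))  # tip
run((316,41),(226,213)) # arm foot
stat()
```

```text
[0.19984981 0.00316582 0.13005504] 0.002039447723927272 0.9101962868631321 0.08972599032824126
[0.04746124 0.00466013 0.10794718] 0.0039959353514630435 -1.1867881919733756 0.08794364913695167
t9.38 tcp [0.5843 0.2758 0.2384] w-0.0001 F [-0.8 -0.3 -0.1] jaw103.34 xax [-0.003 -0.001 -1.   ] q [ 0.26  0.31  1.37  0.    1.47 -1.55]
```

Run:
```python
from h import *
stat();print(cradle(readout.read_state()["tool_pos"]))
plan(world(.158,0.001,.15),103.3);plan(world(.174,0.001,.097),103.3)
```

```text
t9.38 tcp [0.5843 0.2758 0.2384] w-0.0001 F [-0.8 -0.3 -0.1] jaw103.34 xax [-0.003 -0.001 -1.   ] q [ 0.26  0.31  1.37  0.    1.47 -1.55]
[0.1814582  0.00106376 0.23837396]
ROW [0.442, -0.0, -0.116, 0.0, -0.002, 0.0] rows>=1.5
ROW [0.707, -0.0, -0.035, 0.0, -0.002, 0.0] rows>=2.3
```

Call:
apply_moves:
  motion:
    - [0.1, 0, -0.116, 0, 0, 0, 1]
    - [0.25, 0, -0.116, 0, 0, 0, 1]
    - [0.44, 0, -0.116, 0, 0, 0, 1]
    - [0.5, 0, -0.116, 0, 0, 0, 1]
    - [0.56, 0, -0.105, 0, 0, 0, 1]
    - [0.6, 0, -0.09, 0, 0, 0, 1]
    - [0.64, 0, -0.07, 0, 0, 0, 1]
    - [0.67, 0, -0.05, 0, 0, 0, 1]
    - [0.7, 0, -0.035, 0, 0, 0, 1]
    - [0.71, 0, -0.035, 0, 0, 0, 1]
    - [0.71, 0, -0.035, 0, 0, 0, 1]

```text
time_s: 10.75
tool_pos: [0.5783, 0.2743, 0.0975]
orientation: [-0.082, 0.702, 0.082, 0.702]
force: [0.5, 0.3, -0.3]
width: -0.0002
```

Run:
```python
from h import *
stat();print(cradle(readout.read_state()["tool_pos"]))
g=imaging.grab_frame("scene");save(g,"s7.png",(330,100,460,230),4)
g=imaging.grab_frame("top");save(g,"t7.png",(170,170,280,310),4)
```

```text
t10.75 tcp [0.5783 0.2743 0.0975] w-0.0002 F [ 0.5  0.3 -0.3] jaw103.33 xax [-0. -0. -1.] q [ 0.26  0.42  1.51  0.    1.21 -1.55]
[0.17524879 0.00104151 0.0975462 ]
```

View pics/s7.png

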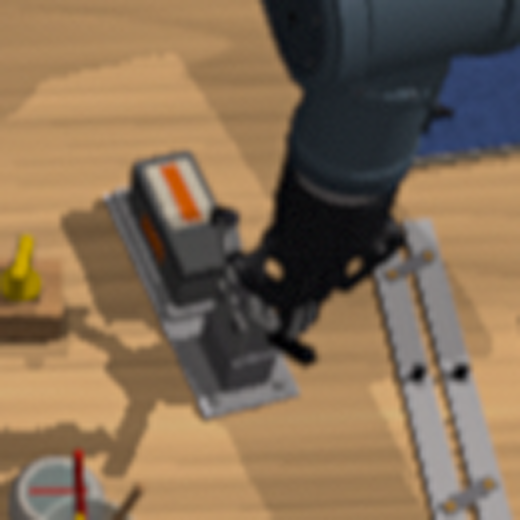

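View pics/t7.png

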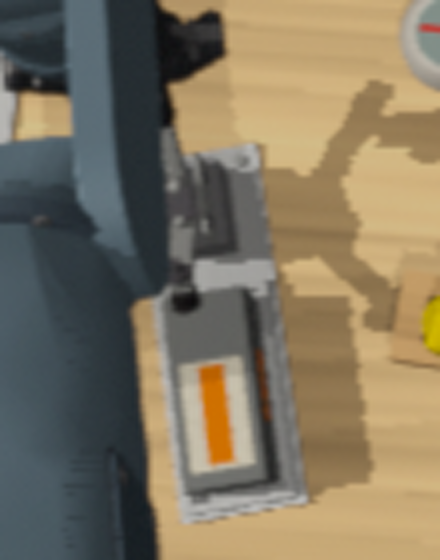

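Run:
```python
from h import *
g=imaging.grab_frame("wrist");save(g,"w9.png",(240,100,400,300),3)
p=readout.read_state()["tool_pos"];print(projf(g,p))
```

```text
(np.float64(313.5), np.float64(229.0))
```

View pics/w9.png

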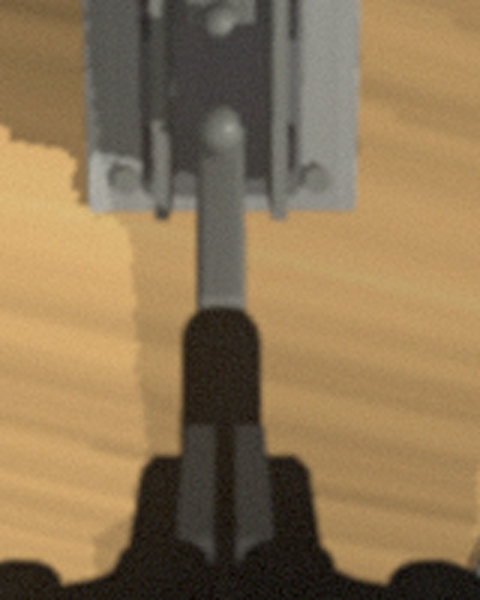

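Call:
apply_moves:
  motion:
    - [-0.2, 0, 0, 0, 0, 0, 1]
    - [-0.4, 0, 0, 0, 0, 0, 1]
    - [-0.5, 0, 0, 0, 0, 0, 1]
    - [-0.5, 0, 0, 0, 0, 0, 1]
    - [-0.5, 0, 0, 0, 0, 0, 1]

```text
time_s: 11.52
tool_pos: [0.5774, 0.274, 0.1957]
orientation: [-0.082, 0.703, 0.082, 0.701]
force: [-0.5, -1.4, -0.1]
width: -0.0
```

Run:
```python
from h import *
stat()
g=imaging.grab_frame("scene");save(g,"s8.png",(370,90,470,190),6)
g=imaging.grab_frame("wrist");save(g,"w10.png",(240,140,400,300),4)
```

```text
t11.53 tcp [0.5774 0.274  0.1957] w-0.0000 F [-0.5 -1.4 -0.1] jaw103.33 xax [-0.003 -0.001 -1.   ] q [ 0.26  0.32  1.43 -0.    1.39 -1.55]
```

View pics/s8.png

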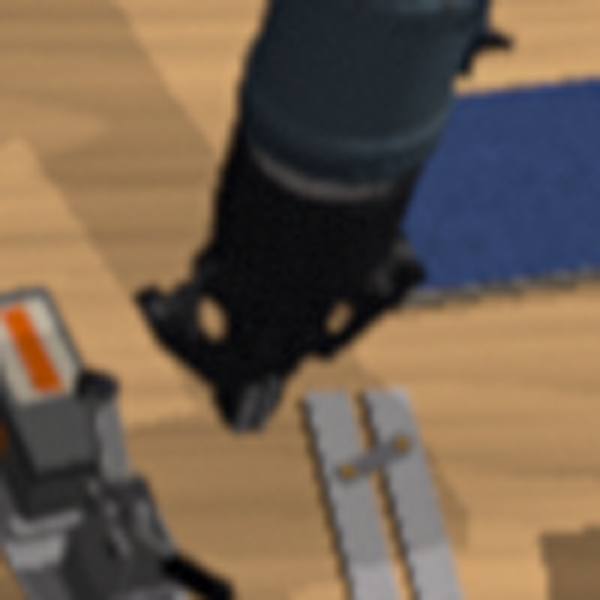

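View pics/w10.png

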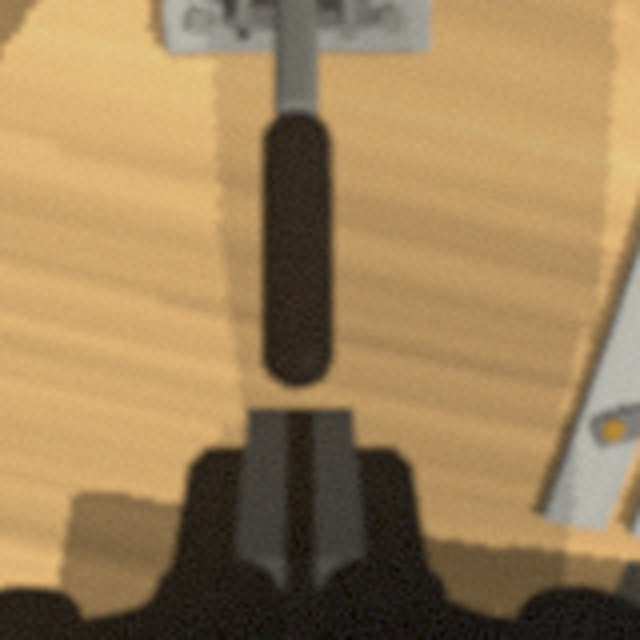

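Run:
```python
from h import *
f=imaging.grab_frame("wrist");g=imaging.grab_frame("scene")
s=readout.read_state();t=s["tool_pos"];print(t,cradle(t))
p,e=tri(ray(f,314.9,241.6,True),ray(g,411.2,160.4))
print("tip",p,e,cradle(p)-cradle(t)); print(proj(g,t),projf(f,t))
for dx in(-.011,0,.011):
  for dz in(0,.01,.02,.03): 
    q=t+np.r_[dx*np.cos(CA),dx*np.sin(CA),dz]; print(dx,dz,projf(f,q),np.round(proj(g,q),1))
```

```text
[0.57763808 0.27413526 0.19594056] [0.17455135 0.00100677 0.19594056]
tip [0.57459231 0.27817462 0.22075583] 0.008609592466504763 [-0.00203483  0.0046317   0.02481528]
(np.float64(406.4922620959597), np.float64(167.0186189410708)) (np.float64(313.6), np.float64(229.8))
-0.011 0 (np.float64(313.6), np.float64(213.5)) [404.9 164. ]
-0.011 0.01 (np.float64(313.6), np.float64(219.7)) [405.6 161.7]
-0.011 0.02 (np.float64(313.5), np.float64(226.7)) [406.3 159.4]
-0.011 0.03 (np.float64(313.5), np.float64(234.4)) [407.  157.1]
0 0 (np.float64(313.6), np.float64(229.8)) [406.5 167. ]
0 0.01 (np.float64(313.6), np.float64(236.7)) [407.2 164.8]
0 0.02 (np.float64(313.5), np.float64(244.3)) [407.9 162.5]
0 0.03 (np.float64(313.5), np.float64(252.8)) [408.7 160.2]
0.011 0 (np.float64(313.6), np.float64(245.4)) [408.1 170.1]
0.011 0.01 (np.float64(313.6), np.float64(252.9)) [408.8 167.9]
0.011 0.02 (np.float64(313.5), np.float64(261.1)) [409.6 165.6]
0.011 0.03 (np.float64(313.5), np.float64(270.1)) [410.3 163.3]
```

Call:
apply_moves:
  motion:
    - [0, 0, 0.15, 0, 0, 0, 1]
    - [0.2, 0, 0.3, 0, 0, 0, 1]
    - [0.5, 0, 0.3, 0, 0, 0, 1]
    - [0.8, 0, 0.3, 0, 0, 0, 1]
    - [0.93, 0, 0.3, 0, 0, 0, 1]
    - [0.93, 0, 0.3, 0, 0, 0, 1]

```text
time_s: 12.48
tool_pos: [0.6338, 0.2873, 0.0075]
orientation: [-0.082, 0.705, 0.082, 0.7]
force: [0.1, 0.6, -0.3]
width: -0.0002
```

Call:
apply_moves:
  motion:
    - [0.01, 0, 0, 0, 0, 0, 1]
    - [0.02, 0, 0, 0, 0, 0, 1]
    - [0.03, 0, 0, 0, 0, 0, 1]
    - [0.03, 0, 0, 0, 0, 0, 1]

```text
time_s: 12.98
tool_pos: [0.637, 0.2882, 0.0062]
orientation: [-0.082, 0.702, 0.082, 0.703]
force: [-0.1, 0.1, -0.7]
width: 0.0002
```

Call:
apply_moves:
  motion:
    - [0.01, 0, 0, 0, 0, 0, 1]
    - [0.02, 0, 0, 0, 0, 0, 1]
    - [0.03, 0, 0, 0, 0, 0, 1]
    - [0.03, 0, 0, 0, 0, 0, 1]

```text
time_s: 13.48
tool_pos: [0.6366, 0.2881, -0.0007]
orientation: [-0.082, 0.703, 0.082, 0.702]
force: [-0.9, 0.8, -0.4]
width: -0.0001
```

Run:
```python
from h import *
stat()
g=imaging.grab_frame("wrist");save(g,"w11.png",(160,100,480,320),2.5)
```

```text
t13.47 tcp [ 0.6366  0.2881 -0.0007] w-0.0001 F [-0.9  0.8 -0.4] jaw103.33 xax [-0.001 -0.    -1.   ] q [ 0.26  0.66  1.38 -0.    1.11 -1.55]
```

View pics/w11.png

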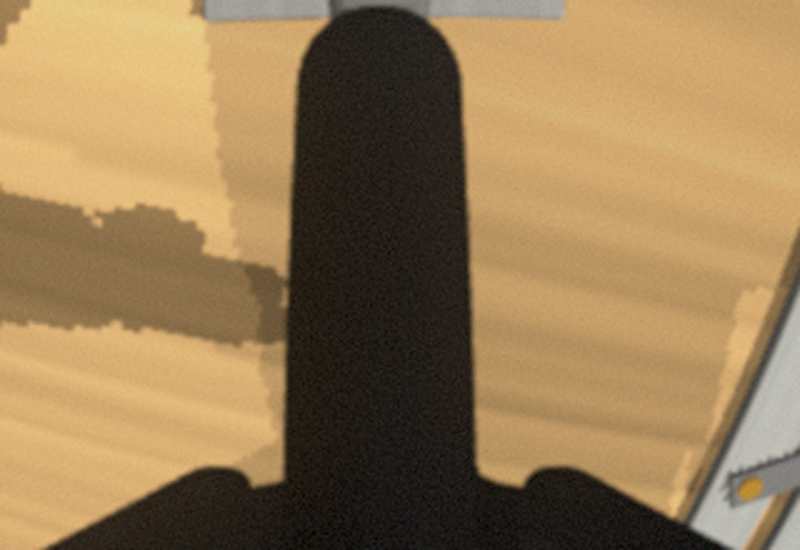

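Call:
apply_moves:
  motion:
    - [0.01, 0, 0, 0, 0, 0, 1]
    - [0.02, 0, 0, 0, 0, 0, 1]
    - [0.03, 0, 0, 0, 0, 0, 1]
    - [0.04, 0, 0, 0, 0, 0, 1]
    - [0.05, 0, 0, 0, 0, 0, 1]
    - [0.05, 0, 0, 0, 0, 0, 1]

```text
time_s: 14.28
tool_pos: [0.6366, 0.2881, -0.0106]
orientation: [-0.082, 0.702, 0.082, 0.702]
force: [-0.4, 0.6, 0.4]
width: -0.0003
```

Call:
apply_moves:
  motion:
    - [0.01, 0, 0, 0, 0, 0, 1]
    - [0.02, 0, 0, 0, 0, 0, 1]
    - [0.03, 0, 0, 0, 0, 0, 1]
    - [0.03, 0, 0, 0, 0, 0, 1]

```text
time_s: 14.78
tool_pos: [0.6366, 0.2881, -0.0166]
orientation: [-0.082, 0.702, 0.082, 0.702]
force: [-0.7, 0.5, -0.1]
width: 0.0
```

Call:
apply_moves:
  motion:
    - [0.01, 0, 0, 0, 0, 0, 1]
    - [0.02, 0, 0, 0, 0, 0, 1]
    - [0.03, 0, 0, 0, 0, 0, 1]
    - [0.03, 0, 0, 0, 0, 0, 1]

```text
time_s: 15.28
tool_pos: [0.6371, 0.2883, -0.0222]
orientation: [-0.082, 0.702, 0.082, 0.702]
force: [0.8, 0.3, 0.6]
width: -0.0002
```

Call:
apply_moves:
  motion:
    - [0.005, 0, 0, 0, 0, 0, 1]
    - [0.01, 0, 0, 0, 0, 0, 1]
    - [0.015, 0, 0, 0, 0, 0, 1]
    - [0.015, 0, 0, 0, 0, 0, 1]

```text
time_s: 15.78
tool_pos: [0.6387, 0.2886, -0.0238]
orientation: [-0.082, 0.701, 0.082, 0.704]
force: [4.0, 0.9, 5.9]
width: -0.0001
```

Run:
```python
from h import *
stat()
g=imaging.grab_frame("scene");save(g,"s9.png",(340,100,470,230),5)
```

```text
t15.78 tcp [ 0.6387  0.2886 -0.0238] w-0.0001 F [4.  0.9 5.9] jaw103.32 xax [ 0.004  0.001 -1.   ] q [ 0.26  0.69  1.38  0.    1.07 -1.55]
```

View pics/s9.png

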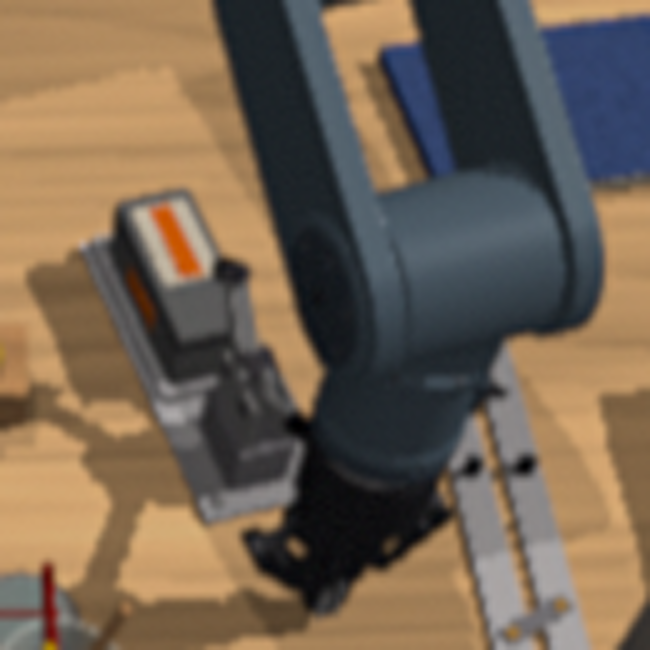

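Call:
apply_moves:
  motion:
    - [-0.2, 0, 0, 0, 0, 0, 1]
    - [-0.5, 0, 0, 0, 0, 0, 1]
    - [-0.8, 0, 0, 0, 0, 0, 1]
    - [-0.95, 0, 0, 0, 0, 0, 1]
    - [-0.95, 0, -0.2, 0, 0, 0, 1]
    - [-0.95, 0, -0.39, 0, 0, 0, 1]
    - [-0.95, 0, -0.39, 0, 0, 0, 1]
    - [-0.95, 0, -0.39, 0, 0, 0, 1]

```text
time_s: 16.82
tool_pos: [0.5616, 0.2703, 0.1649]
orientation: [-0.082, 0.702, 0.082, 0.703]
force: [0.3, -0.1, -0.5]
width: -0.0001
```

Run:
```python
from h import *
stat()
plan(world(.158,0.001,.11),103.3);plan(world(.172,0.001,.075),103.3)
g=imaging.grab_frame("scene");save(g,"s10.png",(340,100,470,230),4)
```

```text
t16.82 tcp [0.5616 0.2703 0.1649] w-0.0001 F [ 0.3 -0.1 -0.5] jaw103.33 xax [ 0.001  0.    -1.   ] q [ 0.26  0.31  1.51 -0.    1.32 -1.54]
ROW [0.275, 0.0, -0.0, 0.0, 0.001, 0.0] rows>=0.9
ROW [0.45, -0.0, 0.069, 0.0, 0.001, 0.0] rows>=1.5
```

View pics/s10.png

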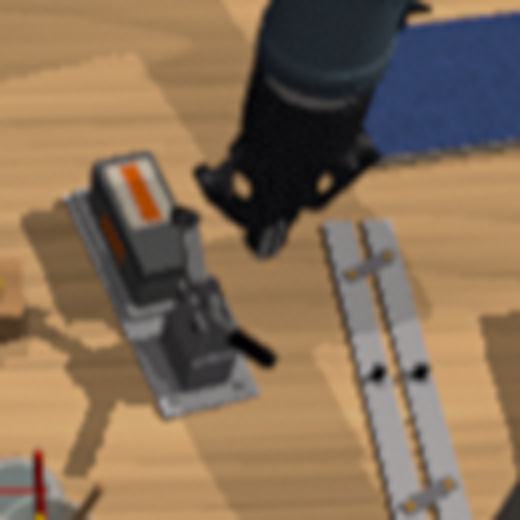

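Handle still at about 0.95; now I push it down from above, using the tip offset just found.

Call:
apply_moves:
  motion:
    - [0.15, 0, 0, 0, 0, 0, 1]
    - [0.27, 0, 0, 0, 0, 0, 1]
    - [0.32, 0, 0.015, 0, 0, 0, 1]
    - [0.36, 0, 0.03, 0, 0, 0, 1]
    - [0.4, 0, 0.045, 0, 0, 0, 1]
    - [0.43, 0, 0.06, 0, 0, 0, 1]
    - [0.45, 0, 0.069, 0, 0, 0, 1]
    - [0.45, 0, 0.069, 0, 0, 0, 1]
    - [0.45, 0, 0.069, 0, 0, 0, 1]

```text
time_s: 18.0
tool_pos: [0.5748, 0.2735, 0.0752]
orientation: [-0.082, 0.702, 0.082, 0.703]
force: [0.0, 0.1, 2.6]
width: -0.0003
```

Run:
```python
from h import *
stat()
g=imaging.grab_frame("scene");save(g,"s11.png",(340,100,470,230),4)
g=imaging.grab_frame("wrist");save(g,"w12.png",(160,40,480,320),2)
```

```text
t18.00 tcp [0.5748 0.2735 0.0752] w-0.0003 F [0.  0.1 2.6] jaw103.33 xax [ 0.001  0.    -1.   ] q [ 0.26  0.44  1.54 -0.    1.16 -1.55]
```

View pics/s11.png

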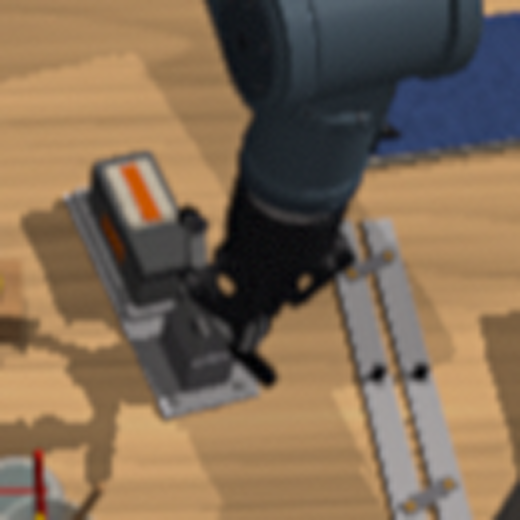

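View pics/w12.png

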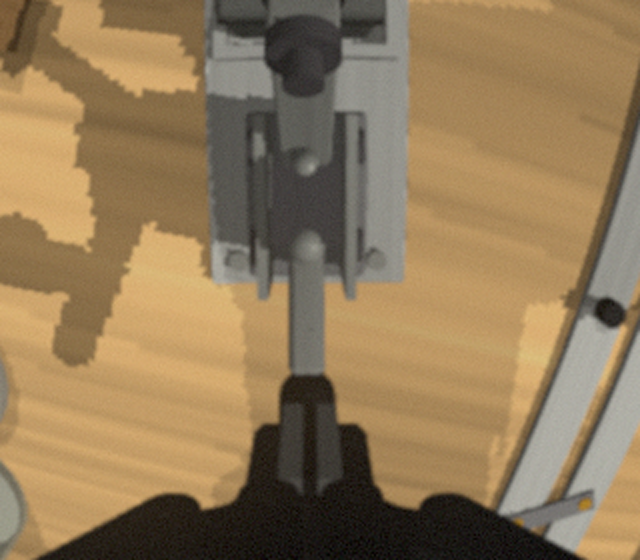

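Call:
apply_moves:
  motion:
    - [0.02, 0, 0.005, 0, 0, 0, 1]
    - [0.04, 0, 0.01, 0, 0, 0, 1]
    - [0.06, 0, 0.012, 0, 0, 0, 1]
    - [0.07, 0, 0.012, 0, 0, 0, 1]
    - [0.08, 0, 0.012, 0, 0, 0, 1]
    - [0.08, 0, 0.012, 0, 0, 0, 1]

```text
time_s: 18.85
tool_pos: [0.5787, 0.2744, 0.0626]
orientation: [-0.082, 0.701, 0.082, 0.704]
force: [-5.4, -1.9, 21.2]
width: -0.0
```

Call:
apply_moves:
  motion:
    - [0.01, 0, 0, 0, 0, 0, 1]
    - [0.02, 0, 0, 0, 0, 0, 1]
    - [0.03, 0, 0, 0, 0, 0, 1]
    - [0.03, 0, 0, 0, 0, 0, 1]

```text
time_s: 19.35
tool_pos: [0.5792, 0.2746, 0.0616]
orientation: [-0.082, 0.7, 0.082, 0.704]
force: [-20.0, -7.3, 50.6]
width: 0.0
```

Call:
apply_moves:
  motion:
    - [-0.1, 0, 0, 0, 0, 0, 1]
    - [-0.3, 0, 0, 0, 0, 0, 1]
    - [-0.6, 0, 0, 0, 0, 0, 1]
    - [-0.8, 0, 0, 0, 0, 0, 0.5]
    - [-0.8, 0, -0.4, 0, 0, 0, 0]
    - [-0.8, 0, -0.75, 0, 0, 0, 0]
    - [-0.8, 0, -0.75, 0, 0, 0, 0]
    - [-0.8, 0, -0.75, 0, 0, 0, 0]
    - [-0.8, 0, -0.75, 0, 0, 0, 0]

```text
time_s: 20.48
tool_pos: [0.4315, 0.2394, 0.2127]
orientation: [-0.082, 0.702, 0.082, 0.703]
force: [0.6, 0.1, -0.1]
width: 0.0849
```

Run:
```python
from h import *
stat();print(cradle(readout.read_state()["tool_pos"]))
g=imaging.grab_frame("scene");save(g,"s12.png",(340,90,470,220),4)
g=imaging.grab_frame("wrist");save(g,"w13.png")
```

```text
t20.48 tcp [0.4315 0.2394 0.2127] w0.0849 F [ 0.6  0.1 -0.1] jaw103.32 xax [ 0.  0. -1.] q [ 0.27 -0.02  1.79 -0.    1.37 -1.54]
[0.02433429 0.00087301 0.21273826]
```

View pics/s12.png

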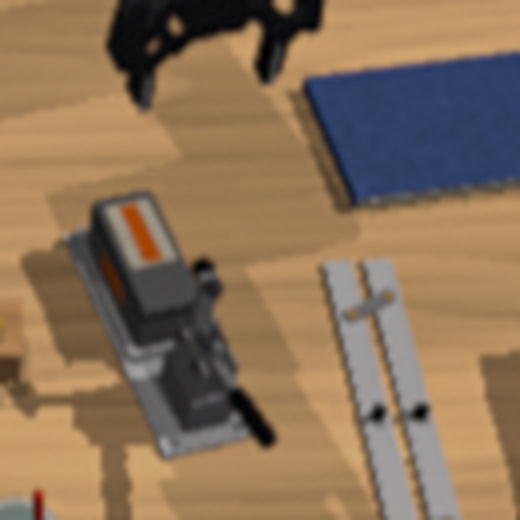

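View pics/w13.png

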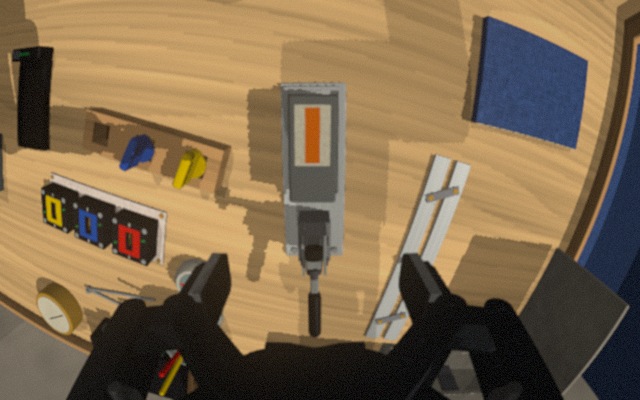

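Run:
```python
from h import *
f=imaging.grab_frame("wrist");g=imaging.grab_frame("scene")
def run(a,b):
    p,e=tri(ray(f,*a,True),ray(g,340+(b[0]+.5)/4-.5,90+(b[1]+.5)/4-.5))
    c=cradle(p);print(c,e,np.arctan2(c[0]-.129,c[2]-.075),np.hypot(c[0]-.129,c[2]-.075))
run((315,327),(268,438))
def A(z,pts): return [onz(f,*p,z,True)[:2] for p in pts]
save(f,"w14.png",(265,75,365,265),3)
plan(world(-.005,.001,.07),103.3)
```

```text
[0.21586695 0.00329941 0.0947725 ] 0.0026813180439383857 1.3469912015447698 0.08908882734599592
ROW [0.712, 0.001, -0.146, 0.0, -0.0, 0.0] rows>=2.3
```

View pics/w14.png

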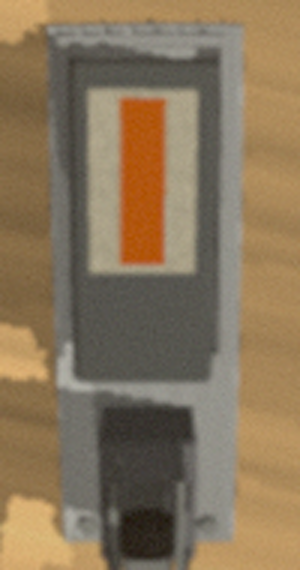

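Call:
apply_moves:
  motion:
    - [0, 0, -0.146, 0, 0, 0, 0]
    - [0.3, 0, -0.146, 0, 0, 0, 0]
    - [0.6, 0, -0.146, 0, 0, 0, 0]
    - [0.71, 0, -0.146, 0, 0, 0, 0]
    - [0.71, 0, -0.146, 0, 0, 0, 0]

```text
time_s: 21.3
tool_pos: [0.4009, 0.2321, 0.0687]
orientation: [-0.082, 0.704, 0.082, 0.701]
force: [0.0, -0.6, 0.0]
width: 0.0853
```

Run:
```python
from h import *
stat();print(cradle(readout.read_state()["tool_pos"]))
g=imaging.grab_frame("scene");save(g,"s13.png",(320,70,450,200),4)
g=imaging.grab_frame("wrist");save(g,"w15.png")
```

```text
t21.30 tcp [0.4009 0.2321 0.0687] w0.0853 F [ 0.  -0.6  0. ] jaw103.32 xax [-0.005 -0.001 -1.   ] q [ 0.27  0.1   1.98 -0.    1.06 -1.54]
[-0.00716228  0.00074969  0.06867711]
```

View pics/s13.png

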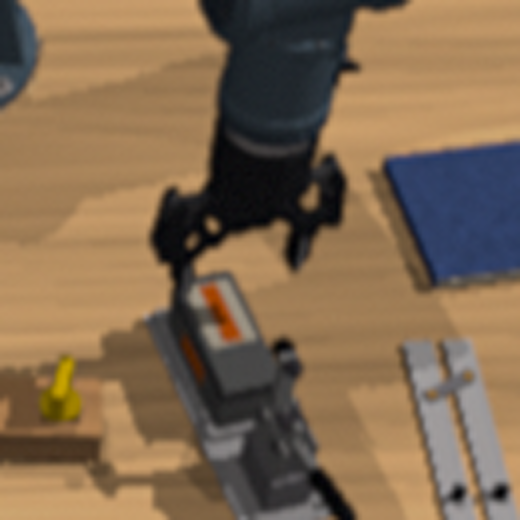

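View pics/w15.png

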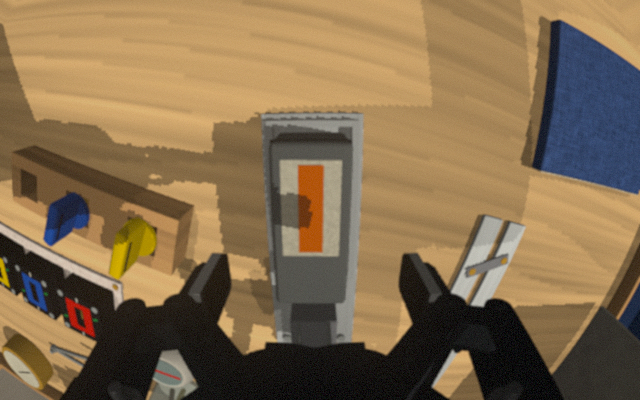

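Run:
```python
from h import *
f=imaging.grab_frame("wrist");g=imaging.grab_frame("scene")
s=readout.read_state()
for z in(.07,.09,.1,.11,.12): print(z,cradle(onz(f,315,256,z,True)),cradle(onz(f,222,258,z,True)),cradle(onz(f,406,258,z,True)))
p,e=tri(ray(f,406,258,True),ray(g,320+(297.5)/4-.5,70+268.5/4-.5));print(cradle(p),e)
print(s["tool_pos"],R.from_quat(s["orientation"]).as_matrix())
```

```text
0.07 [0.01573778 0.00183748 0.07      ] [ 0.01874285 -0.06163978  0.07      ] [0.01866858 0.06393482 0.07      ]
0.09 [0.00441248 0.0017942  0.09      ] [ 0.00708085 -0.0545711   0.09      ] [0.00701491 0.05693417 0.09      ]
0.1 [-0.00125018  0.00177255  0.1       ] [ 0.00124986 -0.05103676  0.1       ] [0.00118807 0.05343385 0.1       ]
0.11 [-0.00691283  0.00175091  0.11      ] [-0.00458114 -0.04750242  0.11      ] [-0.00463877  0.04993352  0.11      ]
0.12 [-0.01257549  0.00172926  0.12      ] [-0.01041214 -0.04396808  0.12      ] [-0.0104656  0.0464332  0.12     ]
[-0.00409335  0.05165411  0.10997749] 0.0032562159871542895
[0.4038825  0.2330566  0.07224801] [[ 2.77280311e-03 -2.30597677e-01  9.73045232e-01]
 [ 7.70297545e-04  9.73049176e-01  2.30596417e-01]
 [-9.99995859e-01  1.10135891e-04  2.87570261e-03]]
```

Call:
apply_moves:
  motion:
    - [0.2, 0, 0, 0, 0, 0, 0]
    - [0.35, 0, 0, 0, 0, 0, 0]
    - [0.4, 0, 0, 0, 0, 0, 0]
    - [0.4, 0, 0, 0, 0, 0, 0]
    - [0.4, 0, 0, 0, 0, 0, 0.5]
    - [0.4, 0, 0, 0, 0, 0, 1]
    - [0.4, 0, 0, 0, 0, 0, 1]
    - [0.4, 0, 0, 0, 0, 0, 1]
  newtons: 60

```text
time_s: 22.5
tool_pos: [0.4041, 0.2323, -0.0077]
orientation: [-0.083, 0.701, 0.082, 0.703]
force: [-0.1, -4.3, 6.4]
width: 0.0512
```

Run:
```python
from h import *
stat();print(cradle(readout.read_state()["tool_pos"]))
g=imaging.grab_frame("scene");save(g,"s14.png",(320,70,450,200),4)
g=imaging.grab_frame("wrist");save(g,"w16.png")
```

```text
t22.50 tcp [ 0.4041  0.2323 -0.0077] w0.0512 F [-0.1 -4.3  6.4] jaw103.37 xax [ 0.003 -0.001 -1.   ] q [ 0.27  0.25  2.01 -0.    0.88 -1.54]
[-0.00395463  0.00024768 -0.00767594]
```

View pics/s14.png

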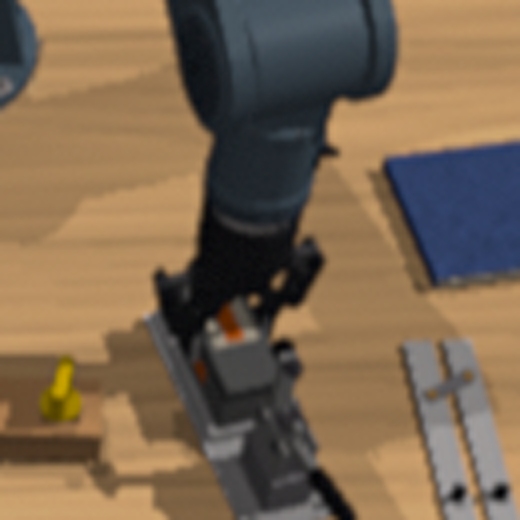

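View pics/w16.png

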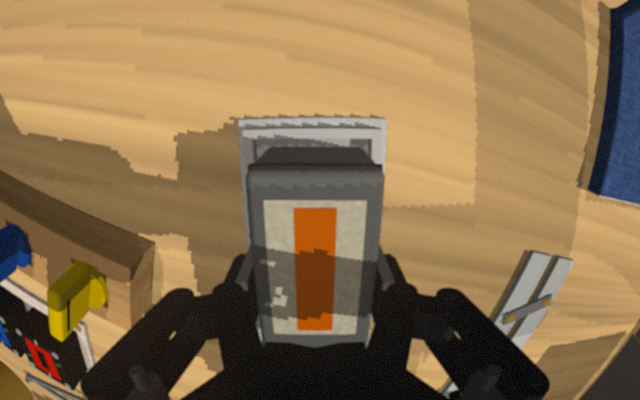

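Call:
apply_moves:
  motion:
    - [-0.05, 0, 0, 0, 0, 0, 1]
    - [-0.15, 0, 0, 0, 0, 0, 1]
    - [-0.35, 0, 0, 0, 0, 0, 1]
    - [-0.6, 0, 0, 0, 0, 0, 1]
    - [-0.7, 0, 0, 0, 0, 0, 1]
    - [-0.7, 0, 0, 0, 0, 0, 1]

```text
time_s: 23.35
tool_pos: [0.403, 0.233, 0.1323]
orientation: [-0.082, 0.701, 0.082, 0.703]
force: [0.5, 0.8, -7.9]
width: 0.0512
```

Run:
```python
from h import *
stat();g=imaging.grab_frame("wrist");save(g,"w17.png")
a=np.radians(3.1)
T=np.array([.4275-.004*np.cos(a),-.2498-.004*np.sin(a)])
plan((*T,.13),93.1)
```

```text
t23.35 tcp [0.403  0.233  0.1323] w0.0512 F [ 0.5  0.8 -7.9] jaw103.34 xax [ 0.003  0.001 -1.   ] q [ 0.27  0.    1.94  0.    1.2  -1.54]
ROW [0.002, -2.373, -0.451, 0.114, 0.0, -0.0] rows>=7.7
```

View pics/w17.png

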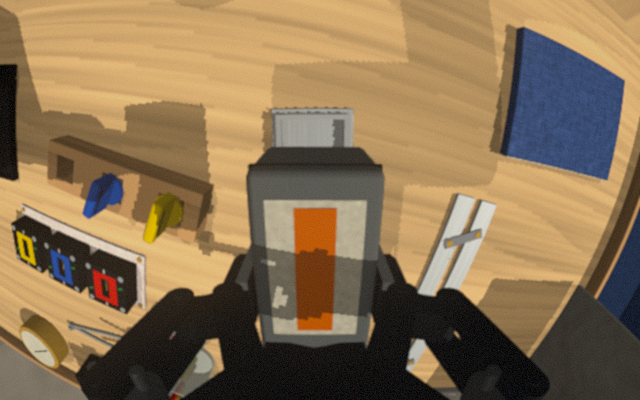

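Call:
apply_moves:
  motion:
    - [0, -0.2, -0.04, 0, 0, 0, 1]
    - [0, -0.5, -0.1, 0.02, 0, 0, 1]
    - [0, -0.8, -0.16, 0.04, 0, 0, 1]
    - [0, -1, -0.19, 0.05, 0, 0, 1]
    - [0, -1, -0.19, 0.05, 0, 0, 1]

```text
time_s: 24.02
tool_pos: [0.4102, 0.0271, 0.129]
orientation: [-0.053, 0.706, 0.053, 0.704]
force: [0.3, 0.7, -7.2]
width: 0.0514
```

Run:
```python
from h import *
stat()
a=np.radians(3.1)
T=np.array([.4275-.004*np.cos(a),-.2498-.004*np.sin(a)])
plan((*T,.13),93.1)
```

```text
t24.02 tcp [0.4102 0.0271 0.129 ] w0.0514 F [ 0.3  0.7 -7.2] jaw98.55 xax [-0.003  0.    -1.   ] q [-0.22 -0.12  2.06 -0.    1.2  -1.94]
ROW [-0.006, -1.38, -0.14, 0.061, -0.002, -0.0] rows>=4.4
```

Call:
apply_moves:
  motion:
    - [0, -0.2, -0.02, 0.01, 0, 0, 1]
    - [0, -0.5, -0.05, 0.03, 0, 0, 1]
    - [0, -0.7, -0.07, 0.05, 0, 0, 1]
    - [0, -0.7, -0.07, 0.06, 0, 0, 1]
    - [0, -0.7, -0.07, 0.06, 0, 0, 1]

```text
time_s: 24.65
tool_pos: [0.4181, -0.1096, 0.1293]
orientation: [-0.02, 0.708, 0.022, 0.706]
force: [-1.1, -0.1, -7.3]
width: 0.051
```

Run:
```python
from h import *
stat()
a=np.radians(3.1)
T=np.array([.4275-.004*np.cos(a),-.2498-.004*np.sin(a)])
plan((*T,.13),93.1)
g=imaging.grab_frame("wrist");save(g,"w18.png");np.save("w18.npy",g,allow_pickle=True)
```

```text
t24.65 tcp [ 0.4181 -0.1096  0.1293] w0.0510 F [-1.1 -0.1 -7.3] jaw93.45 xax [-0.003  0.002 -1.   ] q [-0.53 -0.07  2.02  0.    1.2  -2.16]
ROW [-0.005, -0.702, -0.015, 0.004, -0.002, -0.002] rows>=2.2
```

View pics/w18.png

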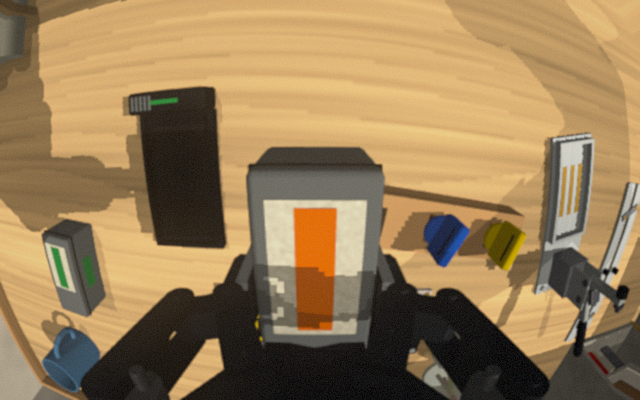

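Run:
```python
from h import *
f=np.load("w18.npy",allow_pickle=True).item()
save(f,"w18a.png",(120,75,240,260),3)
def L(a,b): return np.round(np.hypot(*(a-b))*1e3,1)
t=[onz(f,*p,.014,True)[:2] for p in[(142,117),(215,112),(225.5,247),(153.5,243.5)]]
print(np.round(t,4).tolist(),np.mean(t,0),[L(t[i],t[(i+1)%4]) for i in range(4)])
for i,j in((3,0),(2,1)): d=t[i]-t[j];print(np.degrees(np.arctan2(d[1],d[0])))
```

```text
[[0.3584, -0.2918], [0.3545, -0.2087], [0.4984, -0.2013], [0.5035, -0.292]] [ 0.42870668 -0.24845544] [np.float64(83.2), np.float64(144.1), np.float64(90.9), np.float64(145.1)]
-0.07564188835764556
2.9397884840484743
```

View pics/w18a.png

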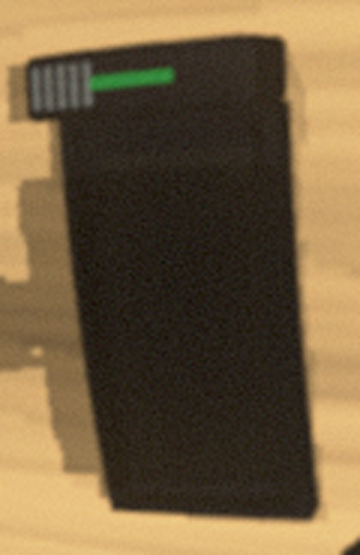

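Call:
apply_moves:
  motion:
    - [0, -0.3, -0.005, 0, 0, 0, 1]
    - [0, -0.6, -0.01, 0.004, 0, 0, 1]
    - [0, -0.7, -0.013, 0.004, 0, 0, 1]
    - [0.2, -0.7, -0.013, 0.004, 0, 0, 1]
    - [0.35, -0.7, -0.013, 0.004, 0, 0, 1]
    - [0.35, -0.7, -0.013, 0.004, 0, 0, 1]

```text
time_s: 25.45
tool_pos: [0.4229, -0.2475, 0.0579]
orientation: [-0.018, 0.709, 0.022, 0.705]
force: [-0.5, 0.2, -6.9]
width: 0.0514
```

Run:
```python
from h import *
stat()
a=np.radians(3.0)
T=np.array([.428-.004*np.cos(a),-.2495-.004*np.sin(a)])
plan((*T,-.007),93.0)
g=imaging.grab_frame("top");save(g,"t18.png",(360,170,500,330),4)
g=imaging.grab_frame("wrist");save(g,"w19.png")
```

```text
t25.45 tcp [ 0.4229 -0.2475  0.0579] w0.0514 F [-0.5  0.2 -6.9] jaw93.18 xax [-0.005  0.006 -1.   ] q [-0.77  0.18  1.92  0.    1.05 -2.4 ]
ROW [0.324, -0.013, 0.006, 0.002, -0.003, -0.004] rows>=1.0
```

View pics/w19.png

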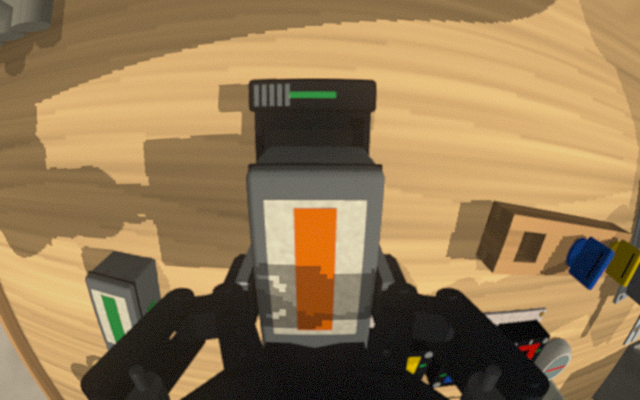

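Call:
apply_moves:
  motion:
    - [0.15, -0.008, 0.005, 0, 0, 0, 1]
    - [0.25, -0.008, 0.005, 0, 0, -0.003, 1]
    - [0.3, -0.008, 0.005, 0, 0, -0.003, 1]
    - [0.322, -0.008, 0.005, 0, 0, -0.003, 1]
    - [0.322, -0.008, 0.005, 0, 0, -0.003, 1]

```text
time_s: 26.18
tool_pos: [0.4266, -0.2531, -0.0029]
orientation: [-0.021, 0.706, 0.017, 0.707]
force: [-0.1, 0.0, -6.7]
width: 0.0512
```

Run:
```python
from h import *
stat()
g=imaging.grab_frame("wrist");save(g,"w20.png",(200,60,440,360),2)
```

```text
t26.18 tcp [ 0.4266 -0.2531 -0.0029] w0.0512 F [-0.1  0.  -6.7] jaw93.08 xax [ 0.001 -0.006 -1.   ] q [-0.77  0.29  1.94 -0.    0.91 -2.4 ]
```

View pics/w20.png

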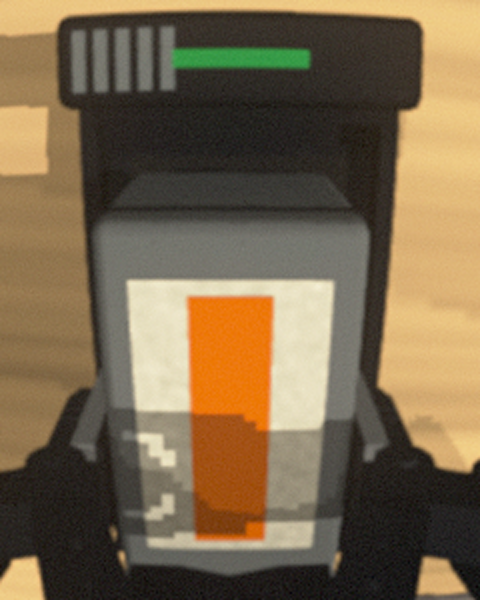

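Call:
apply_moves:
  motion:
    - [0, 0.015, 0, 0, 0, 0.003, 1]
    - [0.01, 0.015, 0, 0, 0, 0.003, 1]
    - [0.02, 0.015, 0, 0, 0, 0.003, 1]
    - [0.025, 0.015, 0, 0, 0, 0.003, 1]
    - [0.025, 0.015, 0, 0, 0, 0.003, 1]

```text
time_s: 26.85
tool_pos: [0.4257, -0.2497, -0.0085]
orientation: [-0.019, 0.707, 0.019, 0.707]
force: [-2.6, 1.0, -1.2]
width: 0.0511
```

Resting on the floor, since the weight has come off the wrist. I'll release, partly open so the fingers stay inside the rim, then lift.

Call:
apply_moves:
  motion:
    - [0, 0, 0, 0, 0, 0, 0.2]
    - [0, 0, 0, 0, 0, 0, 0.2]
    - [0, 0, 0, 0, 0, 0, 0.2]
    - [-0.1, 0, 0, 0, 0, 0, 0.2]
    - [-0.3, 0, 0, 0, 0, 0, 0.1]
    - [-0.6, 0, 0, 0, 0, 0, 0]
    - [-0.8, 0, 0, 0, 0, 0, 0]
    - [-0.8, 0, 0, 0, 0, 0, 0]

```text
time_s: 27.85
tool_pos: [0.4281, -0.2518, 0.1554]
orientation: [-0.021, 0.705, 0.017, 0.709]
force: [-0.4, -0.0, -1.3]
width: 0.0853
```

Run:
```python
from h import *
stat()
g=imaging.grab_frame("wrist");save(g,"w21.png");np.save("w21.npy",g,allow_pickle=True)
g=imaging.grab_frame("top");save(g,"t21.png",(370,150,510,330),4);np.save("t21.npy",g,allow_pickle=True)
```

```text
t27.85 tcp [ 0.4281 -0.2518  0.1554] w0.0853 F [-0.4 -0.  -1.3] jaw93.08 xax [ 0.006 -0.006 -1.   ] q [-0.77  0.04  1.85 -0.    1.24 -2.4 ]
```

View pics/w21.png

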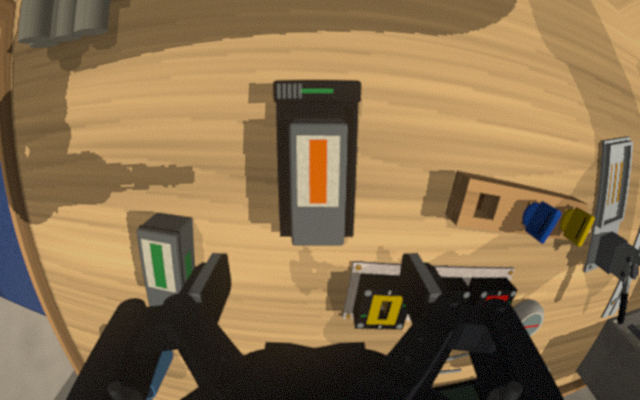

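View pics/t21.png

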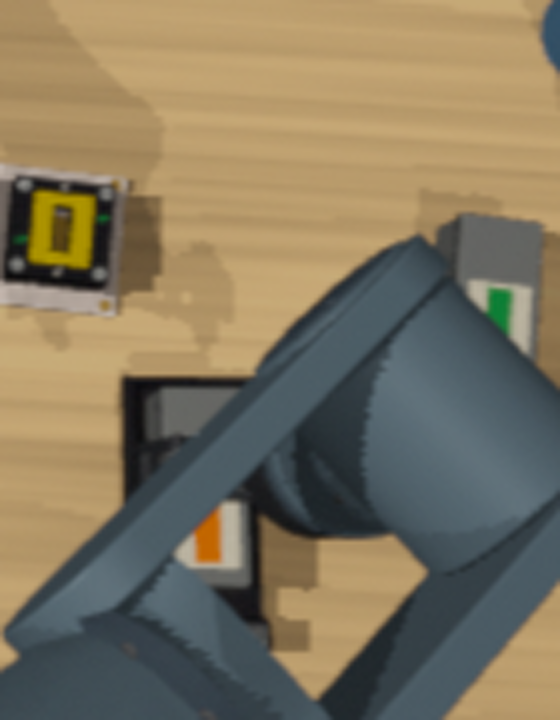

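Run:
```python
from h import *
f=np.load("w21.npy",allow_pickle=True).item()
def L(a,b): return np.round(np.hypot(*(a-b))*1e3,1)
def show(t,n):
    print(n,np.mean(t,0),[L(t[i],t[(i+1)%4]) for i in range(4)])
    for i,j in((3,0),(2,1)): d=t[i]-t[j];print(np.degrees(np.arctan2(d[1],d[0])))
show([onz(f,*p,.061,True)[:2] for p in[(291,122),(347,124),(343,244),(292,244)]],"flat")
save(f,"w21a.png",(250,70,380,260),3);save(f,"w21b.png",(120,200,230,320),5)
g=np.load("t21.npy",allow_pickle=True).item()
q=lambda u,v:(370+(u+.5)/4-.5,150+(v+.5)/4-.5)
a=[onz(g,*q(u,v),.056)[:2] for u,v in[(467,215),(542,219),(532,353)]];print(a,L(a[0],a[1]))
d=a[1]-a[2];print(np.degrees(np.arctan2(d[1],d[0])))
```

```text
flat [ 0.42929912 -0.24820283] [np.float64(48.9), np.float64(116.4), np.float64(50.3), np.float64(118.1)]
2.260591070445232
2.932005566045828
[array([ 0.60981106, -0.40856707]), array([ 0.6103461 , -0.45521564]), array([ 0.52556076, -0.44822647])] 46.7
-4.712447577027557
```

View pics/w21a.png

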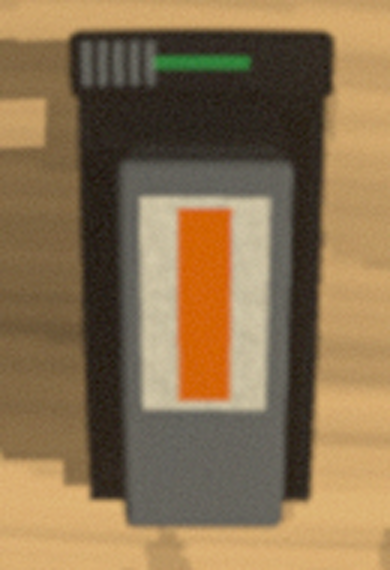

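View pics/w21b.png

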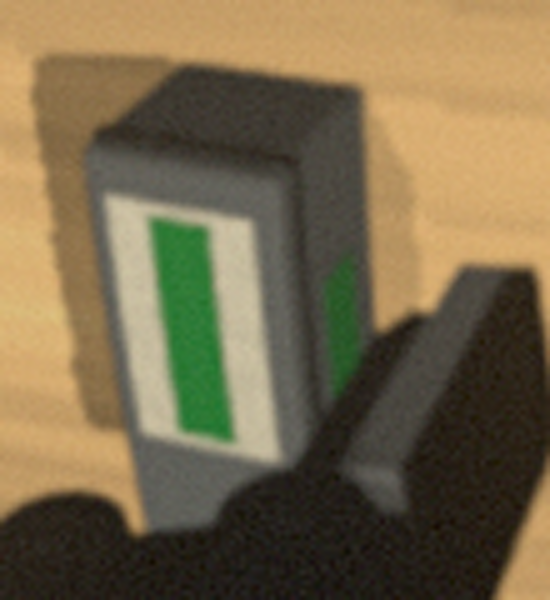

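Run:
```python
from h import *
stat();plan((.565,-.428,.19),85.5)
```

```text
t27.95 tcp [ 0.4258 -0.2497  0.1512] w0.0852 F [ 0.5 -0.2 -0.2] jaw93.07 xax [ 0. -0. -1.] q [-0.77  0.04  1.85 -0.    1.24 -2.4 ]
ROW [-0.193, -0.928, 0.647, 0.084, 0.0, 0.0] rows>=3.7
```

Call:
apply_moves:
  motion:
    - [-0.15, -0.1, 0.1, 0, 0, 0, 0]
    - [-0.19, -0.4, 0.3, 0.04, 0, 0, 0]
    - [-0.19, -0.7, 0.5, 0.08, 0, 0, 0]
    - [-0.19, -0.93, 0.647, 0.084, 0, 0, 0]
    - [-0.19, -0.93, 0.647, 0.084, 0, 0, 0]
    - [-0.19, -0.93, 0.647, 0.084, 0, 0, 0]
    - [-0.19, -0.93, 0.647, 0.084, 0, 0, 0]

```text
time_s: 28.82
tool_pos: [0.5643, -0.4271, 0.1887]
orientation: [0.028, 0.707, -0.027, 0.706]
force: [0.1, -0.5, 0.3]
width: 0.0854
```

Run:
```python
from h import *
stat()
g=imaging.grab_frame("wrist");save(g,"w22.png");np.save("w22.npy",g,allow_pickle=True)
```

```text
t28.82 tcp [ 0.5643 -0.4271  0.1887] w0.0854 F [ 0.1 -0.5  0.3] jaw85.54 xax [-0.001  0.001 -1.   ] q [-0.82  0.48  1.24  0.    1.42 -2.31]
```

View pics/w22.png

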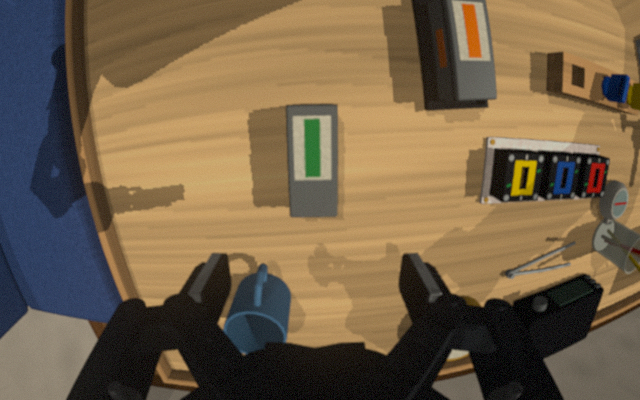

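Run:
```python
from h import *
f=np.load("w22.npy",allow_pickle=True).item()
save(f,"w22a.png",(270,90,355,230),4)
def L(a,b): return np.round(np.hypot(*(a-b))*1e3,1)
t=[onz(f,*p,.056,True)[:2] for p in[(287.5,106),(336.5,104.5),(337.5,215.5),(291,216)]]
print(np.mean(t,0),[L(t[i],t[(i+1)%4]) for i in range(4)])
for i,j in((3,0),(2,1)): d=t[i]-t[j];print(np.degrees(np.arctan2(d[1],d[0])))
```

```text
[ 0.55024996 -0.42648759] [np.float64(48.5), np.float64(117.5), np.float64(50.2), np.float64(116.5)]
-3.8069418625632183
-2.941573174452277
```

View pics/w22a.png

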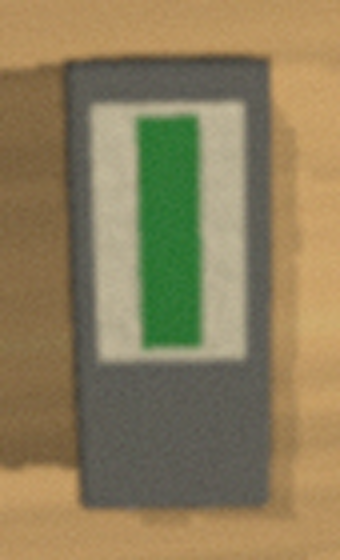

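Run:
```python
from h import *
plan((.5453,-.4262,-.012),86.4)
```

```text
ROW [1.007, -0.003, -0.096, -0.009, -0.0, -0.0] rows>=3.2
```

Call:
apply_moves:
  motion:
    - [0, 0, -0.096, -0.01, 0, 0, 0]
    - [0.3, 0, -0.096, -0.01, 0, 0, 0]
    - [0.6, 0, -0.096, -0.01, 0, 0, 0]
    - [0.85, 0, -0.096, -0.01, 0, 0, 0]
    - [0.97, 0, -0.096, -0.01, 0, 0, 0]
    - [1, 0, -0.096, -0.01, 0, 0, 0]
    - [1, 0, -0.096, -0.01, 0, 0, 0]
    - [1, 0, -0.096, -0.01, 0, 0, 0.5]
    - [1, 0, -0.096, -0.01, 0, 0, 1]
    - [1, 0, -0.096, -0.01, 0, 0, 1]
    - [1, 0, -0.096, -0.01, 0, 0, 1]
    - [1, 0, -0.096, -0.01, 0, 0, 1]

```text
time_s: 30.38
tool_pos: [0.5469, -0.4284, -0.0086]
orientation: [0.021, 0.706, -0.023, 0.708]
force: [-0.5, -0.7, 5.7]
width: 0.051
```

Run:
```python
from h import *
stat()
g=imaging.grab_frame("wrist");save(g,"w23.png")
```

```text
t30.38 tcp [ 0.5469 -0.4284 -0.0086] w0.0510 F [-0.5 -0.7  5.7] jaw86.41 xax [ 0.002 -0.003 -1.   ] q [-0.83  0.66  1.4  -0.    1.08 -2.34]
```

View pics/w23.png

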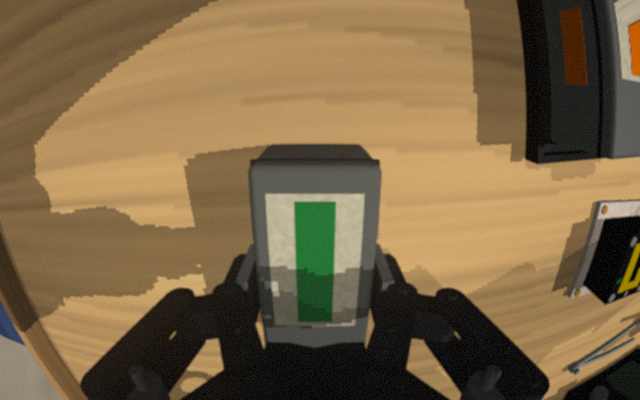

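Call:
apply_moves:
  motion:
    - [-0.1, 0, 0, 0, 0, 0, 1]
    - [-0.3, 0, 0, 0, 0, 0, 1]
    - [-0.5, 0, 0, 0, 0, 0, 1]
    - [-0.7, 0, 0, 0, 0, 0, 1]
    - [-0.7, 0, 0, 0, 0, 0, 1]
    - [-0.7, 0, 0, 0, 0, 0, 1]

```text
time_s: 31.18
tool_pos: [0.5448, -0.4258, 0.127]
orientation: [0.023, 0.708, -0.021, 0.706]
force: [-1.0, 0.3, -8.7]
width: 0.0513
```

Run:
```python
from h import *
stat()
g=imaging.grab_frame("wrist");save(g,"w24.png",(220,120,420,360),2.5)
s=readout.read_state();Rc=R.from_quat(s["orientation"]);print(Rc.inv().apply(g["origin"]-s["tool_pos"]))
o=np.array([-.1772,.0008,-.0810]);M=(Rc.inv()*R.from_quat(g["orientation"]))
def tl(u,v,h):
    x=(u-g["cx"])/g["fx"];y=(v-g["cy"])/g["fy"];r=np.hypot(x,y)
    d=M.apply([np.sin(r)*x/r,np.sin(r)*y/r,np.cos(r)]);t=(-h-o[0])/d[0];return (o+t*d)[1:]
for u,v in((249,165),(382,165),(315,165)): print("flat",tl(u,v,.0697))
for u,v in((251,160),(379,160),(315,160)): print("fresh",tl(u,v,.0646))
```

```text
t31.18 tcp [ 0.5448 -0.4258  0.127 ] w0.0513 F [-1.   0.3 -8.7] jaw86.41 xax [-0.002  0.003 -1.   ] q [-0.83  0.5   1.34  0.    1.31 -2.34]
[-0.17802654  0.00055881 -0.08057344]
flat [-0.02293435 -0.05692503]
flat [ 0.02502869 -0.05694959]
flat [ 0.0008591 -0.05676  ]
fresh [-0.02318467 -0.0577017 ]
fresh [ 0.02491112 -0.05772086]
fresh [ 0.00086106 -0.05751352]
```

View pics/w24.png

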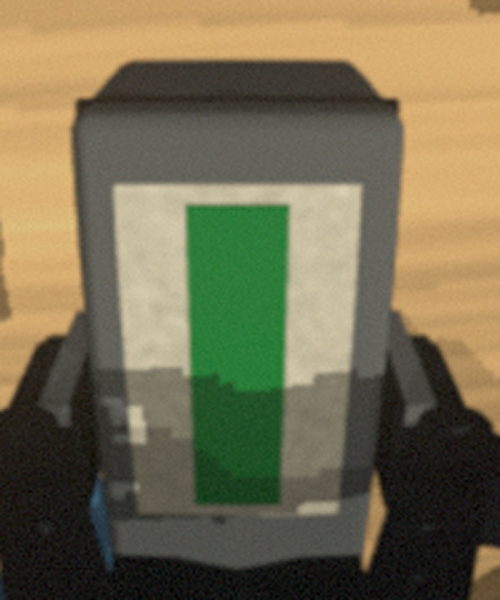

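Run:
```python
from h import *
plan((.43,-.25,.165),98)
```

```text
ROW [-0.189, 0.84, -0.626, -0.129, -0.002, -0.003] rows>=3.4
```

Call:
apply_moves:
  motion:
    - [-0.15, 0.1, -0.1, -0.02, 0, 0, 1]
    - [-0.19, 0.3, -0.3, -0.06, 0, 0, 1]
    - [-0.19, 0.55, -0.5, -0.1, 0, 0, 1]
    - [-0.19, 0.84, -0.63, -0.13, 0, 0, 1]
    - [-0.19, 0.84, -0.63, -0.13, 0, 0, 1]

```text
time_s: 31.85
tool_pos: [0.4269, -0.2454, 0.1635]
orientation: [-0.048, 0.707, 0.054, 0.703]
force: [0.9, -1.0, -7.1]
width: 0.0511
```

Run:
```python
from h import *
stat();plan((.41,-.06,.165),101);
```

```text
t31.85 tcp [ 0.4269 -0.2454  0.1635] w0.0511 F [ 0.9 -1.  -7.1] jaw98.27 xax [-0.006  0.007 -1.   ] q [-0.76  0.04  1.84  0.    1.28 -2.48]
ROW [-0.0, 0.93, 0.05, -0.03, -0.003, -0.005] rows>=3.0
```

Call:
apply_moves:
  motion:
    - [0, 0.2, 0.01, -0.01, 0, 0, 1]
    - [0, 0.5, 0.03, -0.02, 0, 0, 1]
    - [0, 0.8, 0.05, -0.03, 0, 0, 1]
    - [0, 0.93, 0.05, -0.03, 0, 0, 1]
    - [0, 0.93, 0.05, -0.03, 0, 0, 1]

```text
time_s: 32.48
tool_pos: [0.4133, -0.064, 0.1659]
orientation: [-0.067, 0.705, 0.068, 0.703]
force: [0.7, -1.0, -6.8]
width: 0.0509
```

Run:
```python
from h import *
stat();plan(world(-.010,-.10,.165),103.3);
```

```text
t32.48 tcp [ 0.4133 -0.064   0.1659] w0.0509 F [ 0.7 -1.  -6.8] jaw100.97 xax [-0.002  0.001 -1.   ] q [-0.44 -0.15  2.01  0.    1.29 -2.2 ]
ROW [0.006, 0.961, 0.227, -0.026, -0.001, -0.001] rows>=3.2
```

Call:
apply_moves:
  motion:
    - [0, 0.2, 0.05, -0.01, 0, 0, 1]
    - [0, 0.5, 0.12, -0.02, 0, 0, 1]
    - [0, 0.8, 0.19, -0.026, 0, 0, 1]
    - [0, 0.96, 0.227, -0.026, 0, 0, 1]
    - [0, 0.96, 0.227, -0.026, 0, 0, 1]

```text
time_s: 33.1
tool_pos: [0.4228, 0.1324, 0.1663]
orientation: [-0.082, 0.703, 0.082, 0.702]
force: [-0.3, -2.1, -6.9]
width: 0.051
```

Run:
```python
from h import *
stat();plan(world(-.003,0.0005,.15),103.3);
```

```text
t33.10 tcp [0.4228 0.1324 0.1663] w0.0510 F [-0.3 -2.1 -6.9] jaw103.31 xax [-0.002  0.    -1.   ] q [ 0.03 -0.09  1.96  0.    1.28 -1.77]
ROW [0.082, 0.509, 0.029, 0.0, -0.001, -0.0] rows>=1.7
```

Call:
apply_moves:
  motion:
    - [0, 0.2, 0.01, 0, 0, 0, 1]
    - [0, 0.4, 0.02, 0, 0, 0, 1]
    - [0, 0.507, 0.027, 0, 0, 0, 1]
    - [0.1, 0.507, 0.027, 0, 0, 0, 1]
    - [0.2, 0.507, 0.027, 0, 0, 0, 1]
    - [0.35, 0.507, 0.027, 0, 0, 0, 1]
    - [0.35, 0.507, 0.027, 0, 0, 0, 1]
    - [0.35, 0.507, 0.027, 0, 0, 0, 1]
    - [0.35, 0.507, 0.027, 0, 0, 0, 1]

```text
time_s: 34.22
tool_pos: [0.4065, 0.2311, 0.0986]
orientation: [-0.081, 0.702, 0.081, 0.703]
force: [0.6, 0.7, -6.1]
width: 0.0506
```

Run:
```python
from h import *
stat();print(cradle(readout.read_state()["tool_pos"]));plan(world(-.003,0.0005,.0),103.3);
g=imaging.grab_frame("wrist");save(g,"w25.png");save(g,"w25a.png",(220,90,420,290),3);np.save("w25.npy",g,allow_pickle=True)
```

```text
t34.23 tcp [0.4065 0.2311 0.0986] w0.0506 F [ 0.6  0.7 -6.1] jaw103.12 xax [ 0.002  0.001 -1.   ] q [ 0.26  0.06  1.96 -0.    1.12 -1.54]
[-0.00192942 -0.00151307  0.09859543]
ROW [0.493, 0.01, -0.007, -0.002, 0.002, 0.0] rows>=1.6
```

View pics/w25a.png

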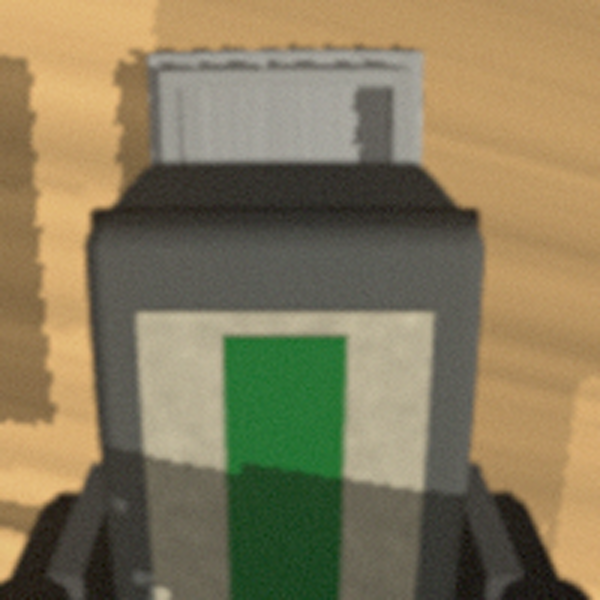

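Call:
apply_moves:
  motion:
    - [0.15, 0.005, -0.005, 0, 0.001, 0, 1]
    - [0.3, 0.005, -0.005, 0, 0.001, 0, 1]
    - [0.38, 0.005, -0.005, 0, 0.001, 0, 1]
    - [0.38, 0.005, -0.005, 0, 0.001, 0, 1]
    - [0.38, 0.005, -0.005, 0, 0.001, 0, 1]
    - [0.38, 0.005, -0.005, 0, 0.001, 0, 1]

```text
time_s: 35.02
tool_pos: [0.405, 0.2323, 0.0225]
orientation: [-0.081, 0.702, 0.081, 0.703]
force: [0.0, -0.4, -6.1]
width: 0.0509
```

Run:
```python
from h import *
stat();print(cradle(readout.read_state()["tool_pos"]))
g=imaging.grab_frame("wrist");save(g,"w26a.png",(220,90,420,290),3);np.save("w26.npy",g,allow_pickle=True)
```

```text
t35.02 tcp [0.405  0.2323 0.0225] w0.0509 F [ 0.  -0.4 -6.1] jaw103.16 xax [ 0.001  0.    -1.   ] q [ 0.27  0.19  2.    0.    0.95 -1.53]
[-3.04629234e-03 -4.84084892e-05  2.25044097e-02]
```

View pics/w26a.png

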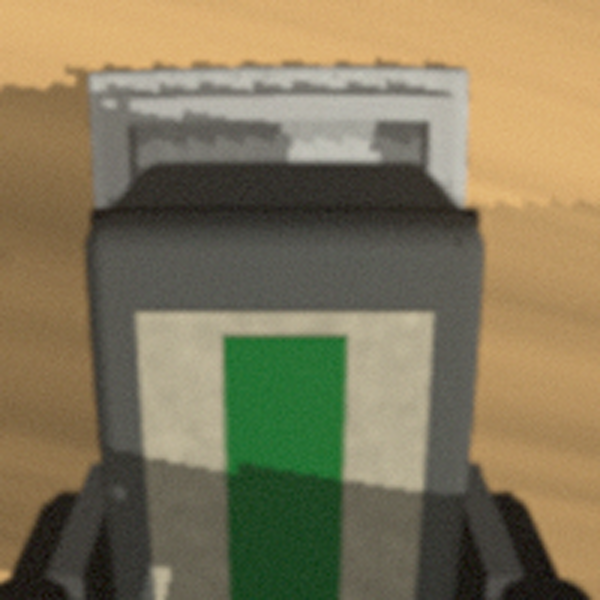

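Run:
```python
from h import *
g=np.load("w26.npy",allow_pickle=True).item()
for u,v,z in((280,122,.016),(280,72,.006),(280,80,.016)): print(cradle(onz(g,220+u/3,90+v/3,z,True)))
# pack near top edge: top height = TCP+.0646
for u,v in((92,210),(478,210),(286,210)): print("pack",cradle(onz(g,220+u/3,90+v/3,.0225+.0646,True)))
```

```text
[-6.34116036e-02  1.37536048e-05  1.60000000e-02]
[-7.27936841e-02  7.38306292e-06  6.00000000e-03]
[-7.17758024e-02  3.98716866e-05  1.60000000e-02]
pack [-0.0606336  -0.02326631  0.0871    ]
pack [-0.06051663  0.02502847  0.0871    ]
pack [-0.06037523  0.00099525  0.0871    ]
```

Call:
apply_moves:
  motion:
    - [0, -0.005, 0.004, 0, 0, 0, 1]
    - [0.04, -0.005, 0.004, 0, 0, 0, 1]
    - [0.07, -0.005, 0.004, 0, 0, 0, 1]
    - [0.09, -0.005, 0.004, 0, 0, 0, 1]
    - [0.105, -0.005, 0.004, 0, 0, 0, 1]
    - [0.115, -0.005, 0.004, 0, 0, 0, 1]
    - [0.115, -0.005, 0.004, 0, 0, 0, 1]

```text
time_s: 35.95
tool_pos: [0.4048, 0.2311, -0.0018]
orientation: [-0.081, 0.703, 0.081, 0.702]
force: [0.0, -0.1, -6.4]
width: 0.0509
```

Call:
apply_moves:
  motion:
    - [0.005, 0, 0, 0, 0, 0, 1]
    - [0.01, 0, 0, 0, 0, 0, 1]
    - [0.015, 0, 0, 0, 0, 0, 1]
    - [0.02, 0, 0, 0, 0, 0, 1]

```text
time_s: 36.45
tool_pos: [0.405, 0.2312, -0.0027]
orientation: [-0.081, 0.703, 0.081, 0.702]
force: [-19.0, -6.4, 40.5]
width: 0.0506
```

Call:
apply_moves:
  motion:
    - [-0.012, 0, 0, 0, 0, 0, 1]
    - [-0.012, 0, 0, 0, 0, 0, 0.25]
    - [-0.012, 0, 0, 0, 0, 0, 0.2]
    - [-0.012, 0, 0, 0, 0, 0, 0.2]
    - [-0.1, 0, 0, 0, 0, 0, 0.2]
    - [-0.3, 0, 0, 0, 0, 0, 0.1]
    - [-0.6, 0, 0, 0, 0, 0, 0]
    - [-0.85, 0, 0, 0, 0, 0, 0]
    - [-0.85, 0, 0, 0, 0, 0, 0]
    - [-0.85, 0, 0, 0, 0, 0, 0]

```text
time_s: 37.7
tool_pos: [0.4048, 0.2311, 0.1638]
orientation: [-0.081, 0.703, 0.081, 0.702]
force: [-0.7, -0.0, 0.5]
width: 0.0855
```

Run:
```python
from h import *
stat();print(cradle(readout.read_state()["tool_pos"]))
g=imaging.grab_frame("wrist");save(g,"w27.png");save(g,"w27a.png",(250,80,380,300),2.7);np.save("w27.npy",g,allow_pickle=True)
g=imaging.grab_frame("scene");save(g,"s27.png",(320,90,450,220),4)
```

```text
t37.70 tcp [0.4048 0.2311 0.1638] w0.0855 F [-0.7 -0.   0.5] jaw103.15 xax [-0.002 -0.    -1.   ] q [ 0.26 -0.03  1.9   0.    1.27 -1.54]
[-0.00358123 -0.00114238  0.1637694 ]
```

View pics/w27a.png

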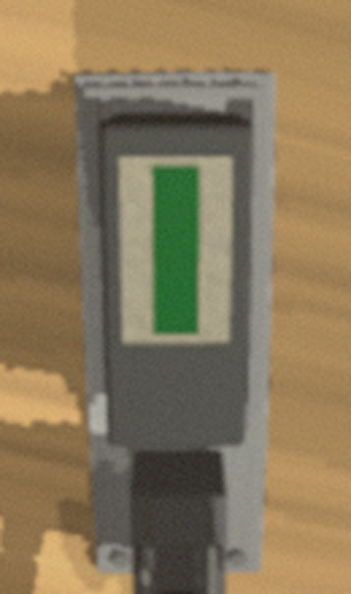

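View pics/s27.png

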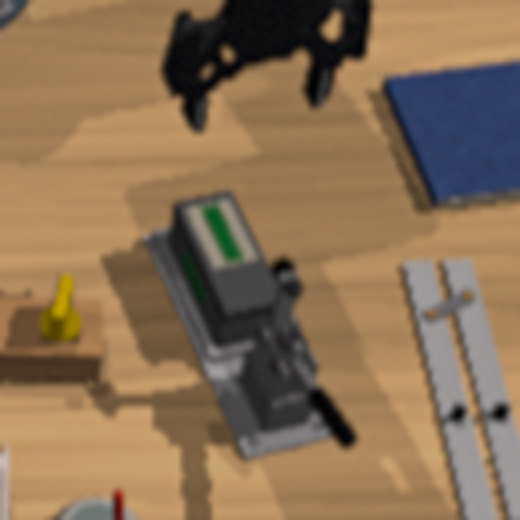

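Run:
```python
from h import *
g=np.load("w27.npy",allow_pickle=True).item()
q=lambda u,v:(250+(u+.5)/2.7-.5,80+(v+.5)/2.7-.5)
c=[cradle(onz(g,*q(*p),.062,True)) for p in((104,120),(250,120),(243,444),(108,444))];print(np.round(c,4),np.mean(c,0))
c=[cradle(onz(g,*q(*p),.006,True)) for p in((75,74),(273,74),(259,571),(98,571))];print(np.round(c,4),np.mean(c,0))
```

```text
[[-0.0598 -0.024   0.062 ]
 [-0.0597  0.0246  0.062 ]
 [ 0.0596  0.0248  0.062 ]
 [ 0.0595 -0.0258  0.062 ]] [-0.00010419 -0.00011393  0.062     ]
[[-0.0738 -0.0401  0.006 ]
 [-0.0735  0.0386  0.006 ]
 [ 0.1591  0.0401  0.006 ]
 [ 0.1588 -0.0386  0.006 ]] [4.26455157e-02 7.62836460e-06 6.00000000e-03]
```

Call:
apply_moves:
  motion:
    - [-0.2, 0, 0.1, 0, 0, 0, 0]
    - [-0.2, 0, 0.4, 0, 0, 0, 0]
    - [-0.2, 0, 0.7, 0, 0, 0, 0]
    - [-0.2, 0, 1, 0, 0, 0, 0]
    - [0, 0, 1, 0, 0, 0, 0]
    - [0.2, 0, 1, 0, 0, 0, 0]
    - [0.2, 0, 1, 0, 0, 0, 0]
    - [0.2, 0, 1, 0, 0, 0, 0]

```text
time_s: 38.8
tool_pos: [0.6001, 0.2767, 0.1245]
orientation: [-0.081, 0.703, 0.081, 0.702]
force: [0.5, -0.2, 1.0]
width: 0.0854
```

Run:
```python
from h import *
stat();print(cradle(readout.read_state()["tool_pos"]));plan(world(.198,0,.048),103.3)
g=imaging.grab_frame("wrist");save(g,"w28.png",(180,60,460,300),2.5);f=g
h=imaging.grab_frame("scene");save(h,"s28.png",(340,100,470,230),4)
```

```text
t38.80 tcp [0.6001 0.2767 0.1245] w0.0854 F [ 0.5 -0.2  1. ] jaw103.15 xax [-0.001 -0.    -1.   ] q [ 0.25  0.43  1.44  0.    1.27 -1.55]
[ 0.19696784 -0.00161448  0.12448064]
ROW [0.382, 0.008, 0.006, -0.002, -0.001, 0.0] rows>=1.2
```

View pics/w28.png

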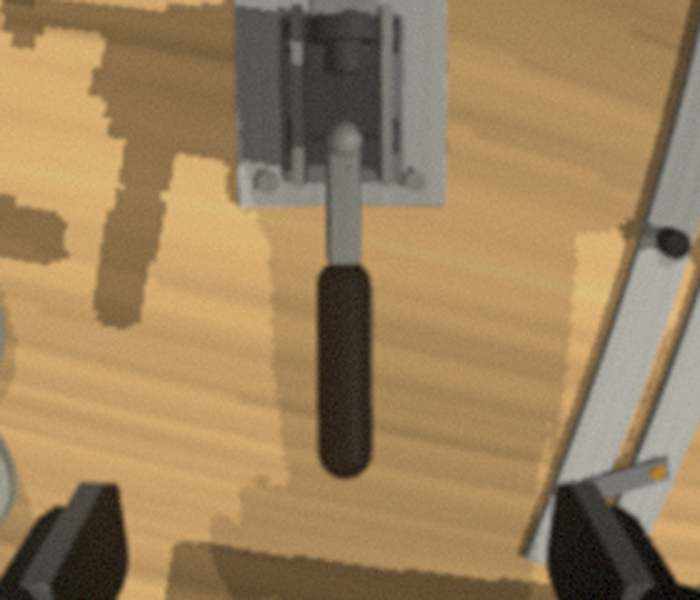

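View pics/s28.png

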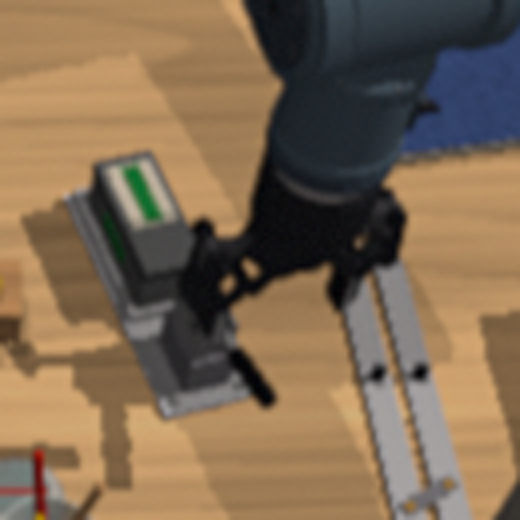

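Run:
```python
from h import *
f=imaging.grab_frame("wrist")
for u,v in((525,560),(610,330)): print(cradle(onz(f,180+u/2.5,60+v/2.5,.012,True)))
print(cradle(onz(f,180+345/2.5,60+470/2.5,.1,True)),cradle(onz(f,180+345/2.5,60+270/2.5,.085,True)))
```

```text
[0.32195158 0.08602416 0.012     ]
[0.21041218 0.11187674 0.012     ]
[0.22566976 0.00157114 0.1       ] [0.16872808 0.00165636 0.085     ]
```

Call:
apply_moves:
  motion:
    - [0, 0.015, 0.005, 0, 0, 0, 0.3]
    - [0.15, 0.015, 0.005, 0, 0, 0, 0.3]
    - [0.3, 0.015, 0.005, 0, 0, 0, 0.3]
    - [0.38, 0.015, 0.005, 0, 0, 0, 0.3]
    - [0.38, 0.015, 0.005, 0, 0, 0, 0.3]
    - [0.38, 0.015, 0.005, 0, 0, 0, 1]
    - [0.38, 0.015, 0.005, 0, 0, 0, 1]
    - [0.38, 0.015, 0.005, 0, 0, 0, 1]
    - [0.38, 0.015, 0.005, 0, 0, 0, 1]
    - [0.38, 0.015, 0.005, 0, 0, 0, 1]
  newtons: 50

```text
time_s: 40.2
tool_pos: [0.6012, 0.2791, 0.0496]
orientation: [-0.081, 0.702, 0.081, 0.703]
force: [-0.1, -4.2, 6.1]
width: 0.014
```

Run:
```python
from h import *
stat();print(cradle(readout.read_state()["tool_pos"]))
g=imaging.grab_frame("wrist");save(g,"w29.png",(180,60,460,300),2.5);f=g
```

```text
t40.20 tcp [0.6012 0.2791 0.0496] w0.0140 F [-0.1 -4.2  6.1] jaw103.15 xax [ 0.001 -0.001 -1.   ] q [ 0.26  0.52  1.47 -0.    1.14 -1.54]
[0.19860808 0.00047283 0.04958531]
```

View pics/w29.png

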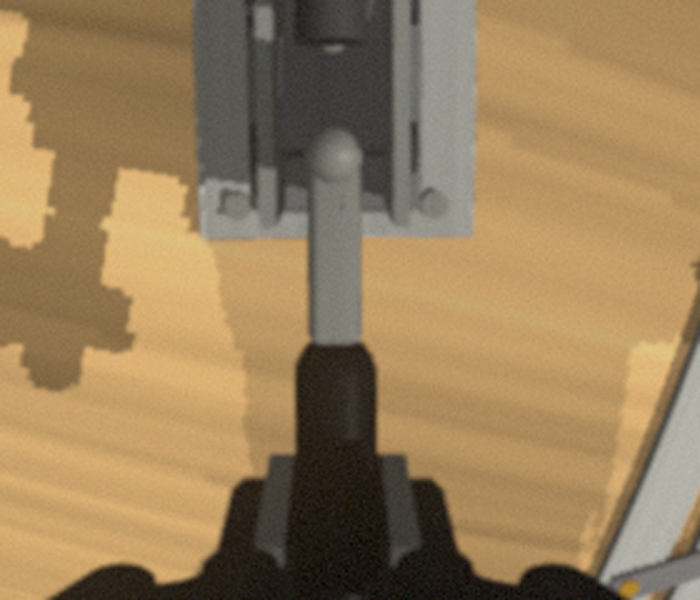

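Call:
apply_moves:
  motion:
    - [-0.033, 0, -0.012, 0, 0, 0, 1]
    - [-0.067, 0, -0.026, 0, 0, 0, 1]
    - [-0.1, 0, -0.044, 0, 0, 0, 1]
    - [-0.127, 0, -0.065, 0, 0, 0, 1]
    - [-0.155, 0, -0.09, 0, 0, 0, 1]
    - [-0.179, 0, -0.115, 0, 0, 0, 1]
    - [-0.2, 0, -0.145, 0, 0, 0, 1]
    - [-0.22, 0, -0.174, 0, 0, 0, 1]
    - [-0.236, 0, -0.208, 0, 0, 0, 1]
    - [-0.248, 0, -0.24, 0, 0, 0, 1]
    - [-0.248, 0, -0.24, 0, 0, 0, 1]

```text
time_s: 41.62
tool_pos: [0.5532, 0.2696, 0.0985]
orientation: [-0.081, 0.703, 0.081, 0.702]
force: [-0.2, -0.7, -0.2]
width: -0.0004
```

Run:
```python
from h import *
stat();print(cradle(readout.read_state()["tool_pos"]))
g=imaging.grab_frame("wrist");save(g,"w30.png",(180,60,460,300),2.5);f=g
```

```text
t41.62 tcp [0.5532 0.2696 0.0985] w-0.0004 F [-0.2 -0.7 -0.2] jaw103.15 xax [-0.001  0.001 -1.   ] q [ 0.26  0.37  1.58  0.    1.19 -1.54]
[0.14977413 0.00222204 0.0985099 ]
```

View pics/w30.png

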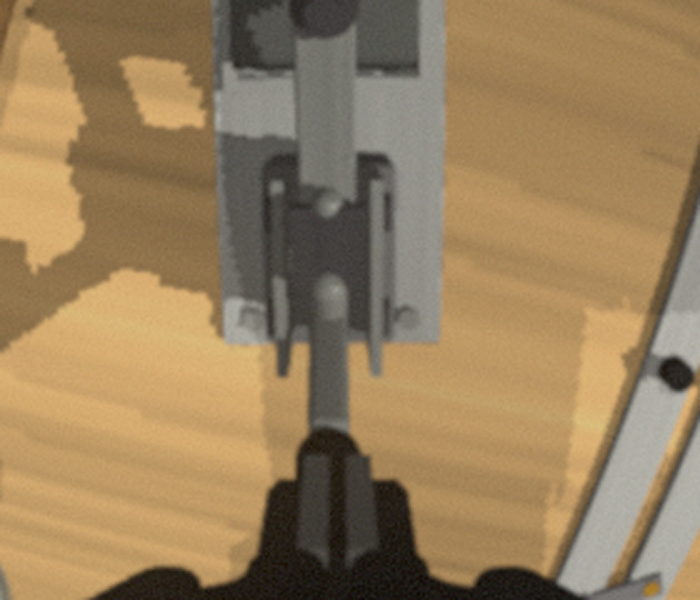

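Call:
apply_moves:
  motion:
    - [-0.2, 0, 0, 0, 0, 0, 1]
    - [-0.45, 0, 0, 0, 0, 0, 1]
    - [-0.55, -0.005, 0.1, 0, 0, 0, 1]
    - [-0.55, -0.005, 0.35, 0, 0, 0, 1]
    - [-0.5, -0.005, 0.46, 0, 0, 0, 1]
    - [-0.3, -0.005, 0.46, 0, 0, 0, 1]
    - [-0.1, -0.005, 0.46, 0, 0, 0, 1]
    - [0, -0.005, 0.46, 0, 0, 0, 1]
    - [0, -0.005, 0.46, 0, 0, 0, 1]

```text
time_s: 42.8
tool_pos: [0.6423, 0.2889, 0.0963]
orientation: [-0.081, 0.704, 0.081, 0.701]
force: [-0.2, 1.0, -0.3]
width: 0.0002
```

Run:
```python
from h import *
stat();print(cradle(readout.read_state()["tool_pos"]))
g=imaging.grab_frame("wrist");save(g,"w31.png",(180,60,460,300),2.5);f=g
g=imaging.grab_frame("scene");save(g,"s31.png",(340,100,470,230),4)
```

```text
t42.80 tcp [0.6423 0.2889 0.0963] w0.0002 F [-0.2  1.  -0.3] jaw103.16 xax [-0.004 -0.001 -1.   ] q [ 0.25  0.55  1.32  0.    1.27 -1.55]
[0.24091098 0.00052151 0.09627152]
```

View pics/w31.png

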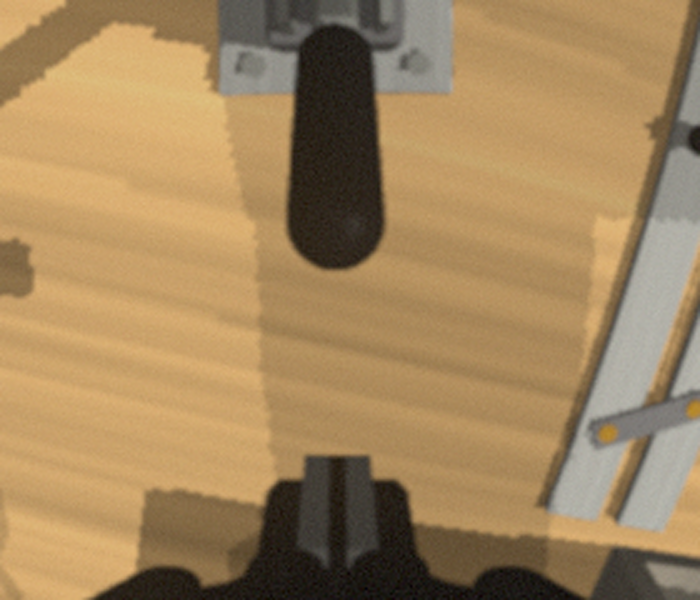

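View pics/s31.png

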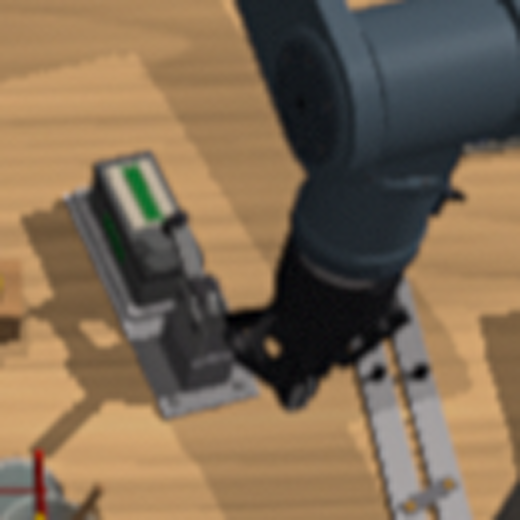

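Call:
apply_moves:
  motion:
    - [0, 0, -0.1, 0, 0, 0, 1]
    - [0, 0, -0.18, 0, 0, 0, 1]
    - [0, 0, -0.22, 0, 0, 0, 1]
    - [0, 0, -0.26, 0, 0, 0, 1]
    - [0, 0, -0.29, 0, 0, 0, 1]
    - [0, 0, -0.32, 0, 0, 0, 1]
    - [0, 0, -0.35, 0, 0, 0, 1]
    - [0, 0, -0.38, 0, 0, 0, 1]
    - [0, 0, -0.4, 0, 0, 0, 1]
    - [0, 0, -0.41, 0, 0, 0, 1]
    - [0, 0, -0.41, 0, 0, 0, 1]

```text
time_s: 44.28
tool_pos: [0.5629, 0.2701, 0.0975]
orientation: [-0.081, 0.703, 0.081, 0.702]
force: [1.6, -0.4, 2.4]
width: 0.0001
```

Run:
```python
from h import *
stat();print(cradle(readout.read_state()["tool_pos"]))
g=imaging.grab_frame("wrist");save(g,"w32.png",(180,60,460,300),2.5);f=g
g=imaging.grab_frame("scene");save(g,"s32.png",(340,100,470,230),4)
```

```text
t44.27 tcp [0.5629 0.2701 0.0975] w0.0001 F [ 1.6 -0.4  2.4] jaw103.15 xax [-0.002 -0.001 -1.   ] q [ 0.26  0.39  1.56  0.    1.2  -1.54]
[0.1592714  0.00047987 0.09745457]
```

View pics/w32.png

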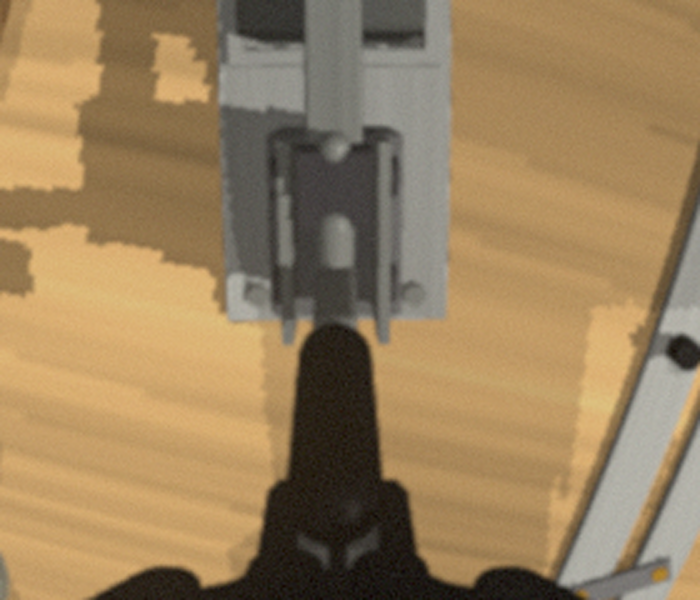

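View pics/s32.png

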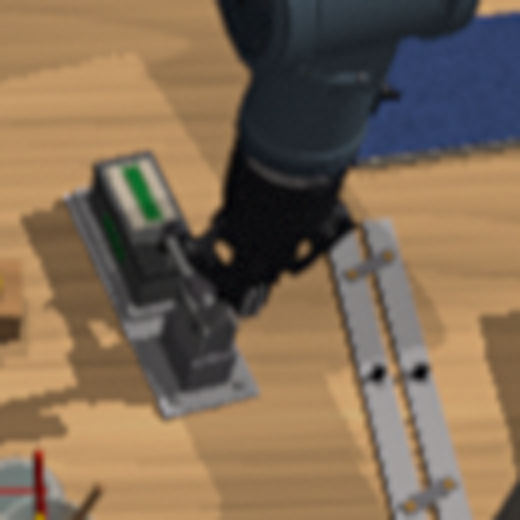

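Call:
apply_moves:
  motion:
    - [0, 0, -0.015, 0, 0, 0, 1]
    - [0, 0, -0.03, 0, 0, 0, 1]
    - [0, 0, -0.045, 0, 0, 0, 1]
    - [0, 0, -0.06, 0, 0, 0, 1]
    - [0, 0, -0.06, 0, 0, 0, 1]

```text
time_s: 45.0
tool_pos: [0.551, 0.2673, 0.0975]
orientation: [-0.081, 0.703, 0.081, 0.702]
force: [0.4, 0.4, 0.9]
width: -0.0002
```

Call:
apply_moves:
  motion:
    - [0, 0, -0.01, 0, 0, 0, 1]
    - [0, 0, -0.02, 0, 0, 0, 1]
    - [0, 0, -0.02, 0, 0, 0, 1]

```text
time_s: 45.38
tool_pos: [0.5511, 0.2673, 0.0977]
orientation: [-0.08, 0.7, 0.081, 0.705]
force: [15.9, 5.2, -9.0]
width: -0.0002
```

Call:
apply_moves:
  motion:
    - [0, 0, -0.01, 0, 0, 0, 1]
    - [0, 0, -0.02, 0, 0, 0, 1]
    - [0, 0, -0.02, 0, 0, 0, 1]

```text
time_s: 45.75
tool_pos: [0.5511, 0.2674, 0.098]
orientation: [-0.079, 0.697, 0.082, 0.708]
force: [29.6, 9.1, -19.4]
width: 0.0
```

Call:
apply_moves:
  motion:
    - [0, 0, -0.01, 0, 0, 0, 1]
    - [0, 0, -0.02, 0, 0, 0, 1]
    - [0, 0, -0.02, 0, 0, 0, 1]

```text
time_s: 46.12
tool_pos: [0.5513, 0.2673, 0.0982]
orientation: [-0.079, 0.694, 0.082, 0.711]
force: [45.5, 14.6, -30.5]
width: -0.0001
```

Call:
apply_moves:
  motion:
    - [0, 0, 0.05, 0, 0, 0, 1]
    - [0, 0, 0.15, 0, 0, 0, 1]
    - [0, 0, 0.35, 0, 0, 0, 1]
    - [-0.3, 0, 0.4, 0, 0, 0, 1]
    - [-0.6, 0, 0.3, 0, 0, 0, 0.5]
    - [-0.8, 0, 0, 0, 0, 0, 0]
    - [-0.8, 0, -0.5, 0, 0, 0, 0]
    - [-0.8, 0, -0.8, 0, 0, 0, 0]
    - [-0.8, 0, -0.8, 0, 0, 0, 0]
    - [-0.8, 0, -0.8, 0, 0, 0, 0]

```text
time_s: 47.38
tool_pos: [0.3811, 0.2281, 0.2575]
orientation: [-0.081, 0.704, 0.081, 0.701]
force: [0.4, 0.6, -0.0]
width: 0.0853
```

Run:
```python
from h import *
stat();print(cradle(readout.read_state()["tool_pos"]))
g=imaging.grab_frame("wrist");save(g,"w33.png",(240,60,400,360),2);f=g
np.save("w33.npy",g,allow_pickle=True)
g=imaging.grab_frame("top");save(g,"t33.png",(180,180,290,310),4)
g=imaging.grab_frame("scene");save(g,"s33.png",(340,90,470,220),4)
```

```text
t47.38 tcp [0.3811 0.2281 0.2575] w0.0853 F [ 0.4  0.6 -0. ] jaw103.21 xax [-0.003 -0.001 -1.   ] q [ 0.27 -0.17  1.84  0.    1.48 -1.53]
[-0.02726842  0.00138086  0.25751208]
```

View pics/w33.png

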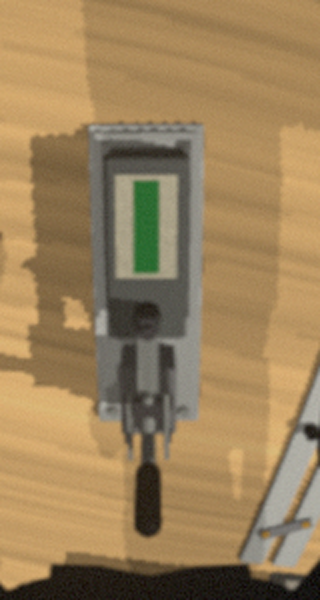

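View pics/s33.png

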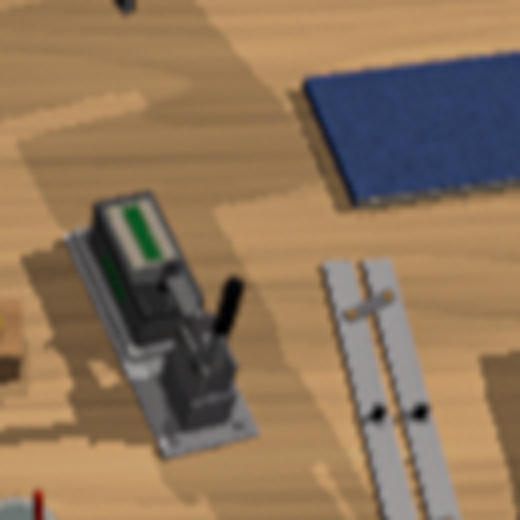

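Run:
```python
from h import *
f=np.load("w33.npy",allow_pickle=True).item();g=imaging.grab_frame("scene")
p,e=tri(ray(f,240+148/2,60+528/2,True),ray(g,340+235/4,90+285/4));c=cradle(p)
print(c,e,np.arctan2(c[0]-.129,c[2]-.075))
a=cv2.imread("pics/scene0.png")[90:220,340:470];b=cv2.cvtColor(g["pixels"],cv2.COLOR_RGB2BGR)[90:220,340:470]
cv2.imwrite("pics/cmp.png",cv2.resize(np.hstack([a,b]),None,fx=3,fy=3,interpolation=cv2.INTER_CUBIC))
```

```text
[0.13141227 0.00134042 0.16866248] 0.0003449723802397081 0.02574921643889061
```

View pics/cmp.png

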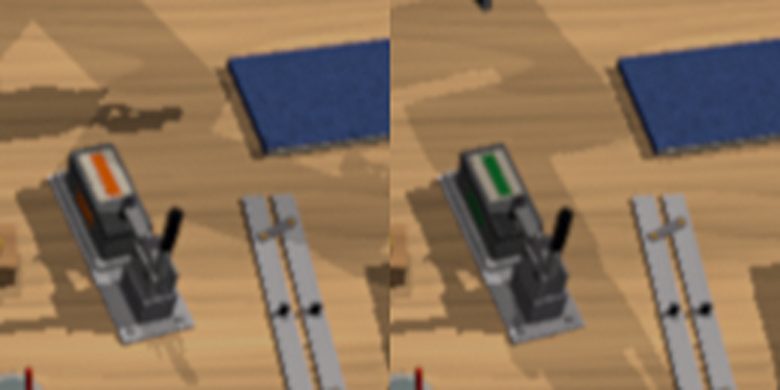

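Run:
```python
from h import *
f=np.load("top0.npy",allow_pickle=True).item();print(onz(f,283,155,.05),onz(f,284,180,.03))
plan((.49,.06,.20),85)
```

```text
[0.7037268  0.10955195 0.05      ] [0.64283784 0.10343089 0.03      ]
ROW [0.288, -0.94, 0.321, 0.202, -0.001, 0.0] rows>=3.3
```

Call:
apply_moves:
  motion:
    - [0, -0.2, 0.1, 0.05, 0, 0, 0]
    - [0.1, -0.5, 0.2, 0.1, 0, 0, 0]
    - [0.25, -0.8, 0.28, 0.18, 0, 0, 0]
    - [0.288, -0.94, 0.32, 0.202, 0, 0, 0]
    - [0.288, -0.94, 0.32, 0.202, 0, 0, 0]
    - [0.288, -0.94, 0.32, 0.202, 0, 0, 0]

```text
time_s: 48.32
tool_pos: [0.4895, 0.06, 0.1999]
orientation: [0.031, 0.707, -0.031, 0.705]
force: [0.0, 0.4, 0.1]
width: 0.0855
```

Run:
```python
from h import *
stat()
g=imaging.grab_frame("wrist");save(g,"w34.png");np.save("w34.npy",g,allow_pickle=True)
save(g,"w34a.png",(250,90,450,200),4);save(g,"w34b.png",(120,130,340,250),3.5)
```

```text
t48.33 tcp [0.4895 0.06   0.1999] w0.0855 F [0.  0.4 0.1] jaw84.96 xax [-0.003  0.    -1.   ] q [-0.12 -0.01  1.8  -0.    1.35 -1.6 ]
```

View pics/w34.png

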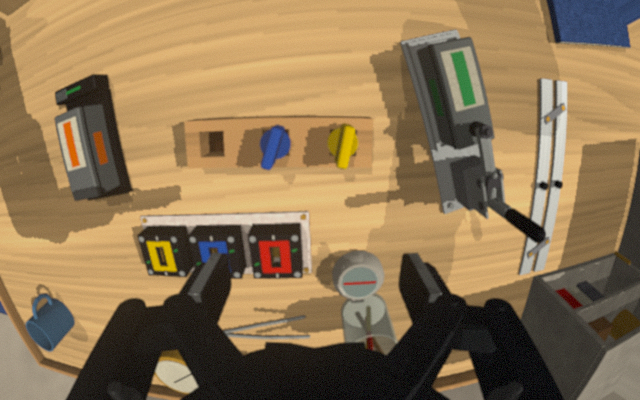

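View pics/w34a.png

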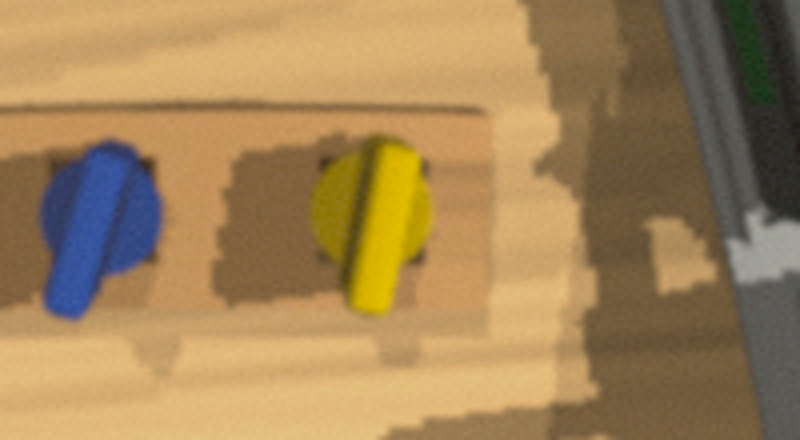

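View pics/w34b.png

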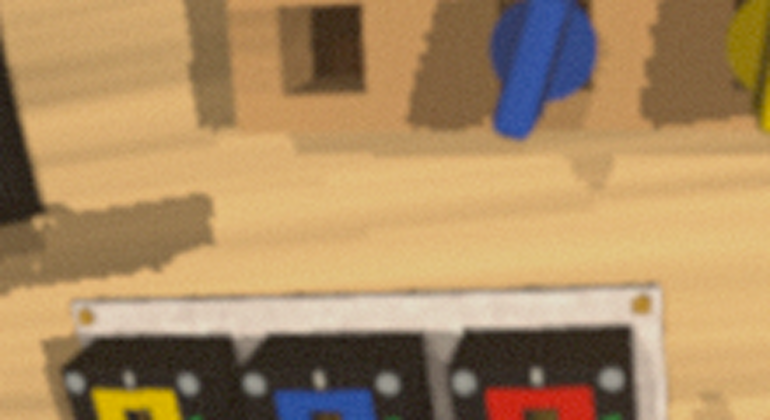

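Run:
```python
from h import *
g=np.load("w34.npy",allow_pickle=True).item()
P=lambda u,v,z:onz(g,250+(u+.5)/4-.5,90+(v+.5)/4-.5,z,True)[:2]
for n,a,b,c in(("y",(402,145),(372,311),(372,208)),("b",(118,148),(69,316),(102,212))):
    A=P(*a,.076);B=P(*b,.076);d=B-A
    print(n,"mid",(A+B)/2,"len",np.hypot(*d),"ang",np.degrees(np.arctan2(d[1],d[0])),"collar",P(*c,.041))
c=[P(*p,.036) for p in((490,110),(490,312))];print("block +y corners",c)
```

```text
y mid [0.46027172 0.09483784] len 0.04219181228267803 ang -13.96466335110147 collar [0.46006036 0.09425106]
b mid [0.45483315 0.02252268] len 0.04417623087316446 ang -22.784374768745536 collar [0.45450678 0.02047512]
block +y corners [array([0.43563337, 0.1293954 ]), array([0.49317914, 0.12649651])]
```

Run:
```python
from h import *
plan((.460,.0942,.10),76.1);plan((.460,.0942,.020),76.1)
```

```text
ROW [0.501, 0.155, -0.16, 0.099, -0.001, 0.0] rows>=1.8
ROW [0.901, 0.155, -0.16, 0.099, -0.001, 0.0] rows>=3.0
```

Call:
apply_moves:
  motion:
    - [0.1, 0.155, -0.16, 0.05, 0, 0, 0.3]
    - [0.3, 0.155, -0.16, 0.099, 0, 0, 0.4]
    - [0.4, 0.155, -0.16, 0.099, 0, 0, 0.4]
    - [0.4, 0.155, -0.16, 0.099, 0, 0, 0.4]
    - [0.4, 0.155, -0.16, 0.099, 0, 0, 0.4]

```text
time_s: 49.0
tool_pos: [0.4608, 0.0941, 0.1216]
orientation: [0.085, 0.702, -0.085, 0.702]
force: [-1.0, -0.2, 0.6]
width: 0.0517
```

Run:
```python
from h import *
stat();plan((.460,.0942,.020),76.1)
g=imaging.grab_frame("wrist");save(g,"w35.png",(200,100,440,340),2.5)
```

```text
t49.00 tcp [0.4608 0.0941 0.1216] w0.0517 F [-1.  -0.2  0.6] jaw76.13 xax [ 0. -0. -1.] q [-0.05  0.03  1.94 -0.    1.18 -1.38]
ROW [0.508, -0.0, -0.004, 0.0, 0.0, 0.0] rows>=1.6
```

View pics/w35.png

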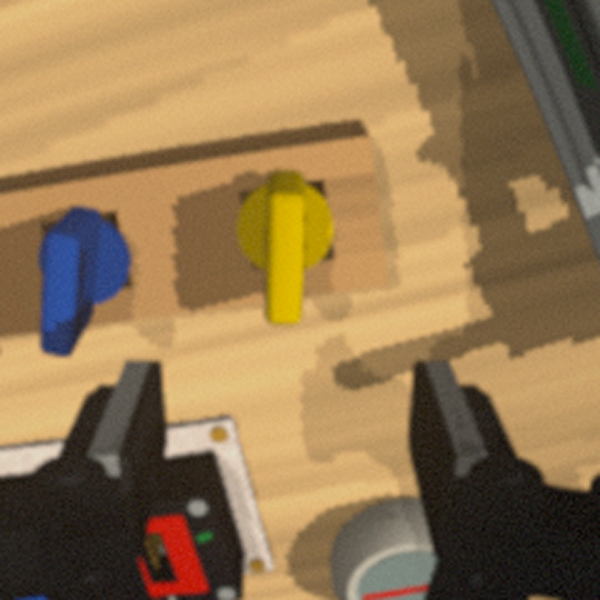

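Call:
apply_moves:
  motion:
    - [0.2, 0, -0.002, 0, 0, 0, 0.4]
    - [0.38, 0, -0.002, 0, 0, 0, 0.4]
    - [0.47, 0, -0.002, 0, 0, 0, 0.4]
    - [0.505, 0, -0.002, 0, 0, 0, 0.4]
    - [0.505, 0, -0.002, 0, 0, 0, 0.4]
    - [0.505, 0, -0.002, 0, 0, 0, 1]
    - [0.505, 0, -0.002, 0, 0, 0, 1]
    - [0.505, 0, -0.002, 0, 0, 0, 1]
    - [0.505, 0, -0.002, 0, 0, 0, 1]
  newtons: 60

```text
time_s: 50.18
tool_pos: [0.4603, 0.0936, 0.0202]
orientation: [0.086, 0.702, -0.086, 0.702]
force: [-1.0, -0.0, 6.4]
width: 0.0107
```

Run:
```python
from h import *
stat()
g=imaging.grab_frame("wrist");save(g,"w36.png",(200,100,440,340),2.5)
```

```text
t50.17 tcp [0.4603 0.0936 0.0202] w0.0107 F [-1.  -0.   6.4] jaw76.06 xax [ 0. -0. -1.] q [-0.05  0.2   1.99 -0.    0.95 -1.38]
```

View pics/w36.png

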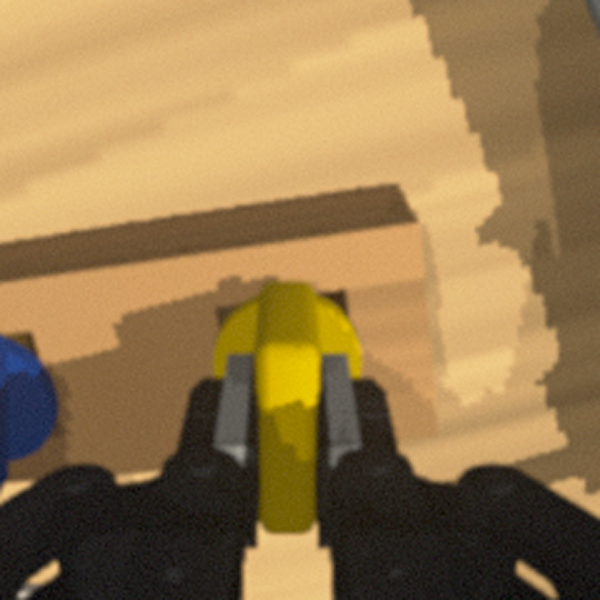

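Call:
apply_moves:
  motion:
    - [-0.1, 0, 0, 0, 0, 0, 1]
    - [-0.3, 0, 0, 0, 0, 0, 1]
    - [-0.5, 0, 0, 0, 0, 0, 1]
    - [-0.6, 0, 0, 0, 0, 0, 1]
    - [-0.6, 0, 0, 0, 0, 0, 1]

```text
time_s: 50.85
tool_pos: [0.4611, 0.0936, 0.1409]
orientation: [0.086, 0.701, -0.086, 0.703]
force: [0.1, 1.1, -0.1]
width: 0.0105
```

Run:
```python
from h import *
stat();plan((.53,-.06,.14),82);
g=imaging.grab_frame("wrist");save(g,"w37.png",(200,100,440,340),2.5)
```

```text
t50.85 tcp [0.4611 0.0936 0.1409] w0.0105 F [ 0.1  1.1 -0.1] jaw76.06 xax [ 0.003 -0.001 -1.   ] q [-0.05  0.    1.92 -0.    1.22 -1.38]
ROW [0.006, -0.662, 0.519, -0.066, 0.002, 0.0] rows>=2.7
```

View pics/w37.png

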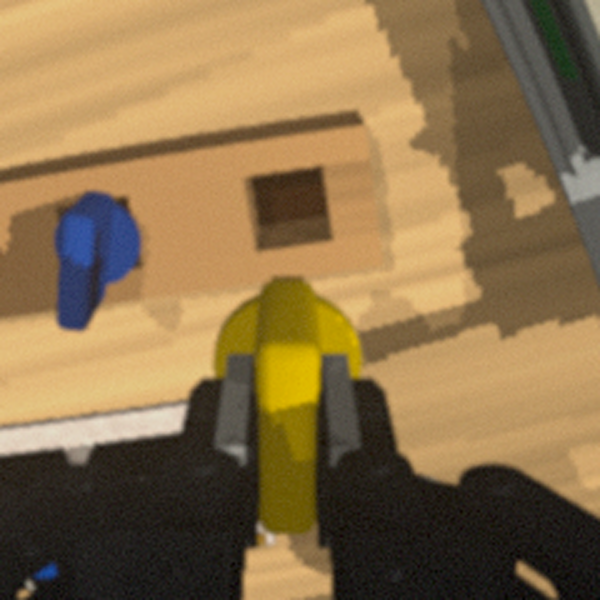

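```bash
cat >> h.py <<'E'
def tool_pt(g,u,v,h,s=None):
    """pixel -> tool-frame (y,z) on plane h above TCP"""
    s=s or readout.read_state();Rc=R.from_quat(s["orientation"]);M=Rc.inv()*R.from_quat(g["orientation"])
    o=np.array([-.1776,.0007,-.0808])
    x=(u-g["cx"])/g["fx"];y=(v-g["cy"])/g["fy"];r=np.hypot(x,y)
    d=M.apply([np.sin(r)*x/r,np.sin(r)*y/r,np.cos(r)]);t=(-h-o[0])/d[0];return np.round((o+t*d)[1:],4)
E
python3 - <<'E'
from h import *
g=imaging.grab_frame("wrist")
for n,u,v,h in(("wing near top",288,345,.056),("wing near bottom",288,280,.021),("collarL",213,358,.021),("collarR",362,358,.021),("collar near L",240,308,.021),("wing far top",288,532,.056)):
    print(n,tool_pt(g,200+u/2.5,100+v/2.5,h))
E
```

```text
wing near top [ 0.0011 -0.0208]
wing near bottom [ 0.0011 -0.0193]
collarL [-0.0159 -0.0002]
collarR [ 0.018  -0.0002]
collar near L [-0.0094 -0.0126]
wing far top [0.0011 0.0216]
```

Call:
apply_moves:
  motion:
    - [0, -0.2, 0.15, -0.02, 0, 0, 1]
    - [0, -0.45, 0.35, -0.045, 0, 0, 1]
    - [0, -0.66, 0.52, -0.066, 0, 0, 1]
    - [0, -0.66, 0.52, -0.066, 0, 0, 1]
    - [0, -0.66, 0.52, -0.066, 0, 0, 1]

```text
time_s: 51.58
tool_pos: [0.5274, -0.0589, 0.1374]
orientation: [0.05, 0.707, -0.049, 0.704]
force: [-0.8, 0.2, -1.4]
width: 0.0107
```

Run:
```python
from h import *
stat();plan((.586,-.159,.115),86.9)
```

```text
t51.58 tcp [ 0.5274 -0.0589  0.1374] w0.0107 F [-0.8  0.2 -1.4] jaw81.94 xax [-0.005  0.001 -1.   ] q [-0.33  0.15  1.77 -0.    1.23 -1.76]
ROW [0.11, -0.454, 0.361, -0.055, -0.003, -0.0] rows>=1.9
```

Call:
apply_moves:
  motion:
    - [0, -0.2, 0.15, -0.025, 0, 0, 1]
    - [0, -0.454, 0.36, -0.055, 0, 0, 1]
    - [0.1, -0.454, 0.36, -0.055, 0, 0, 1]
    - [0.1, -0.454, 0.36, -0.055, 0, 0, 1]
    - [0.1, -0.454, 0.36, -0.055, 0, 0, 1]
    - [0.1, -0.454, 0.36, -0.055, 0, 0, 1]

```text
time_s: 52.32
tool_pos: [0.5875, -0.1582, 0.1198]
orientation: [0.018, 0.707, -0.018, 0.707]
force: [0.1, -1.0, -0.3]
width: 0.011
```

Run:
```python
from h import *
stat()
g=imaging.grab_frame("wrist");save(g,"w38.png");np.save("w38.npy",g,allow_pickle=True)
save(g,"w38a.png",(240,110,440,270),3.5)
```

```text
t52.33 tcp [ 0.5875 -0.1582  0.1198] w0.0110 F [ 0.1 -1.  -0.3] jaw87.04 xax [-0.001 -0.001 -1.   ] q [-0.46  0.33  1.59 -0.    1.23 -1.98]
```

View pics/w38a.png

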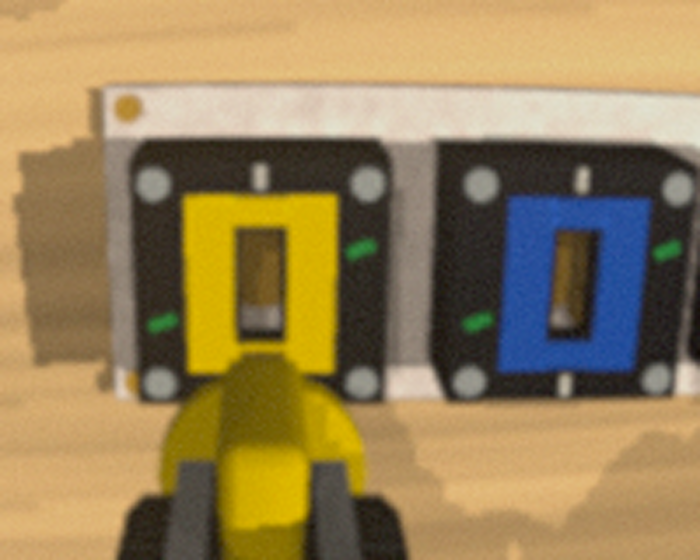

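Run:
```python
from h import *
g=np.load("w38.npy",allow_pickle=True).item()
P=lambda u,v,h:tool_pt(g,240+(u+.5)/3.5-.5,110+(v+.5)/3.5-.5,h)
h=.040-.1198
sl=[P(*p,h) for p in((234,228),(287,228),(287,340),(236,340))];print(sl,np.mean(sl,0))
rg=[P(*p,h) for p in((182,193),(338,194),(337,375),(186,375))];print(rg,np.mean(rg,0))
tk=P(260,178,h);print("tick",tk)
for c in (sl,rg):
  a=(c[3]+c[2]-c[0]-c[1])/2;b=(c[1]+c[2]-c[0]-c[3])/2;print("ang from tool z (y/z)",np.degrees(np.arctan2(a[0],a[1])),np.degrees(np.arctan2(-b[1],b[0])),a,b)
bl=[P(*p,h) for p in((508,197),(652,199),(634,374),(498,372))];print("blue ring",np.mean(bl,0))
c=[P(160,470,.021),P(366,470,.021),P(263,450,.056)];print(c)
```

```text
[array([-0.0061, -0.0146]), array([ 0.0069, -0.0146]), array([0.0071, 0.0147]), array([-0.0058,  0.0147])] [5.25e-04 5.00e-05]
[array([-0.0187, -0.0234]), array([ 0.0193, -0.0232]), array([0.02  , 0.0243]), array([-0.0187,  0.0243])] [0.000475 0.0005  ]
tick [ 0.0003 -0.0271]
ang from tool z (y/z) 0.48885997571109396 -0.0 [0.00025 0.0293 ] [0.01295 0.     ]
ang from tool z (y/z) 0.421284904168597 -0.14940195477193027 [0.00035 0.0476 ] [0.03835 0.0001 ]
blue ring [0.080925 0.00065 ]
[array([-0.0158, -0.0002]), array([ 0.0176, -0.0002]), array([ 0.0009, -0.0211])]
```

Call:
apply_moves:
  motion:
    - [0.15, -0.002, 0, 0, 0, 0, 1]
    - [0.27, -0.002, 0, 0, 0, 0, 1]
    - [0.33, -0.002, 0, 0, 0, 0, 1]
    - [0.33, -0.002, 0, 0, 0, 0, 1]
    - [0.33, -0.002, 0, 0, 0, 0, 1]

```text
time_s: 53.0
tool_pos: [0.5882, -0.1602, 0.0544]
orientation: [0.018, 0.707, -0.019, 0.707]
force: [0.4, -0.2, -0.2]
width: 0.0108
```

Run:
```python
from h import *
stat()
g=imaging.grab_frame("wrist");save(g,"w39a.png",(240,130,440,290),3.5);np.save("w39.npy",g,allow_pickle=True)
```

```text
t53.00 tcp [ 0.5882 -0.1602  0.0544] w0.0108 F [ 0.4 -0.2 -0.2] jaw86.96 xax [ 0.    -0.001 -1.   ] q [-0.46  0.41  1.62 -0.    1.11 -1.98]
```

View pics/w39a.png

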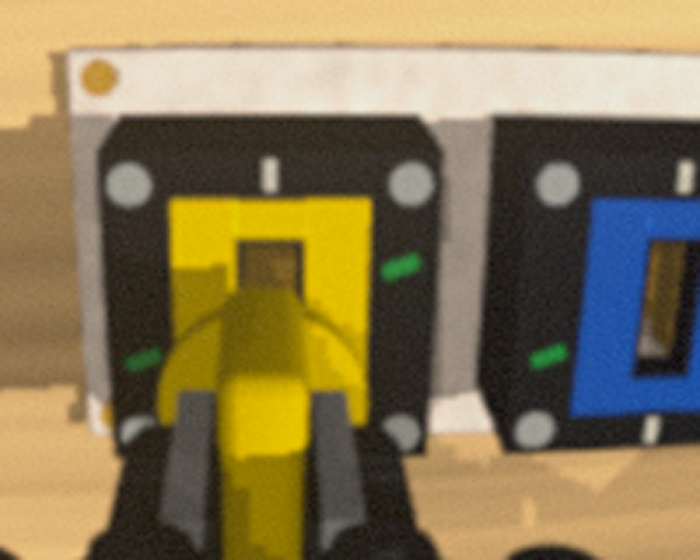

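Run:
```python
from h import *
g=np.load("w39.npy",allow_pickle=True).item()
P=lambda u,v,h:tool_pt(g,240+(u+.5)/3.5-.5,130+(v+.5)/3.5-.5,h)
h=.040-.0544
print("slot near",P(270,240,h),"ring near mid",P(270.5,198,h),P(169,198,h),P(373,198,h)); print("tick",P(270,175,h))
print("collar",P(158,400,.021),P(368,400,.021),"wing",P(264,380,.056))
```

```text
slot near [ 0.0022 -0.0156] ring near mid [ 0.0023 -0.0238] [-0.0165 -0.0238] [ 0.0213 -0.0238]
tick [ 0.0022 -0.0282]
collar [-0.0162 -0.0001] [ 0.0179 -0.0001] wing [ 0.001  -0.0211]
```

Call:
apply_moves:
  motion:
    - [0, 0.006, -0.004, 0, 0, 0, 1]
    - [0.03, 0.006, -0.004, 0, 0, 0, 1]
    - [0.04, 0.006, -0.004, 0, 0, 0, 1]
    - [0.05, 0.006, -0.004, 0, 0, 0, 1]
    - [0.06, 0.006, -0.004, 0, 0, 0, 1]
    - [0.07, 0.006, -0.004, 0, 0, 0, 1]

```text
time_s: 53.8
tool_pos: [0.5866, -0.1587, 0.039]
orientation: [0.019, 0.707, -0.019, 0.706]
force: [0.7, 0.2, -1.2]
width: 0.0109
```

Run:
```python
from h import *
stat()
g=imaging.grab_frame("wrist");save(g,"w40a.png",(240,130,440,290),3.5);np.save("w40.npy",g,allow_pickle=True)
```

```text
t53.80 tcp [ 0.5866 -0.1587  0.039 ] w0.0109 F [ 0.7  0.2 -1.2] jaw86.95 xax [-0.002 -0.    -1.   ] q [-0.46  0.43  1.63 -0.    1.08 -1.98]
```

View pics/w40a.png

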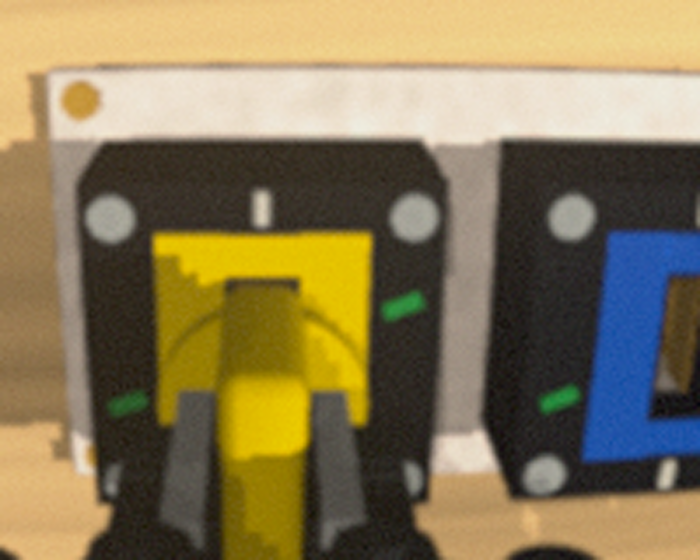

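Call:
apply_moves:
  motion:
    - [0.02, 0, 0, 0, 0, 0, 1]
    - [0.035, 0, 0, 0, 0, 0, 1]
    - [0.05, 0, 0, 0, 0, 0, 1]
    - [0.06, 0, 0, 0, 0, 0, 1]
    - [0.07, 0, 0, 0, 0, 0, 1]
    - [0.07, 0, 0, 0, 0, 0, 1]

```text
time_s: 54.6
tool_pos: [0.5864, -0.1587, 0.0249]
orientation: [0.019, 0.707, -0.019, 0.706]
force: [-0.2, -0.1, -1.2]
width: 0.011
```

Call:
apply_moves:
  motion:
    - [0.005, 0, 0, 0, 0, 0, 1]
    - [0.01, 0, 0, 0, 0, 0, 1]
    - [0.015, 0, 0, 0, 0, 0, 1]
    - [0.015, 0, 0, 0, 0, 0, 1]

```text
time_s: 55.1
tool_pos: [0.5868, -0.1588, 0.0243]
orientation: [0.018, 0.707, -0.019, 0.706]
force: [-5.7, 2.3, 14.1]
width: 0.0107
```

Run:
```python
from h import *
stat()
g=imaging.grab_frame("wrist");save(g,"w41a.png",(240,130,440,290),3.5);np.save("w40.npy",g,allow_pickle=True)
```

```text
t55.10 tcp [ 0.5868 -0.1588  0.0243] w0.0107 F [-5.7  2.3 14.1] jaw86.97 xax [-0.001 -0.001 -1.   ] q [-0.46  0.45  1.64 -0.    1.05 -1.98]
```

View pics/w41a.png

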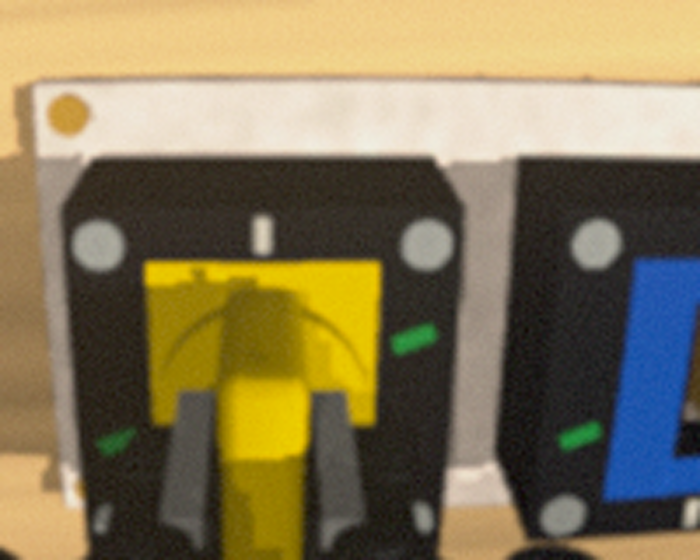

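Call:
apply_moves:
  motion:
    - [-0.008, 0, 0, 0.08, 0, 0, 1]
    - [-0.008, 0, 0, 0.17, 0, 0, 1]
    - [-0.008, 0, 0, 0.26, 0, 0, 1]
    - [-0.008, 0, 0, 0.35, 0, 0, 1]
    - [-0.008, 0, 0, 0.44, 0, 0, 1]
    - [-0.008, 0, 0, 0.53, 0, 0, 1]
    - [-0.008, 0, 0, 0.62, 0, 0, 1]
    - [-0.008, 0, 0, 0.7, 0, 0, 1]
    - [-0.008, 0, 0, 0.76, 0, 0, 1]
    - [-0.008, 0, 0, 0.8, 0, 0, 1]
    - [-0.008, 0, 0, 0.8, 0, 0, 1]

```text
time_s: 56.52
tool_pos: [0.5872, -0.1586, 0.0243]
orientation: [0.43, 0.561, -0.431, 0.561]
force: [1.1, 1.9, 2.2]
width: 0.0106
```

Run:
```python
from h import *
stat();print(readout.read_state()["ft_torque"])
g=imaging.grab_frame("wrist");save(g,"w42a.png",(200,130,440,330),3)
```

```text
t56.52 tcp [ 0.5872 -0.1586  0.0243] w0.0106 F [1.1 1.9 2.2] jaw14.99 xax [-0.    -0.001 -1.   ] q [-0.46  0.45  1.64 -0.    1.05 -0.72]
[ 0.25465129 -0.15214918  0.0524441 ]
```

View pics/w42a.png

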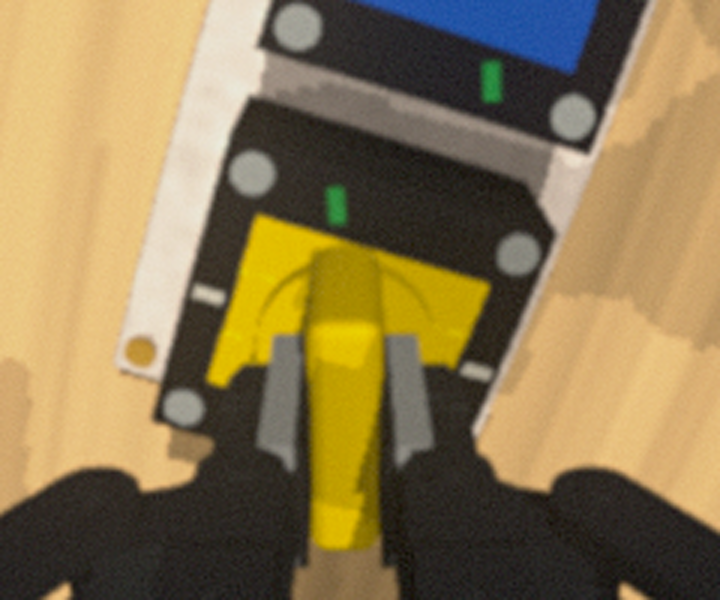

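Call:
apply_moves:
  motion:
    - [0, 0, 0, 0.03, 0, 0, 1]
    - [0, 0, 0, 0.05, 0, 0, 1]
    - [0, 0, 0, 0.06, 0, 0, 1]
    - [0, 0, 0, 0.06, 0, 0, 1]

```text
time_s: 57.08
tool_pos: [0.5872, -0.1587, 0.0243]
orientation: [0.456, 0.54, -0.457, 0.54]
force: [0.5, 2.7, 5.8]
width: 0.0106
```

Run:
```python
from h import *
stat();print(readout.read_state()["ft_torque"])
```

```text
t57.08 tcp [ 0.5872 -0.1587  0.0243] w0.0106 F [0.5 2.7 5.8] jaw9.59 xax [-0.    -0.001 -1.   ] q [-0.46  0.45  1.64 -0.    1.05 -0.63]
[ 0.43948944 -0.269663    0.27172629]
```

Call:
apply_moves:
  motion:
    - [0, 0, 0, 0, 0, 0, 0.5]
    - [0, 0, 0, 0, 0, 0, 0.4]
    - [0, 0, 0, 0, 0, 0, 0.4]
    - [-0.1, 0, 0, 0, 0, 0, 0.4]
    - [-0.4, 0, 0, 0, 0, 0, 0.4]
    - [-0.5, 0, 0, 0, 0, 0, 0.4]
    - [-0.5, 0, 0, 0, 0, 0, 0.4]

```text
time_s: 57.95
tool_pos: [0.5883, -0.1594, 0.1268]
orientation: [0.457, 0.538, -0.457, 0.541]
force: [0.0, -0.5, -0.4]
width: 0.0512
```

Run:
```python
from h import *
stat()
g=imaging.grab_frame("wrist");save(g,"w43a.png",(180,60,460,300),2.5)
plan((.51,-.06,.20),50)
```

```text
t57.95 tcp [ 0.5883 -0.1594  0.1268] w0.0512 F [ 0.  -0.5 -0.4] jaw9.56 xax [ 0.003 -0.003 -1.   ] q [-0.46  0.32  1.58 -0.    1.23 -0.62]
ROW [-0.378, -0.297, -0.551, -0.449, 0.0, 0.001] rows>=3.8
```

View pics/w43a.png

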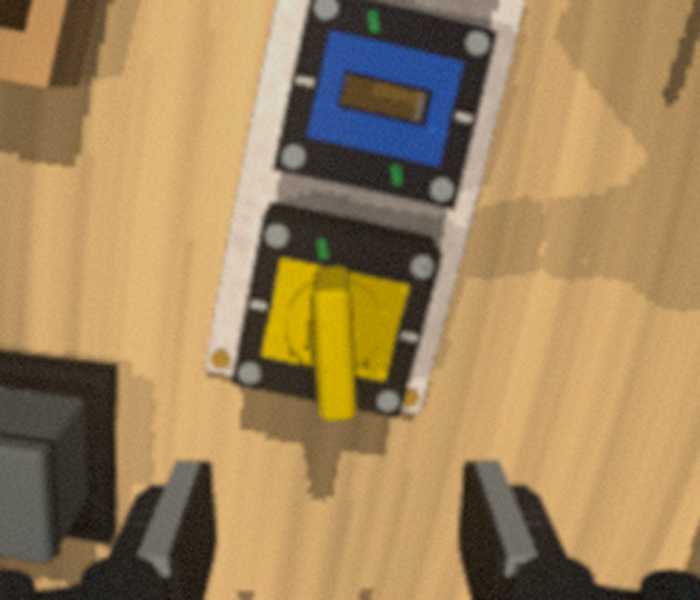

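Call:
apply_moves:
  motion:
    - [-0.2, -0.1, -0.1, -0.1, 0, 0, 0.4]
    - [-0.3, -0.2, -0.3, -0.2, 0, 0, 0.4]
    - [-0.378, -0.297, -0.55, -0.3, 0, 0, 0.4]
    - [-0.378, -0.297, -0.55, -0.4, 0, 0, 0.4]
    - [-0.378, -0.297, -0.55, -0.45, 0, 0, 0.4]
    - [-0.378, -0.297, -0.55, -0.45, 0, 0, 0.4]

```text
time_s: 58.75
tool_pos: [0.5088, -0.0595, 0.1975]
orientation: [0.241, 0.666, -0.242, 0.663]
force: [-0.1, 0.0, 0.1]
width: 0.0511
```

Run:
```python
from h import *
stat();plan((.4547,.0215,.12),68.5)
```

```text
t58.75 tcp [ 0.5088 -0.0595  0.1975] w0.0511 F [-0.1  0.   0.1] jaw50.02 xax [-0.005  0.001 -1.   ] q [-0.35  0.04  1.76 -0.    1.35 -1.22]
ROW [0.389, 0.137, -0.466, -0.205, -0.003, 0.001] rows>=2.0
```

Call:
apply_moves:
  motion:
    - [0.1, 0.05, -0.2, -0.1, 0, 0, 0.4]
    - [0.25, 0.137, -0.466, -0.205, 0, 0, 0.4]
    - [0.38, 0.137, -0.466, -0.205, 0, 0, 0.4]
    - [0.38, 0.137, -0.466, -0.205, 0, 0, 0.4]
    - [0.38, 0.137, -0.466, -0.205, 0, 0, 0.4]
    - [0.38, 0.137, -0.466, -0.205, 0, 0, 0.4]

```text
time_s: 59.5
tool_pos: [0.4572, 0.0201, 0.1245]
orientation: [0.132, 0.694, -0.133, 0.695]
force: [0.3, 0.2, 0.8]
width: 0.0513
```

Run:
```python
from h import *
stat();plan((.4547,.0215,.02),68.5)
g=imaging.grab_frame("wrist");save(g,"w44a.png",(200,80,440,320),2.5);np.save("w44.npy",g,allow_pickle=True)
```

```text
t59.50 tcp [0.4572 0.0201 0.1245] w0.0513 F [0.3 0.2 0.8] jaw68.42 xax [ 0.    -0.001 -1.   ] q [-0.22 -0.    1.96 -0.    1.18 -1.41]
ROW [0.523, 0.002, -0.014, -0.001, 0.0, 0.0] rows>=1.7
```

View pics/w44a.png

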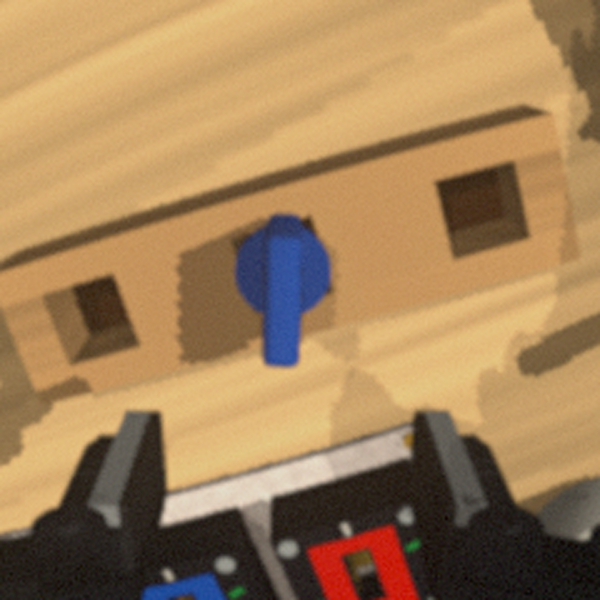

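Run:
```python
from h import *
g=np.load("w44.npy",allow_pickle=True).item()
P=lambda u,v,h:tool_pt(g,200+(u+.5)/2.5-.5,80+(v+.5)/2.5-.5,h)
a=P(287,237,-.0485);b=P(281,364,-.0485);print(a,b,(a+b)/2,np.degrees(np.arctan2((b-a)[0],(b-a)[1])),P(282,268,-.0835))
```

```text
[ 0.0007 -0.0228] [-0.0012  0.0189] [-0.00025 -0.00195] -2.6087947467494623 [-0.0011 -0.0025]
```

Call:
apply_moves:
  motion:
    - [0.2, -0.006, -0.011, 0.022, 0, 0, 0.4]
    - [0.38, -0.006, -0.011, 0.022, 0, 0, 0.4]
    - [0.48, -0.006, -0.011, 0.022, 0, 0, 0.4]
    - [0.52, -0.006, -0.011, 0.022, 0, 0, 0.4]
    - [0.52, -0.006, -0.011, 0.022, 0, 0, 0.4]
    - [0.52, -0.006, -0.011, 0.022, 0, 0, 1]
    - [0.52, -0.006, -0.011, 0.022, 0, 0, 1]
    - [0.52, -0.006, -0.011, 0.022, 0, 0, 1]
    - [0.52, -0.006, -0.011, 0.022, 0, 0, 1]

```text
time_s: 60.68
tool_pos: [0.4542, 0.0203, 0.0204]
orientation: [0.144, 0.692, -0.144, 0.692]
force: [-0.8, 0.3, 6.7]
width: 0.0108
```

Call:
apply_moves:
  motion:
    - [-0.1, 0, 0, 0, 0, 0, 1]
    - [-0.3, 0, 0, 0, 0, 0, 1]
    - [-0.5, 0, 0, 0, 0, 0, 1]
    - [-0.6, 0, 0, 0, 0, 0, 1]
    - [-0.6, 0, 0, 0, 0, 0, 1]

```text
time_s: 61.3
tool_pos: [0.4549, 0.0203, 0.1411]
orientation: [0.144, 0.691, -0.144, 0.693]
force: [-0.5, 0.1, 0.1]
width: 0.0112
```

Run:
```python
from h import *
stat();plan((.589,-.078,.12),86.9)
g=imaging.grab_frame("wrist");save(g,"w45a.png",(200,80,440,320),2.5);np.save("w45.npy",g,allow_pickle=True)
```

```text
t61.30 tcp [0.4549 0.0203 0.1411] w0.0112 F [-0.5  0.1  0.1] jaw66.53 xax [ 0.003 -0.001 -1.   ] q [-0.22 -0.03  1.96 -0.    1.22 -1.38]
ROW [0.108, -0.184, 0.81, -0.226, 0.002, 0.0] rows>=2.7
```

View pics/w45a.png

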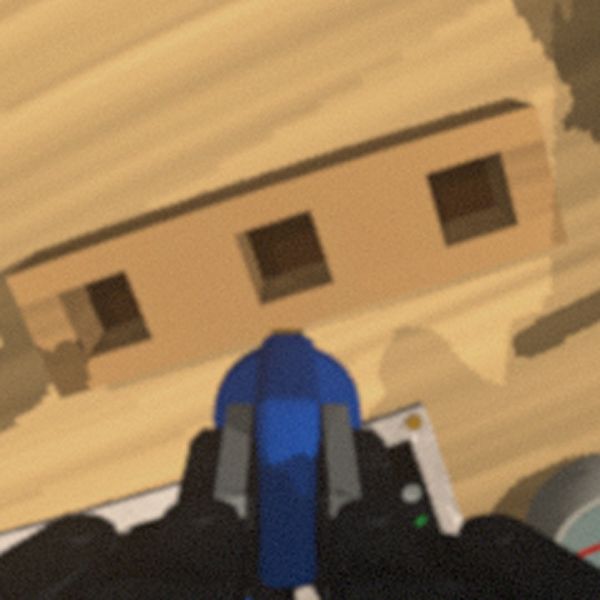

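Call:
apply_moves:
  motion:
    - [0, 0, 0.2, -0.05, 0, 0, 1]
    - [0, -0.1, 0.5, -0.13, 0, 0, 1]
    - [0.03, -0.184, 0.81, -0.2, 0, 0, 1]
    - [0.1, -0.184, 0.81, -0.226, 0, 0, 1]
    - [0.1, -0.184, 0.81, -0.226, 0, 0, 1]
    - [0.1, -0.184, 0.81, -0.226, 0, 0, 1]
    - [0.1, -0.184, 0.81, -0.226, 0, 0, 1]

```text
time_s: 62.22
tool_pos: [0.5874, -0.0773, 0.1199]
orientation: [0.019, 0.707, -0.019, 0.707]
force: [0.6, 0.1, -1.1]
width: 0.011
```

Run:
```python
from h import *
stat()
g=imaging.grab_frame("wrist");np.save("w46.npy",g,allow_pickle=True)
save(g,"w46a.png",(220,110,420,270),3.5)
```

```text
t62.23 tcp [ 0.5874 -0.0773  0.1199] w0.0110 F [ 0.6  0.1 -1.1] jaw86.88 xax [-0.001 -0.001 -1.   ] q [-0.33  0.3   1.63 -0.    1.22 -1.85]
```

View pics/w46a.png

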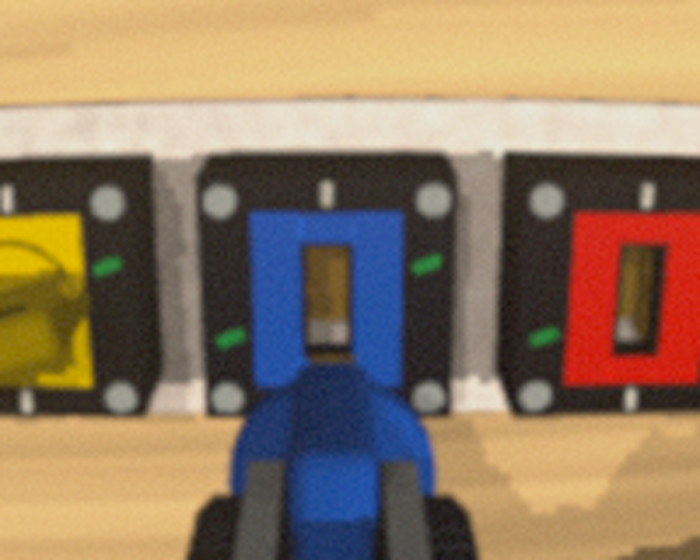

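Run:
```python
from h import *
g=np.load("w46.npy",allow_pickle=True).item()
P=lambda u,v,h:tool_pt(g,220+(u+.5)/3.5-.5,110+(v+.5)/3.5-.5,h)
h=.040-.1199
sl=[P(*p,h) for p in((304,245),(352,245),(352,358),(307,358))];print(np.mean(sl,0))
rg=[P(*p,h) for p in((249,211),(405,211),(403,387),(254,387))];print(np.mean(rg,0),np.array(rg).tolist())
print("tick",P(327,195,h))
print([P(232,470,.021),P(435,470,.021),P(335,460,.056)])
```

```text
[-7.5e-05  4.7e-03]
[-0.00035  0.00435] [[-0.0196, -0.0189], [0.0186, -0.0189], [0.019, 0.0276], [-0.0194, 0.0276]]
tick [-0.0005 -0.0229]
[array([-0.0155, -0.0002]), array([ 0.0174, -0.0002]), array([ 0.0011, -0.0197])]
```

Call:
apply_moves:
  motion:
    - [0, -0.006, 0.015, 0, 0, 0, 1]
    - [0.15, -0.006, 0.015, 0, 0, 0, 1]
    - [0.27, -0.006, 0.015, 0, 0, 0, 1]
    - [0.32, -0.006, 0.015, 0, 0, 0, 1]
    - [0.32, -0.006, 0.015, 0, 0, 0, 1]
    - [0.32, -0.006, 0.015, 0, 0, 0, 1]
    - [0.32, -0.006, 0.015, 0, 0, 0, 1]

```text
time_s: 63.15
tool_pos: [0.5911, -0.0794, 0.0565]
orientation: [0.019, 0.707, -0.02, 0.707]
force: [1.0, -0.6, -0.4]
width: 0.0107
```

Run:
```python
from h import *
stat()
g=imaging.grab_frame("wrist");np.save("w47.npy",g,allow_pickle=True)
save(g,"w47a.png",(220,130,420,290),3.5)
```

```text
t63.15 tcp [ 0.5911 -0.0794  0.0565] w0.0107 F [ 1.  -0.6 -0.4] jaw86.86 xax [ 0.    -0.001 -1.   ] q [-0.33  0.39  1.66 -0.    1.1  -1.85]
```

View pics/w47a.png

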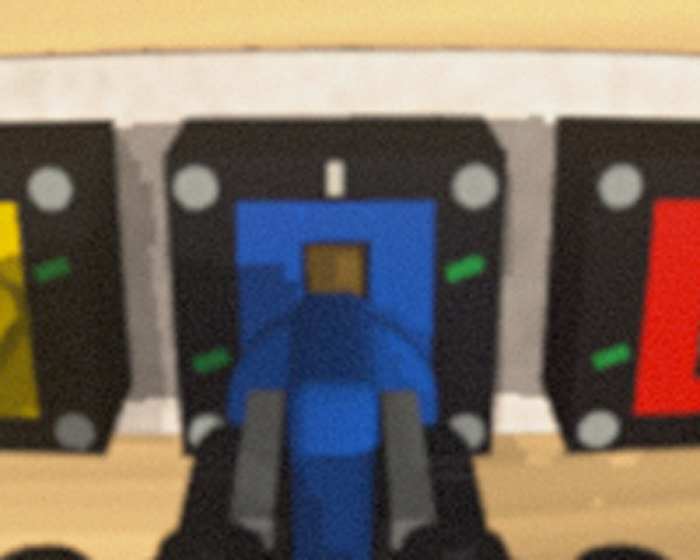

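Run:
```python
from h import *
g=np.load("w47.npy",allow_pickle=True).item()
P=lambda u,v,h:tool_pt(g,220+(u+.5)/3.5-.5,130+(v+.5)/3.5-.5,h)
h=.040-.0565
print("slot near",P(336,242,h),"ring near",P(336,199,h),"tick",P(335,178,h))
print([P(229,405,.021),P(438,405,.021),P(335,385,.056)])
g=np.load("w39.npy",allow_pickle=True).item()
P=lambda u,v,h:tool_pt(g,240+(u+.5)/3.5-.5,130+(v+.5)/3.5-.5,h)
print("yellow ref wing near top row",P(264,378,.056))
```

```text
slot near [ 0.0015 -0.0143] ring near [ 0.0014 -0.0228] tick [ 0.0013 -0.0269]
[array([-0.0161,  0.0009]), array([0.018 , 0.0009]), array([ 0.0011, -0.0203])]
yellow ref wing near top row [ 0.001  -0.0213]
```

Call:
apply_moves:
  motion:
    - [0.02, 0.002, -0.002, 0, 0, 0, 1]
    - [0.04, 0.002, -0.002, 0, 0, 0, 1]
    - [0.055, 0.002, -0.002, 0, 0, 0, 1]
    - [0.07, 0.002, -0.002, 0, 0, 0, 1]
    - [0.085, 0.002, -0.002, 0, 0, 0, 1]
    - [0.085, 0.002, -0.002, 0, 0, 0, 1]

```text
time_s: 63.95
tool_pos: [0.5897, -0.0787, 0.0379]
orientation: [0.019, 0.708, -0.019, 0.706]
force: [-0.4, -0.4, -0.7]
width: 0.0105
```

In the slot without resistance (tip below 40 mm). I'll keep going down.

Call:
apply_moves:
  motion:
    - [0.02, 0, 0, 0, 0, 0, 1]
    - [0.035, 0, 0, 0, 0, 0, 1]
    - [0.05, 0, 0, 0, 0, 0, 1]
    - [0.06, 0, 0, 0, 0, 0, 1]
    - [0.07, 0, 0, 0, 0, 0, 1]
    - [0.075, 0, 0, 0, 0, 0, 1]
    - [0.08, 0, 0, 0, 0, 0, 1]

```text
time_s: 64.82
tool_pos: [0.5899, -0.0788, 0.0244]
orientation: [0.019, 0.708, -0.019, 0.706]
force: [-10.1, 2.9, 23.0]
width: 0.0109
```

Run:
```python
from h import *
stat()
g=imaging.grab_frame("wrist");save(g,"w48a.png",(220,130,420,290),3.5)
```

```text
t64.83 tcp [ 0.5899 -0.0788  0.0244] w0.0109 F [-10.1   2.9  23. ] jaw86.88 xax [-0.002 -0.001 -1.   ] q [-0.33  0.43  1.67 -0.    1.04 -1.85]
```

View pics/w48a.png

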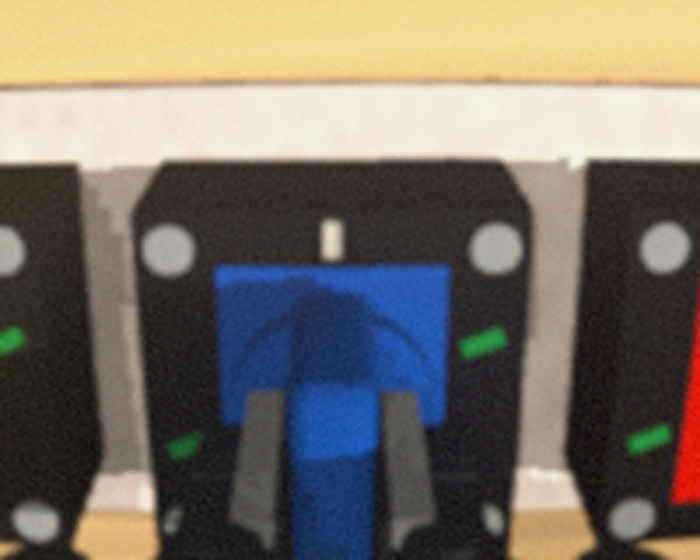

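Call:
apply_moves:
  motion:
    - [-0.015, 0, 0, 0.08, 0, 0, 1]
    - [-0.015, 0, 0, 0.17, 0, 0, 1]
    - [-0.015, 0, 0, 0.26, 0, 0, 1]
    - [-0.015, 0, 0, 0.35, 0, 0, 1]
    - [-0.015, 0, 0, 0.44, 0, 0, 1]
    - [-0.015, 0, 0, 0.53, 0, 0, 1]
    - [-0.015, 0, 0, 0.62, 0, 0, 1]
    - [-0.015, 0, 0, 0.7, 0, 0, 1]
    - [-0.015, 0, 0, 0.77, 0, 0, 1]
    - [-0.015, 0, 0, 0.83, 0, 0, 1]
    - [-0.015, 0, 0, 0.86, 0, 0, 1]
    - [-0.015, 0, 0, 0.86, 0, 0, 1]

```text
time_s: 66.38
tool_pos: [0.591, -0.078, 0.0258]
orientation: [0.457, 0.54, -0.457, 0.54]
force: [3.3, 5.1, 0.8]
width: 0.0106
```

Run:
```python
from h import *
stat();print(readout.read_state()["ft_torque"])
g=imaging.grab_frame("wrist");save(g,"w49a.png",(200,130,440,330),3)
```

```text
t66.38 tcp [ 0.591  -0.078   0.0258] w0.0106 F [3.3 5.1 0.8] jaw9.51 xax [ 0.001  0.    -1.   ] q [-0.33  0.43  1.67  0.    1.04 -0.5 ]
[ 0.96038768 -0.69144773  0.27895821]
```

View pics/w49a.png

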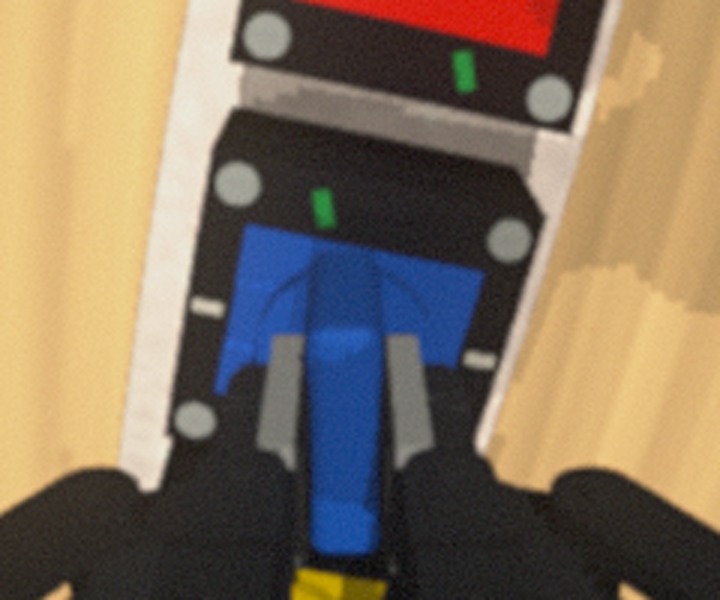

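Call:
apply_moves:
  motion:
    - [0.008, 0, 0, 0, 0, 0, 1]
    - [0.012, 0, 0, 0, 0, 0, 1]
    - [0.012, 0, 0, 0, 0, 0, 1]

```text
time_s: 66.8
tool_pos: [0.5913, -0.0784, 0.0247]
orientation: [0.457, 0.54, -0.456, 0.54]
force: [-0.0, 4.5, 8.6]
width: 0.0106
```

Call:
apply_moves:
  motion:
    - [0, 0, 0, -0.01, 0, 0, 0.6]
    - [0, 0, 0, -0.01, 0, 0, 0.4]
    - [0, 0, 0, -0.01, 0, 0, 0.4]
    - [-0.1, 0, 0, -0.01, 0, 0, 0.4]
    - [-0.4, 0, 0, -0.01, 0, 0, 0.4]
    - [-0.7, 0, 0, -0.01, 0, 0, 0.4]
    - [-0.7, 0, 0, -0.01, 0, 0, 0.4]

```text
time_s: 67.68
tool_pos: [0.5944, -0.0802, 0.1711]
orientation: [0.454, 0.539, -0.452, 0.547]
force: [-0.2, -0.5, -0.4]
width: 0.0511
```

Run:
```python
from h import *
stat()
g=imaging.grab_frame("wrist");np.save("w50.npy",g,allow_pickle=True);save(g,"w50a.png",(200,60,440,300),3)
g=imaging.grab_frame("scene");save(g,"s50.png",(200,120,400,260),4)
```

```text
t67.67 tcp [ 0.5944 -0.0802  0.1711] w0.0511 F [-0.2 -0.5 -0.4] jaw10.37 xax [ 0.011 -0.005 -1.   ] q [-0.33  0.25  1.58 -0.    1.3  -0.51]
```

View pics/w50a.png

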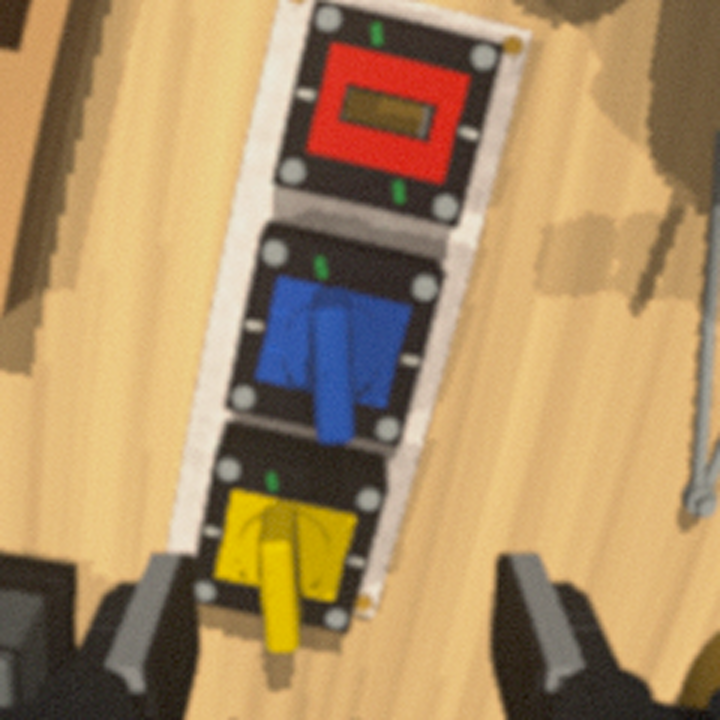

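View pics/s50.png

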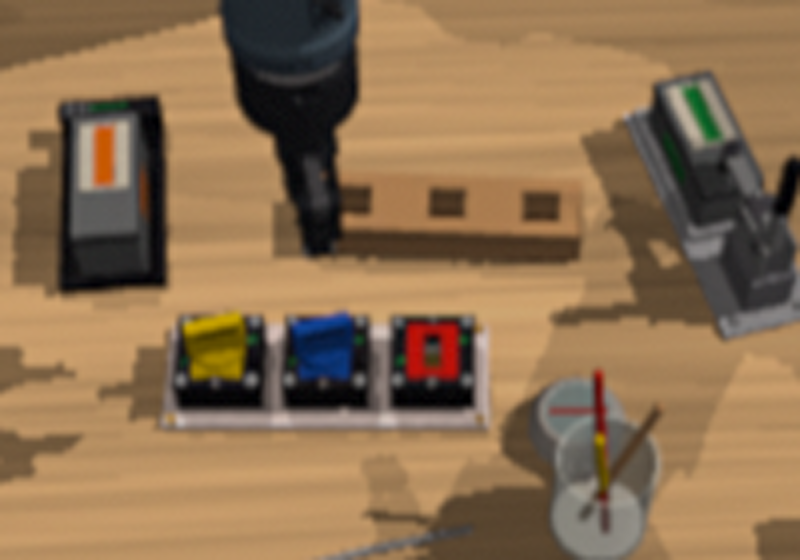

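Run:
```python
from h import *
g=np.load("w50.npy",allow_pickle=True).item()
P=lambda u,v,z:onz(g,200+(u+.5)/3-.5,60+(v+.5)/3-.5,z,True)[:2]
for n,a,b in(("y",(274,543),(282,651)),("b",(332,308),(336,442))):
    A=P(*a,.08);B=P(*b,.08);d=B-A;print(n,(A+B)/2,np.hypot(*d),"cw turn rad",np.radians(-3.1)-np.arctan2(d[1],d[0]))
f=imaging.grab_frame("top");save(f,"t50.png")
```

```text
y [ 0.58745649 -0.15715412] 0.041918306142685 cw turn rad 1.303850873586958
b [ 0.59223791 -0.07812669] 0.04216470956244996 cw turn rad 1.3104529602793455
```

View pics/t50.png

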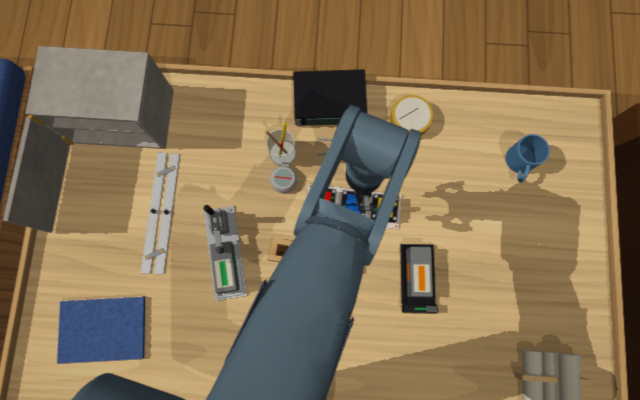

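Call:
apply_moves:
  motion:
    - [-0.3, 0, 0, 0, 0, 0, 0.4]
    - [-0.3, 0, 0, 0, 0, 0, 0.4]
    - [-0.3, 0, 0, 0, 0, 0, 0.4]
    - [-0.3, 0, 0, 0, 0, 0, 0.4]

```text
time_s: 68.32
tool_pos: [0.5889, -0.0783, 0.2206]
orientation: [0.452, 0.545, -0.454, 0.541]
force: [0.3, 0.4, -0.9]
width: 0.0512
```

Run:
```python
from h import *
stat()
from rig import hand_in
print(hand_in())
```

```text
t68.33 tcp [ 0.5889 -0.0783  0.2206] w0.0512 F [ 0.3  0.4 -0.9] jaw10.36 xax [-0.005  0.001 -1.   ] q [-0.33  0.21  1.53 -0.    1.41 -0.51]
the job is handed in; nothing more can be done
None
```

I completed every step and handed the job in at 68 s; it reports no verdict, so I can't say whether it passed. I threw the clamp back and put the flat pack in the tray. The charged pack went into the cradle and the clamp was locked onto it. Then the yellow and blue keys were pushed home and turned. There was no red key aboard, so the red isolator was left alone.

**Last checks:**
- **Charged pack:** within about 1 mm of the cradle's centre, measured before the clamp went on.
- **Clamp:** handle at about 0.03 rad against its stop, and it looks the same as in the opening picture. I couldn't measure the foot's force on the pack directly.
- **Flat pack:** about 2 mm from the tray's centre and flat on the floor.
- **Keys:** both went down to the home height and turned to the stop, about 1.30 rad including play. They measured within about 2 mm of the slot centres.
- **Bystanders:** none looks moved in the last top view. The gripper stood clear of everything at the hand-in.

**What didn't go as expected:**
- **Fingertip position:** the tips sit about 25 mm higher than the reported tool position. I worked around this in all later grasps.
- **Clamp handle:** the pinch slipped off twice, so I finished opening and closing the clamp by pushing with shut fingers, at up to about 57 N on the fingers.
- **Charged pack moved:** it was about 4 cm from where I first saw it when I went to pick it up, so I measured it again first.

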